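Load the soap curing box

TASK

Pull the sloping front of the soap curing box all the way down, take out the dark glass votive that was left inside and stand it upright in the crate, and pick every bar of soap out of the crate and lay it flat on the box's slatted floor, side by side and not stacked. Then push the front fully shut, and only after that turn the lever of the box's vent a quarter turn to its open stop. The odds and ends in the crate stay in the crate, and the white house ornament on the table must not be disturbed.

Things in the scene. Friction and masses are not known exactly. Their poses are not given: they have to be found in the camera images.
- curing_box: fixed light-wood curing box, 155 x 420 x 121 high, its front (-x) to the robot; origin at its underside, x to its back, y left, z up. In this frame (m): soap bay inside x -0.078..0.053, y -0.18..0.14; a 12 mm kick board in front up to z 0.052; a fixed roof at z 0.109..0.121 over x 0.021..0.065; vent chamber at x -0.09..0.025, y 0.152..0.228, its flat top at z 0.100
- bay_floor (a point): on the slatted floor (20 mm above the table), middle of the part of the bay that is open from above when the front is down (99 x 320 mm); (-0.029, -0.02, 0.020) in the box's frame; axes as the box. The bay's 12 mm side cheeks slope with the shut front, from z 0.060 at box x -0.085 up to z 0.121 at x 0.021
- front (a joint): the sloping front, a 12 mm panel 344 wide hinged along its bottom edge: 0 = shut (the panel leans back 1.047 rad from upright and covers the bay), 1.83 = fully down (it leans 0.79 rad forward of upright, towards the robot); stiff hinge (0.35 N m), it stays where it is left; starts at 0 to 0.2
- front_hinge (a point): middle of the front's hinge line, which runs along the box's y; at (-0.085, -0.02, 0.060) in the box's frame; axes as the box
- front_rail (a point): middle of the front's handle, a steel rail 10 thick, 130 long along the box's y, on stubs 60 mm either side of the middle, beyond the panel's free edge (122 mm from the hinge). With phi = 1.047 - front it is at box x = hinge x + 0.160 sin(phi) - 0.030 cos(phi), z = hinge z + 0.160 cos(phi) + 0.030 sin(phi). From above it can be pinched along the box's x at every angle
- vent (a joint): the rotary vent on the vent chamber, a quarter-turn lever on an upright axis: 0 = shut (the lever points along the box's -x, to the front), 1.571 = open (it points along the box's +y, outward from the bay; clockwise seen from above). Friction 0.08 N m, it stays where it is left; starts at 0 to 0.25
- vent_axis (a point): on the vent's upright axis at the height of the lever's middle (0.138 above the table); axes as the box
- vent_lever (a point): on the lever, 55 mm from the axis, half-way up it; the lever is a bar 78 mm long from the axis, 12 thick, 22 high (z 0.127 to 0.149), 27 mm clear above the chamber's top
- crate: the fixed open crate of darker wood, 266 (x) x 326 (y) x 55 mm high, walls and floor 8 mm; origin at its underside, x roughly away from the robot, z up. Inside: x -0.125 to 0.125, y -0.155 to 0.155, floor at z 0.008
- soap_a_mid (a point): a bar of soap, a rounded block 79 long x 47 wide x 26 thick (mm), one of two or three that start lying flat in the crate (None if absent). Point: the bar's centre; own x along the 47 mm width, y along the 79 mm length, z through the thickness
- soap_b_mid (a point): a bar of soap, a rounded block 79 long x 47 wide x 26 thick (mm), one of two or three that start lying flat in the crate (None if absent). Point: the bar's centre; own x along the 47 mm width, y along the 79 mm length, z through the thickness
- soap_c_mid (a point): a bar of soap, a rounded block 79 long x 47 wide x 26 thick (mm), one of two or three that start lying flat in the crate (None if absent). Point: the bar's centre; own x along the 47 mm width, y along the 79 mm length, z through the thickness
- votive_mid (a point): the dark round glass votive (candle cup, 60 across, 44 high, open at the top), which starts upright on the floor of the curing box; point: its centre, half-way up, z up
- tealight_mid (a point): an odd thing in the crate that stays in the crate; point: its centre, z up; a tealight, 38 across, 20 high
- matchbox_mid (a point): an odd thing in the crate that stays in the crate; point: its centre, z up; a matchbox 36 x 55 x 16 (x, y, z)
- wedge_mid (a point): an odd thing in the crate that stays in the crate; point: its centre, z up; a small wooden price wedge 13 x 44 x 19 (x, y, z)
- house: a white ceramic house ornament, 45 x 52 x 110 high, standing on the table between the crate and the curing box; origin at its underside, z up; leave it alone

How it is judged:
On the way, in this order (a step that is already met when the one before it is completed fails the run):
1. the front of the curing box is pulled all the way down (value of joint front above 1.68 rad), for 0.2 s.
2. every soap lies flat on the box's floor and the votive stands in the crate (x of soap_a_mid in the frame of curing_box between -0.082 and 0.05 m and y of soap_a_mid in the frame of curing_box between -0.18 and 0.14 m and z of each of soap_a_mid, soap_b_mid, soap_c_mid in the frame of curing_box below 0.046 m and (angle between soap_a_mid's own z axis and vertical below 0.25 rad or angle between soap_a_mid's own z axis and vertical above 2.89 rad) and x of soap_b_mid in the frame of curing_box between -0.082 and 0.05 m and y of soap_b_mid in the frame of curing_box between -0.18 and 0.14 m and (angle between soap_b_mid's own z axis and vertical below 0.25 rad or angle between soap_b_mid's own z axis and vertical above 2.89 rad) and x of soap_c_mid in the frame of curing_box between -0.082 and 0.05 m and y of soap_c_mid in the frame of curing_box between -0.18 and 0.14 m and (angle between soap_c_mid's own z axis and vertical below 0.25 rad or angle between soap_c_mid's own z axis and vertical above 2.89 rad) and x of votive_mid in the frame of crate between -0.125 and 0.125 m and y of votive_mid in the frame of crate between -0.155 and 0.155 m and z of votive_mid in the frame of crate below 0.06 m and angle between votive_mid's own z axis and vertical below 0.25 rad), for 0.3 s.
3. the front is shut again, the vent still not open (value of joint front below 0.07 rad and value of joint vent below 0.8 rad), for 0.2 s.
4. the vent lever is turned to its open stop (value of joint vent above 1.42 rad), for 0.2 s.
At the end, for the whole second after the job is handed in: every soap lies flat (0.25 rad) on the box floor, unstacked; the votive stands upright (0.25 rad) in the crate; tealight, matchbox and wedge are in the crate; the front is shut (within 0.07 rad) and the vent open (within 0.15 rad of its stop) (all of step 2 and x of tealight_mid in the frame of crate between -0.125 and 0.125 m and y of tealight_mid in the frame of crate between -0.155 and 0.155 m and z of each of tealight_mid, matchbox_mid, wedge_mid in the frame of crate below 0.06 m and x of matchbox_mid in the frame of crate between -0.125 and 0.125 m and y of matchbox_mid in the frame of crate between -0.155 and 0.155 m and x of wedge_mid in the frame of crate between -0.125 and 0.125 m and y of wedge_mid in the frame of crate between -0.155 and 0.155 m and value of joint front below 0.07 rad and value of joint vent above 1.42 rad); the robot touches nothing.
It fails at once if the house ornament is disturbed (moved more than 30 mm) (distance of house from where it was at the start of the episode above 0.03 m).
Of soap_a, soap_b, soap_c only 2 to 3 are there at a start; the rules pass over those that are not, and their reading is None.
At some moment in a run one of soap_a, soap_b, soap_c may be knocked a few centimetres aside while the robot is not near it.
Once in a run the grip may slacken for a moment while it holds something.
It also fails if it takes over 208 s, if anything falls off the work surface, if the arm or the gripper's body presses on something with over 40 N, if the wrist force passes 120 N, or if a joint passes its speed limit or range.

ROBOT

A 7-joint arm with a two-finger parallel gripper is mounted at the origin on a cart in front of the work surface, level with it; the furniture and walls round the work are solid. World frame = base frame: x ahead of the robot, y to its left, z up, the work surface at z = 0. Lengths are in m, angles in rad, forces in N, time in s.
With the tool pointing down it reaches from about 0.4 to 0.85 m from the base axis. Payload 10.4 kg.
Tool frame: the origin (TCP) lies where the fingers leave the gripper's body, on its centre line; the fingertips stand 70 mm ahead of it and the grasp point (between the pads) lies r.grip_depth ahead of it (r.grip_depth is the distance from the TCP to the grasp point, in m); z points along the fingers, y is the direction in which the jaws open and shut (so a half turn about z gives the same grasp; the last joint's range is limited). The gripper opens to 87 mm and grips with 3 to 60 N. Pads are 19 mm wide; open, the fingers measure 117 mm over their backs; the gripper's body (75 mm by 190 mm) begins 51 mm behind the grasp point.
Start: joints at [1.222, 0.332, -0.065, 1.46, 0.022, 1.35, -0.088], TCP at [0.2, -0.592, 0.292] pointing down, gripper open.
Joint ranges: [-2.6, 2.6], [-0.5, 2.12], [-1.47, 1.34], [0.16, 2.42], [-1.27, 4.41], [0.06, 2.06], [-2.6, 2.6]. Speed limits (rad/s): [2.22, 2.22, 2.79, 2.79, 3.14, 3.14, 3.14].

INTERFACE

Orientations are given as a unit quaternion [x, y, z, w].
In Python, from bench import monitor, viewer, workorder, nets, r gives the robot as it stands.
- The arm moves only by the tool drive_tool, never from a script. Its argument "plan" is a list of rows, each an object of numbers: "rx", "ry", "rz": the turn, a rotation vector about the tool's x, y, z in units of 360 degrees (1.0 is 360 degrees); "x", "y", "z": the shift along the tool's x, y, z in units of 1000 mm (1.0 is 1000 mm); "fingers": the opening, from 0 (shut) to 1 (fully open). In form: [{"rx": .., "ry": .., "rz": .., "x": .., "y": .., "z": .., "fingers": ..}, ...]. A call has 1 to 12 rows; each row is the pose to reach, as a shift and turn from the pose commanded when the call began, along the tool's axes at that moment, turning the shorter way round; what a row does not reach only later rows make up. A row lasts 1/8 s, in which the tool goes at most 62.5 mm and 10.7 degrees, less where a joint would pass 70% of its speed; a pose out of reach is approached as far as the arm can. A call with a number of a shift or a turn outside -1 to 1 is refused whole. A call with a gripper value outside its range is refused whole. The fingers move at their own pace and stop on an object; "squeeze" is the grip in N (left out, the last holds). Time passes only in rows, so rows that repeat a pose let the fingers close. It gives the time, the measured TCP pose, the force and the opening at its end, in the units of the state.
- monitor.read_state(): the state, without advancing time (a new reading comes with each control period).
- viewer.camera(name): name is "scene" or "top"; returns a dict with "color" (400x640x3 uint8, red, green, blue), "depth" (400x640 float32, m along the optical axis (not along the pixel's ray), 0 where there is no reading), "camera_matrix" (3x3 intrinsics, pixels), "D" ([k1, k2, p1, p2, k3] as OpenCV has them; the pictures are not rectified), "xyz" and "rotation" of the camera in the world. Camera axes: x right, y down, z forward; pixel columns grow to the right and rows downward; lengths in m; the calibration is good to about 2 mm. A picture is of the moment at which its call begins.
- workorder.close_job(): hands the job in, once; it reports no verdict.
Trained networks look in the newest picture that a camera, given by its name, has taken for a name from the list of things; names that differ only in an ending like _2 or _b are one class to them, and where a whole thing is asked for, a point or a joint stands for the part that bears it (a point fixed in the world has none). Each returns a list of dicts, best first, with "confidence" (0 to 1); they miss things now and then, are a little off and sometimes report something else, mostly with a low value. They report only what shows in the picture. A call takes as long as a camera call.
- nets.find_in(label, camera): "centre" ([x, y, z] in m, in world coordinates, good to about 4 mm: the middle of the surface that is visible of it).
- nets.regions_of(label, camera): "region" (400x640 bool, what is visible of it).
The state is a dict: "time": time; "joint_positions": joint angles; "joint_vel": joint speeds; "joint_torque": joint torques, N m; "ee_pos": TCP position; "eef_rot": TCP orientation; "ft_force": force on the tool from outside, world axes, zero at the start; "torque": the same for the moment, N m; "width": finger opening in m.
Only numpy, scipy, OpenCV 4.12 (cv2) and the standard library are available. Lean on these libraries where they do the work, as an engineer would, in place of code of your own. Each camera call takes 0.05 s, during which the arm holds its last target.

## Working session

There is one attempt and no reset: what is moved stays moved. The work goes in short steps, Python scripts to look and compute and a tool call to move; the robot and the scene stay as the last step left them, time stands still between calls to the robot, and variables do not carry over. Pictures are saved under pics/ and viewed, and the job is handed in when it is done.

Besides the shell and the picture viewer there is one more tool, called by a JSON object that holds its "name" and its "arguments", one argument or row to a line. drive_tool: Moves the arm, as the interface text tells. Its arguments: {"type":"object","properties":{"plan":{"type":"array","items":{"type":"object","properties":{"rx":{"type":"number","minimum":-1,"maximum":1},"ry":{"type":"number","minimum":-1,"maximum":1},"rz":{"type":"number","minimum":-1,"maximum":1},"x":{"type":"number","minimum":-1,"maximum":1},"y":{"type":"number","minimum":-1,"maximum":1},"z":{"type":"number","minimum":-1,"maximum":1},"fingers":{"type":"number"}}}},"squeeze":{"type":"number"}},"required":["plan"]}

```bash
mkdir -p pics; ls
python3 - <<'E'
from bench import monitor, viewer, r
import cv2,numpy as np
print(monitor.read_state()); print(r.grip_depth)
for n in ("scene","top"):
    c=viewer.camera(n); cv2.imwrite(f"pics/{n}0.png",c["color"][:,:,::-1]); print(n,c["camera_matrix"],c["D"],c["xyz"],c["rotation"])
E
```

```text
pics
{'time': 0.0, 'joint_positions': array([ 1.22241282,  0.33288349, -0.06469896,  1.46096194,  0.02162963,
        1.34990746, -0.08852014]), 'joint_vel': array([ 0.0012125 ,  0.00026185,  0.00142871,  0.00187151, -0.00025052,
        0.00116703, -0.00093781]), 'joint_torque': array([ 2.56235953e-04, -6.23253107e+01,  2.50328559e-02, -3.89886618e+01,
       -6.12723199e-02,  4.00168332e-02,  1.79928834e-04]), 'ee_pos': array([ 0.19992628, -0.59184607,  0.29143677]), 'eef_rot': array([ 9.86761631e-01,  1.62175667e-01, -1.66821211e-04, -7.12639993e-04]), 'ft_force': array([ 0.45694445, -0.48120719,  0.04028064]), 'torque': array([-0.00110361, -0.04267395,  0.02420702]), 'width': 0.08699921904910653}
0.051
scene [[477.19636732   0.         316.05459628]
 [  0.         477.19636732 205.93845566]
 [  0.           0.           1.        ]] [-0.14355499  0.          0.          0.          0.        ] [0.00599544 0.57580991 1.00383721] [-0.33961633  0.86628978 -0.33849359  0.14008871]
top [[495.37422115   0.         322.4379651 ]
 [  0.         495.37422115 197.69472896]
 [  0.           0.           1.        ]] [0.04720261 0.         0.         0.         0.        ] [ 0.2554323  -0.07371644  1.66125159] [ 0.78908159 -0.60491407  0.06508944 -0.08480902]
```

View pics/scene0.png

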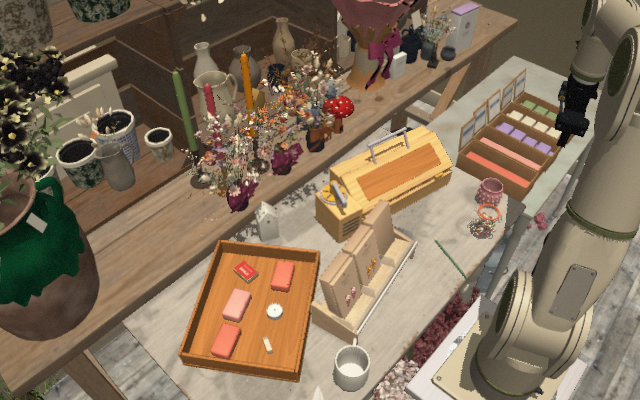

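View pics/top0.png

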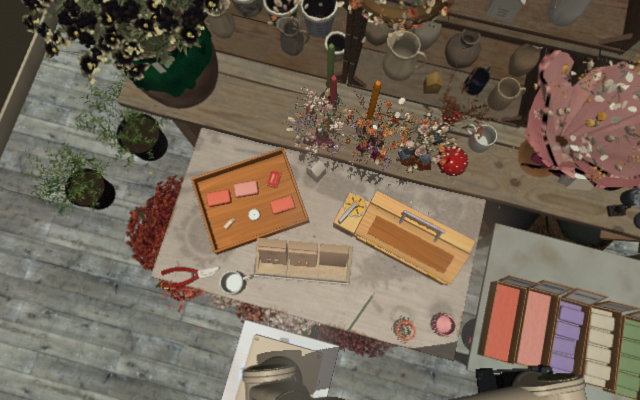

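```bash
cat > h.py <<'E'
from bench import monitor, viewer, nets, r
import cv2,numpy as np
from scipy.spatial.transform import Rotation as R
def cloud(c):
    h,w=c["depth"].shape; u,v=np.meshgrid(np.arange(w),np.arange(h))
    p=cv2.undistortPoints(np.stack([u,v],-1).reshape(-1,1,2).astype(np.float64),c["camera_matrix"],np.array(c["D"])).reshape(h,w,2)
    d=c["depth"]; P=np.dstack([p[...,0]*d,p[...,1]*d,d])
    W=P@R.from_quat(c["rotation"]).as_matrix().T+c["xyz"]
    W[d==0]=np.nan
    return W
def proj(c,X):
    Rm=R.from_quat(c["rotation"]).as_matrix(); 
    rv=cv2.Rodrigues(Rm.T)[0]; t=-Rm.T@np.array(c["xyz"])
    return cv2.projectPoints(np.atleast_2d(np.array(X,float)),rv,t,c["camera_matrix"],np.array(c["D"]))[0].reshape(-1,2)
E
python3 - <<'E'
from h import *
for cam in ("top","scene"):
    c=viewer.camera(cam);W=cloud(c); 
    print(cam)
    for l in ["curing_box","crate","house","front_rail","vent_lever","soap_a_mid","votive_mid","tealight_mid","matchbox_mid","wedge_mid"]:
        for q in nets.find_in(l,cam)[:4]: print(l,np.round(q["centre"],3),round(q["confidence"],2))
    np.savez("%s0.npz"%cam,W=W)
E
```

```text
top
curing_box [ 0.536 -0.272  0.109] 0.73
crate [0.521 0.257 0.007] 0.67
crate [ 0.534 -0.275  0.113] 0.46
house [0.675 0.061 0.09 ] 0.51
front_rail [ 0.514 -0.295  0.106] 0.94
vent_lever [ 0.581 -0.086  0.112] 0.54
soap_a_mid [0.503 0.354 0.034] 0.83
tealight_mid [0.484 0.227 0.024] 0.61
tealight_mid [ 0.577 -0.091  0.11 ] 0.42
matchbox_mid [ 0.518 -0.297  0.108] 0.67
matchbox_mid [0.615 0.196 0.023] 0.44
matchbox_mid [0.508 0.354 0.035] 0.29
matchbox_mid [0.676 0.061 0.092] 0.17
wedge_mid [0.433 0.297 0.021] 0.41
scene
curing_box [ 0.528 -0.244  0.101] 0.77
crate [0.52  0.261 0.009] 0.95
crate [ 0.573 -0.084  0.111] 0.67
house [0.666 0.074 0.066] 0.77
front_rail [ 0.517 -0.277  0.102] 0.84
front_rail [ 0.572 -0.077  0.113] 0.65
vent_lever [ 0.573 -0.077  0.114] 0.64
soap_a_mid [0.502 0.359 0.036] 0.62
soap_a_mid [0.56  0.281 0.032] 0.33
tealight_mid [0.482 0.224 0.022] 0.54
matchbox_mid [0.619 0.2   0.026] 0.58
```

Run:
```python
from h import *
for cam in ("top","scene"):
    c=viewer.camera(cam); W=cloud(c)
    def band(z0,z1,x0,x1,y0,y1):
        m=(W[...,2]>z0)&(W[...,2]<z1)&(W[...,0]>x0)&(W[...,0]<x1)&(W[...,1]>y0)&(W[...,1]<y1); return m
    for nm,b in {"roof":(.116,.126,.3,.72,-.6,0),"chambertop":(.094,.104,.45,.72,-.15,0.02),"lever":(.13,.155,.45,.7,-.2,0.05),"rail":(.155,.3,.4,.75,-.6,-.1),"cratewall":(.05,.06,.3,.75,.08,.5),"house":(.03,.12,.6,.75,0,.12),"display":(.02,.3,.3,.5,-.08,.2),"cup":(.02,.2,.2,.45,.2,.4),"all_high":(.16,.6,.2,.7,-.6,.6)}.items():
        m=band(*b); P=W[m]
        if len(P)<5: print(cam,nm,len(P)); continue
        rc=cv2.minAreaRect((P[:,:2]*1000).astype(np.float32)); 
        print(cam,nm,len(P),"c",np.round(rc[0],0),"s",np.round(rc[1],0),"a",round(rc[2],1),"z",np.round([P[:,2].min(),np.median(P[:,2]),P[:,2].max()],3))
c=viewer.camera("top"); im=c["color"][:,:,::-1]; cv2.imwrite("pics/crop_t.png",cv2.resize(im[130:300,180:490],None,fx=2.5,fy=2.5,interpolation=cv2.INTER_CUBIC))
c=viewer.camera("scene"); im=c["color"][:,:,::-1]; cv2.imwrite("pics/crop_s.png",cv2.resize(im[110:390,170:490],None,fx=2.1,fy=2.1,interpolation=cv2.INTER_CUBIC))
```

```text
top roof 1958 c [ 550. -221.] s [228. 512.] a 14.4 z [0.116 0.121 0.126]
top chambertop 399 c [ 560. -101.] s [104. 116.] a 78.9 z [0.094 0.099 0.104]
top lever 169 c [ 574. -115.] s [ 60. 159.] a 25.6 z [0.13  0.146 0.155]
top rail 706 c [ 616. -171.] s [291. 308.] a 27.5 z [0.157 0.244 0.298]
top cratewall 975 c [526. 289.] s [418. 447.] a 89.9 z [0.05  0.054 0.06 ]
top house 434 c [675.  60.] s [119. 149.] a 90.0 z [0.03  0.081 0.119]
top display 3304 c [403.  57.] s [192. 281.] a 9.7 z [0.02  0.088 0.188]
top cup 541 c [332. 296.] s [192. 235.] a 89.9 z [0.02  0.052 0.091]
top all_high 3083 c [528. -18.] s [1275.  406.] a 75.6 z [0.16  0.332 0.6  ]
scene roof 1855 c [ 550. -221.] s [223. 514.] a 14.8 z [0.116 0.12  0.126]
scene chambertop 607 c [573. -94.] s [145. 111.] a 1.1 z [0.094 0.099 0.104]
scene lever 209 c [ 571. -114.] s [ 58. 159.] a 25.4 z [0.13  0.146 0.151]
scene rail 833 c [ 584. -237.] s [272. 332.] a 89.9 z [0.155 0.244 0.3  ]
scene cratewall 1806 c [525. 289.] s [450. 417.] a 0.0 z [0.05  0.053 0.06 ]
scene house 939 c [675.  60.] s [119. 150.] a 89.6 z [0.03  0.071 0.12 ]
scene display 6667 c [403.  57.] s [194. 283.] a 9.7 z [0.02  0.089 0.182]
scene cup 1675 c [363. 256.] s [298. 142.] a 33.1 z [0.02  0.05  0.085]
scene all_high 4494 c [521. -48.] s [1211.  409.] a 75.7 z [0.16  0.317 0.6  ]
```

View pics/crop_t.png

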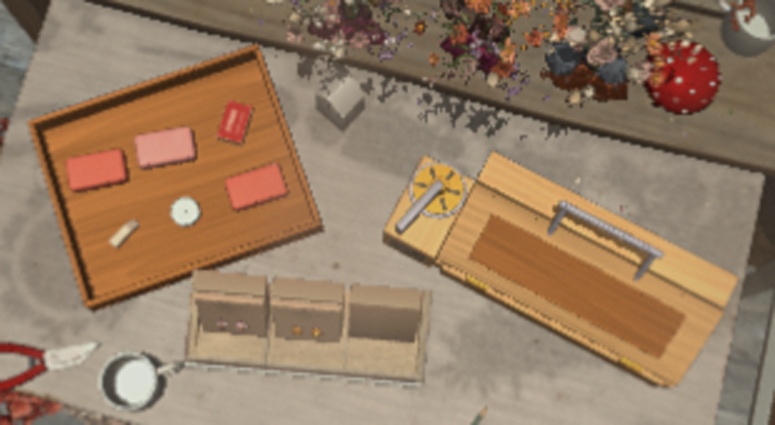

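View pics/crop_s.png

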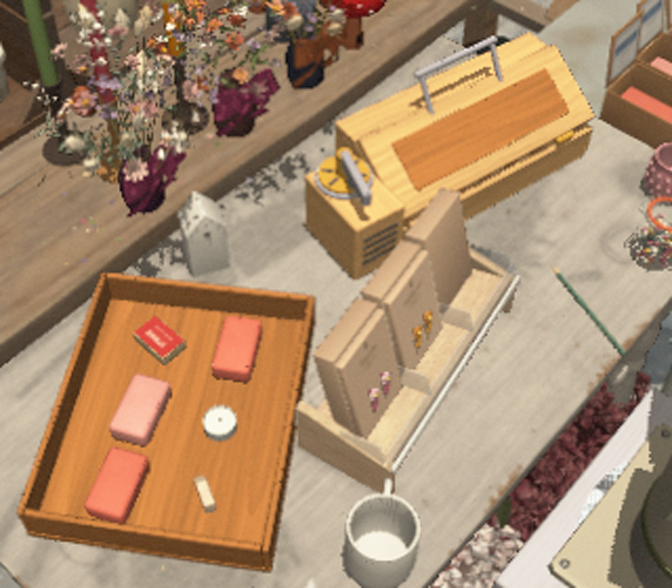

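```bash
cat > fit.py <<'E'
from h import *
from scipy.optimize import least_squares
def sdb(P,lo,hi):
    lo=np.array(lo);hi=np.array(hi);q=np.abs(P-(lo+hi)/2)-(hi-lo)/2
    return np.linalg.norm(np.maximum(q,0),axis=1)+np.minimum(q.max(1),0)
def boxsdf(P,f):
    d=[sdb(P,(-.09,.152,0),(.025,.228,.1)),sdb(P,(.021,-.192,.109),(.065,.152,.121)),
       sdb(P,(.053,-.192,0),(.065,.152,.121)),sdb(P,(-.09,-.192,0),(-.078,.152,.052))]
    phi=1.047-f; u=np.array([np.sin(phi),0,np.cos(phi)]); n=np.array([-np.cos(phi),0,np.sin(phi)])
    q=P-np.array([-.085,-.02,.06]); L=np.stack([q@u,q[:,1],q@n],1)
    d.append(sdb(L,(0,-.172,0),(.122,.172,.012)))
    return np.min(np.abs(np.stack(d)),0)
def cratesdf(P):
    return np.min(np.abs(np.stack([sdb(P,(-.133,-.163,0),(.133,.163,.008)),sdb(P,(-.133,-.163,0),(-.125,.163,.055)),sdb(P,(.125,-.163,0),(.133,.163,.055)),sdb(P,(-.133,-.163,0),(.133,-.155,.055)),sdb(P,(-.133,.155,0),(.133,.163,.055))])),0)
def loc(W,p):
    c,s=np.cos(p[2]),np.sin(p[2]); d=W[:,:2]-p[:2]
    return np.stack([c*d[:,0]+s*d[:,1],-s*d[:,0]+c*d[:,1],W[:,2]],1)
E
python3 - <<'E'
from fit import *
PB=[];PC=[]
cs={}
for cam in ("top","scene"):
    c=viewer.camera(cam);cs[cam]=c;W=cloud(c)
    p0=np.array([.555,-.27,-.45])
    F=W.reshape(-1,3);F=F[~np.isnan(F[:,0])]
    L=loc(F,p0);m=(np.abs(L[:,0]+.012)<.11)&(np.abs(L[:,1]-.018)<.24)&(L[:,2]>.015)&(L[:,2]<.125);PB.append(F[m])
    q0=np.array([.521,.257,.3])
    L=loc(F,q0);m=(np.abs(L[:,0])<.15)&(np.abs(L[:,1])<.18)&(L[:,2]>-.002)&(L[:,2]<.06);PC.append(F[m])
for nm,ps in (("top",PB[:1]),("scene",PB[1:]),("both",PB)):
    P=np.vstack(ps)
    best=min((least_squares(lambda p:boxsdf(loc(P,p),p[3]),[.555,-.27,a,.1],loss="soft_l1",f_scale=.003) for a in (-.55,-.45,-.35)),key=lambda s:s.cost)
    print("box",nm,np.round(best.x,4),best.cost,len(P))
for nm,ps in (("top",PC[:1]),("scene",PC[1:]),("both",PC)):
    P=np.vstack(ps)
    b=min((least_squares(lambda p:cratesdf(loc(P,p)),[.521,.257,a],loss="soft_l1",f_scale=.003) for a in (.15,.3,.4)),key=lambda s:s.cost)
    print("crate",nm,np.round(b.x,4),b.cost,len(P))
# soaps/red things
for cam in cs:
    c=cs[cam];W=cloud(c);hsv=cv2.cvtColor(c["color"],cv2.COLOR_RGB2HSV)
    h=loc(W.reshape(-1,3),b.x).reshape(W.shape)
    ins=(np.abs(h[...,0])<.12)&(np.abs(h[...,1])<.15)&(h[...,2]>.018)&(h[...,2]<.06)
    n,lab,st,_=cv2.connectedComponentsWithStats(ins.astype(np.uint8))
    for i in range(1,n):
        if st[i,4]<25: continue
        P=W[lab==i]; zt=np.median(P[:,2]); T=P[P[:,2]>zt-.006]
        rc=cv2.minAreaRect((T[:,:2]*1000).astype(np.float32)); bx=cv2.boxPoints(rc); e=bx[1]-bx[0];g=bx[2]-bx[1]; l=e if np.linalg.norm(e)>np.linalg.norm(g) else g
        print(cam,st[i,4],"med",np.round(np.median(T,0),3),"rect",np.round(rc[0]),np.round(rc[1]),"longaxis deg",round(np.degrees(np.arctan2(l[1],l[0])),1),"pix",st[i,:2],"rgb",np.median(c["color"][lab==i],0))
# lever
for cam in cs:
    W=cloud(cs[cam]).reshape(-1,3); L=loc(W,best.x); m=(L[:,2]>.125)&(L[:,2]<.155)&(L[:,0]>-.13)&(L[:,0]<.03)&(L[:,1]>.12)&(L[:,1]<.25)
    rc=cv2.minAreaRect((L[m,:2]*1000).astype(np.float32)); print("lever box",cam,m.sum(),rc,cv2.boxPoints(rc))
E
```

```text
box top [ 0.5552 -0.2737 -0.2332  0.0262] 0.04686666012917472 5690
box scene [ 0.5547 -0.282  -0.2466  0.0138] 0.07048945562453977 7092
box both [ 0.5542 -0.2813 -0.2426  0.0169] 0.11917244305239821 12782
crate top [0.5234 0.2568 0.3669] 0.13063548456623986 8361
crate scene [0.5202 0.2543 0.541 ] 0.19821031744280346 15144
crate both [0.5212 0.2554 0.4798] 0.34017267024418946 23505
top 104 med [0.569 0.413 0.05 ] rect [574. 407.] [ 9. 81.] longaxis deg -54.5 pix [197 170] rgb [72.  44.5 24.5]
top 166 med [0.621 0.197 0.025] rect [621. 197.] [58. 36.] longaxis deg 0.4 pix [267 170] rgb [185.5  77.   61. ]
top 327 med [0.562 0.276 0.034] rect [563. 278.] [47. 78.] longaxis deg -67.0 pix [234 180] rgb [219. 149. 131.]
top 320 med [0.508 0.355 0.034] rect [509. 356.] [46. 77.] longaxis deg -62.8 pix [207 189] rgb [219. 111.  87.]
top 317 med [0.542 0.144 0.034] rect [541. 144.] [47. 77.] longaxis deg -56.2 pix [270 195] rgb [214. 113.  88.]
top 148 med [0.399 0.354 0.054] rect [408. 360.] [136.   9.] longaxis deg 34.6 pix [202 204] rgb [87.5 56.5 30.5]
top 88 med [0.487 0.226 0.022] rect 
[... 1219 characters left out ...]
cene 75 med [0.429 0.302 0.024] rect [433. 300.] [12. 36.] longaxis deg -23.8 pix [263 338] rgb [245. 225. 185.]
scene 317 med [0.386 0.349 0.052] rect [396. 353.] [108.   9.] longaxis deg 32.1 pix [235 360] rgb [116.  74.  41.]
lever box top 198 ((-23.383758544921875, 175.24908447265625), (50.589141845703125, 147.9635009765625), 46.07735061645508) [[-94.21762  208.35013 ]
 [ 12.357086 105.70984 ]
 [ 47.450104 142.14804 ]
 [-59.124603 244.78833 ]]
lever box scene 256 ((-29.901227951049805, 179.2659912109375), (50.9033203125, 133.5458984375), 45.542884826660156) [[-9.5387794e+01  2.0786536e+02]
 [-6.6085815e-02  1.1433312e+02]
 [ 3.5585339e+01  1.5066663e+02]
 [-5.9736370e+01  2.4419885e+02]]
```

```bash
cat > fitall.py <<'E'
from fit import *
def fitbox(cams=("top","scene"),p0=(.555,-.27,-.3),yaws=(-.65,-.5,-.35,-.2),f0=.1,fp=None):
    F=[]
    for cam in cams:
        W=cloud(viewer.camera(cam)).reshape(-1,3);F.append(W[~np.isnan(W[:,0])])
    F=np.vstack(F);best=None
    for a in yaws:
        p=np.array([p0[0],p0[1],a,f0])
        for it in range(6):
            L=loc(F,p);m=(np.abs(L[:,0]+.012)<.095)&(np.abs(L[:,1]-.018)<.225)&(L[:,2]>.015)&(L[:,2]<.124)
            s=least_squares(lambda q:boxsdf(loc(F[m],q),q[3]),p,loss="soft_l1",f_scale=.003);p=s.x
        L=loc(F,p);m=(np.abs(L[:,0]+.012)<.095)&(np.abs(L[:,1]-.018)<.225)&(L[:,2]>.015)&(L[:,2]<.124)
        d=boxsdf(L[m],p[3]); sc=(d<.004).sum()
        print("box",a,np.round(p,4),len(d),sc,np.median(d))
        if best is None or sc>best[0]: best=(sc,p)
    return best[1]
def fitcrate(cams=("top","scene")):
    F=[]
    for cam in cams:
        W=cloud(viewer.camera(cam)).reshape(-1,3);F.append(W[~np.isnan(W[:,0])])
    F=np.vstack(F);best=None
    for a in (.45,.6,.7):
        p=np.array([.521,.257,a])
        for it in range(6):
            L=loc(F,p);m=(np.abs(L[:,0])<.145)&(np.abs(L[:,1])<.175)&(L[:,2]>.003)&(L[:,2]<.06)
            s=least_squares(lambda q:cratesdf(loc(F[m],q)),p,loss="soft_l1",f_scale=.003);p=s.x
        L=loc(F,p);m=(np.abs(L[:,0])<.145)&(np.abs(L[:,1])<.175)&(L[:,2]>.012)&(L[:,2]<.06)
        d=cratesdf(L[m]); sc=(d<.004).sum()
        print("crate",a,np.round(p,4),len(d),sc,np.median(d))
        if best is None or sc>best[0]: best=(sc,p)
    return best[1]
E
python3 - <<'E'
from fitall import *
for cams in (("top",),("scene",),("top","scene")):
    b=fitbox(cams); c=fitcrate(cams); print(b,c)
E
```

```text
box -0.65 [ 0.5531 -0.2768 -0.2285  0.0175] 5605 4144 0.0023197541665917892
box -0.5 [ 0.5531 -0.2767 -0.2286  0.0174] 5605 4144 0.0023213859358402825
box -0.35 [ 0.5531 -0.2768 -0.2285  0.0175] 5605 4144 0.002319754174590306
box -0.2 [ 0.5531 -0.2768 -0.2285  0.0175] 5605 4144 0.0023197541747334554
crate 0.45 [0.5268 0.2464 0.5769] 3620 1382 0.005355865555858659
crate 0.6 [0.5284 0.2499 0.6067] 3634 1442 0.005235549387739298
crate 0.7 [0.5261 0.2488 0.6291] 3629 1424 0.005236456699794674
[ 0.55310098 -0.27677468 -0.22850791  0.01749717] [0.52844777 0.24988938 0.60666223]
box -0.65 [ 0.5523 -0.2815 -0.2263 -0.0035] 7395 6049 0.0017821480172504275
box -0.5 [ 0.5523 -0.2815 -0.2263 -0.0035] 7395 6049 0.0017821480169072437
box -0.35 [ 0.5523 -0.2815 -0.2263 -0.0035] 7395 6049 0.00178214801723129
box -0.2 [ 0.5494 -0.2811 -0.2342  0.131 ] 7395 5844 0.0019648057408803085
crate 0.45 [0.5271 0.2507 0.6063] 6630 4042 0.001738283322613346
crate 0.6 [0.5227 0.2568 0.6059] 6618 3875 0.0020224078539482805
crate 0.7 [0.5271 0.2507 0.6063] 6630 4042 0.0017379061376076033
[ 0.5523093  -0.28149891 -0.22626584 -0.00347805] [0.52707219 0.25065793 0.60631712]
box -0.65 [ 0.5522 -0.2813 -0.2277  0.004 ] 12978 10230 0.0019347258493944098
box -0.5 [ 0.5522 -0.2813 -0.2277  0.004 ] 12978 10230 0.0019347258493586338
box -0.35 [ 0.5522 -0.2813 -0.2277  0.004 ] 12978 10230 0.0019347258492354623
box -0.2 [ 0.5498 -0.2811 -0.2344  0.1331] 12978 9917 0.0021510563240587158
crate 0.45 [0.5273 0.2506 0.6059] 10255 5467 0.0027491172447376318
crate 0.6 [0.5231 0.2566 0.6058] 10228 5047 0.004136380623325338
crate 0.7 [0.5273 0.2506 0.6059] 10255 5467 0.002749114013748236
[ 0.55219796 -0.28131163 -0.22771982  0.00404159] [0.52734658 0.25063849 0.60590827]
```

```bash
cat > poses.py <<'E'
from fit import *
BOX=np.array([.5525,-.281,-.228]); CR=np.array([.527,.2505,.606])
def w(p,X):
    X=np.atleast_2d(X).astype(float);c,s=np.cos(p[2]),np.sin(p[2])
    return np.stack([p[0]+c*X[:,0]-s*X[:,1],p[1]+s*X[:,0]+c*X[:,1],X[:,2]],1)
def rail(f):
    ph=1.047-f; return [-.085+.16*np.sin(ph)-.03*np.cos(ph),-.02,.06+.16*np.cos(ph)+.03*np.sin(ph)]
def edges(lo,hi):
    e=[]
    import itertools
    V=list(itertools.product(*zip(lo,hi)))
    for i in range(8):
        for j in range(i):
            if sum(a!=b for a,b in zip(V[i],V[j]))==1: e.append((V[i],V[j]))
    return e
def overlay(cam,fn,crop,s):
    c=viewer.camera(cam); im=c["color"][:,:,::-1].copy(); im=cv2.resize(im,None,fx=s,fy=s)
    def ln(a,b,col):
        q=proj(c,np.vstack([a,b]))*s; cv2.line(im,tuple(int(v) for v in q[0]),tuple(int(v) for v in q[1]),col,1)
    for a,b in edges((-.09,-.192,0),(.065,.228,.1))+edges((.021,-.192,.109),(.065,.152,.121)): ln(w(BOX,a),w(BOX,b),(255,0,0))
    for a,b in edges((-.133,-.163,0),(.133,.163,.055)): ln(w(CR,a),w(CR,b),(0,255,0))
    for f,col in ((0,(0,0,255)),(.1,(255,0,255))):
        R_=np.array(rail(f)); ln(w(BOX,R_+[0,.065,0]),w(BOX,R_-[0,.065,0]),col)
    cv2.imwrite(fn,im[int(crop[1]*s):int(crop[3]*s),int(crop[0]*s):int(crop[2]*s)])
E
python3 - <<'E'
from poses import *
overlay("top","pics/ov_t.png",(180,130,490,300),2.5)
overlay("scene","pics/ov_s.png",(170,110,490,390),2.1)
print("display/low stuff")
E
```

```text
display/low stuff
```

View pics/ov_t.png

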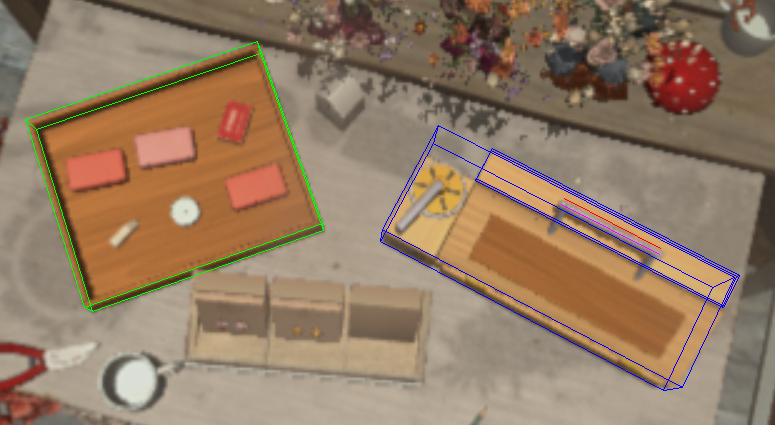

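View pics/ov_s.png

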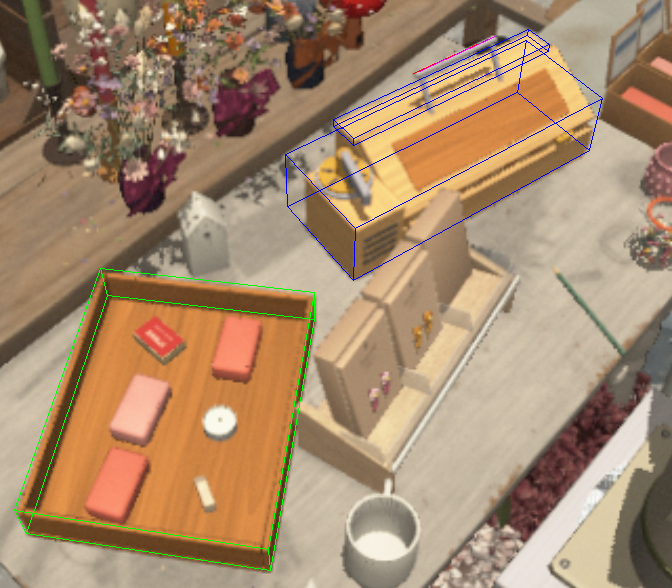

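Run:
```python
from poses import *
for f in (0,.1,.2,1.83): print(f,np.round(rail(f),4))
for cam in ("top","scene"):
    W=cloud(viewer.camera(cam)).reshape(-1,3);L=loc(W,BOX)
    m=(L[:,2]>.14)&(L[:,2]<.21)&(abs(L[:,1]+.02)<.09)&(L[:,0]>-.08)&(L[:,0]<.1)
    for y0 in np.arange(-.1,.06,.02):
        q=m&(L[:,1]>y0)&(L[:,1]<y0+.02)
        if q.sum()>2: print(cam,round(y0,2),q.sum(),np.round(np.median(L[q],0),4),np.round(L[q,2].max(),3))
    m=(L[:,2]>.13)&(L[:,2]<.155)&(L[:,0]>-.13)&(L[:,0]<.03)&(L[:,1]>.16)&(L[:,1]<.25)
    v=L[m]; k=v[v[:,2]>.14]; mu=k.mean(0); u,s,vt=np.linalg.svd(k[:,:2]-mu[:2]); print("lever",len(k),mu,vt[0],np.degrees(np.arctan2(vt[0][1],vt[0][0])),((k[:,:2]-mu[:2])@vt[0]).min(),((k[:,:2]-mu[:2])@vt[0]).max())
```

```text
0 [ 0.0385 -0.02    0.166 ]
0.1 [ 0.0273 -0.02    0.1778]
0.2 [ 0.015  -0.02    0.1884]
1.83 [-0.2191 -0.02    0.1522]
top -0.1 10 [ 0.0272 -0.0815  0.1764] 0.182
top -0.08 41 [ 0.0251 -0.0748  0.1718] 0.183
top -0.06 25 [ 0.0293 -0.0495  0.1775] 0.187
top -0.04 23 [ 0.0282 -0.0302  0.1774] 0.188
top -0.02 20 [ 0.0293 -0.0104  0.1786] 0.184
top 0.0 22 [0.0297 0.009  0.1767] 0.186
top 0.02 26 [0.0279 0.0329 0.1759] 0.183
top 0.04 29 [0.0234 0.0437 0.1666] 0.186
lever 108 [-0.04229038  0.19915087  0.14746165] [-0.96986718  0.24363427] 165.89886220489038 -0.04126905448877434 0.045033546547857094
scene -0.1 15 [ 0.0244 -0.0822  0.1736] 0.179
scene -0.08 48 [ 0.0229 -0.0751  0.1668] 0.181
scene -0.06 21 [ 0.0275 -0.047   0.1761] 0.181
scene -0.04 21 [ 0.0273 -0.0292  0.1753] 0.18
scene -0.02 24 [ 0.0268 -0.0114  0.1755] 0.179
scene 0.0 22 [0.0274 0.0099 0.1762] 0.18
scene 0.02 27 [0.0269 0.0324 0.1754] 0.179
scene 0.04 49 [0.0222 0.0452 0.1629] 0.178
lever 142 [-0.04582855  0.19992714  0.14690629] [-0.96713477  0.25426431] 165.27000373857146 -0.04768466310956278 0.04366528461277899
```

```bash
cat > plan.py <<'E'
from poses import *
def tool(a):  # tool down, jaw axis (tool y) at world angle a
    y=np.array([np.cos(a),np.sin(a),0]); z=np.array([0,0,-1.]); x=np.cross(y,z); return np.stack([x,y,z],1)
def rows(T,base=None):
    """T: list of (x,y,z_grasp,jaw_angle) ; prints tool-frame offsets from the current pose"""
    s=monitor.read_state(); p=s["ee_pos"];Rm=R.from_quat(s["eef_rot"]).as_matrix() 
    if base is not None: p,Rm=base
    ja=np.arctan2(Rm[1,1],Rm[0,1]); out=[]
    print("now grasp",np.round(p+Rm[:,2]*r.grip_depth,4),"jaw",round(ja,3),"tilt",np.round(Rm[:,2],3),"w",round(s["width"],4),"F",np.round(s["ft_force"],1),"t",round(s["time"],2),"j1,j7",np.round(s["joint_positions"][[0,6]],2))
    for x,y,z,a in T:
        a=ja+(a-ja+np.pi/2)%np.pi-np.pi/2
        Rt=tool(a); d=Rm.T@(np.array([x,y,z+r.grip_depth])-p); v=R.from_matrix(Rm.T@Rt).as_rotvec()/(2*np.pi)
        print(dict(zip(["x","y","z","rx","ry","rz"],[float(k) for k in np.round(np.r_[d,v],4)])))
E
python3 - <<'E'
from plan import *
P=w(BOX,rail(.09))[0]; a=BOX[2]
print(P)
rows([(P[0],P[1],.36,a),(P[0],P[1],.28,a),(P[0],P[1],P[2],a)])
E
```

```text
[ 0.57575696 -0.30692776  0.17668002]
now grasp [ 0.2001 -0.5921  0.2413] jaw -1.245 tilt [ 0. -0. -1.] w 0.0869 F [-0.4 -0.3  0.4] t 2.1 j1,j7 [ 1.22 -0.09]
{'x': 0.4472, 'y': -0.1499, 'z': -0.1187, 'rx': 0.0, 'ry': 0.0, 'rz': -0.1619}
{'x': 0.4472, 'y': -0.1499, 'z': -0.0387, 'rx': 0.0, 'ry': 0.0, 'rz': -0.1619}
{'x': 0.4472, 'y': -0.15, 'z': 0.0646, 'rx': 0.0, 'ry': 0.0, 'rz': -0.1619}
```

{"name": "drive_tool", "arguments": {
  "plan": [
    {"x": 0.447,"y": -0.15,"z": -0.04,"rz": -0.162,"fingers": 1},
    {"x": 0.447,"y": -0.15,"z": -0.04,"rz": -0.162,"fingers": 1},
    {"x": 0.447,"y": -0.15,"z": -0.04,"rz": -0.162,"fingers": 1},
    {"x": 0.447,"y": -0.15,"z": -0.04,"rz": -0.162,"fingers": 1},
    {"x": 0.447,"y": -0.15,"z": -0.04,"rz": -0.162,"fingers": 1},
    {"x": 0.447,"y": -0.15,"z": -0.04,"rz": -0.162,"fingers": 1},
    {"x": 0.447,"y": -0.15,"z": -0.04,"rz": -0.162,"fingers": 1},
    {"x": 0.447,"y": -0.15,"z": -0.04,"rz": -0.162,"fingers": 1},
    {"x": 0.447,"y": -0.15,"z": -0.04,"rz": -0.162,"fingers": 1},
    {"x": 0.447,"y": -0.15,"z": -0.04,"rz": -0.162,"fingers": 1},
    {"x": 0.447,"y": -0.15,"z": -0.04,"rz": -0.162,"fingers": 0.6},
    {"x": 0.447,"y": -0.15,"z": -0.04,"rz": -0.162,"fingers": 0.6}
  ],
  "squeeze": 30
}}

```text
validation failed for argument at $.pl...
```

Run:
```python
from plan import *
P=w(BOX,rail(.09))[0]; a=BOX[2]
rows([(P[0],P[1],P[2],a)])
```

```text
now grasp [ 0.2001 -0.5921  0.2413] jaw -1.245 tilt [ 0. -0. -1.] w 0.0869 F [-0.4 -0.3  0.4] t 2.1 j1,j7 [ 1.22 -0.09]
{'x': 0.4472, 'y': -0.15, 'z': 0.0646, 'rx': 0.0, 'ry': 0.0, 'rz': -0.1619}
```

{"name": "drive_tool", "arguments": {
  "plan": [
    {"rx": 0,"ry": 0,"rz": -0.162,"x": 0.447,"y": -0.15,"z": -0.04,"fingers": 1}
  ],
  "squeeze": 30
}}

```text
time: 2.22
ee_pos: [0.2455, -0.5566, 0.2969]
eef_rot: [0.968, 0.251, -0.001, -0.0]
ft_force: [1.8, -0.4, -0.3]
width: 0.0873
```

Run:
```python
from plan import *
P=w(BOX,rail(.09))[0]; a=BOX[2]
rows([(P[0],P[1],.28,a),(P[0],P[1],P[2],a)])
```

```text
now grasp [ 0.2454 -0.5566  0.2459] jaw -1.063 tilt [-0.003 -0.001 -1.   ] w 0.0873 F [ 1.8 -0.4 -0.3] t 2.23 j1,j7 [ 1.17 -0.01]
{'x': 0.4099, 'y': -0.0576, 'z': -0.0352, 'rx': -0.0003, 'ry': 0.0003, 'rz': -0.1329}
{'x': 0.4102, 'y': -0.0575, 'z': 0.0682, 'rx': -0.0003, 'ry': 0.0003, 'rz': -0.1329}
```

{"name": "drive_tool", "arguments": {
  "plan": [
    {"rx": 0,"ry": 0,"rz": -0.133,"x": 0.41,"y": -0.058,"z": -0.035,"fingers": 1},
    {"rx": 0,"ry": 0,"rz": -0.133,"x": 0.41,"y": -0.058,"z": -0.035,"fingers": 1},
    {"rx": 0,"ry": 0,"rz": -0.133,"x": 0.41,"y": -0.058,"z": -0.035,"fingers": 1},
    {"rx": 0,"ry": 0,"rz": -0.133,"x": 0.41,"y": -0.058,"z": -0.035,"fingers": 1},
    {"rx": 0,"ry": 0,"rz": -0.133,"x": 0.41,"y": -0.058,"z": -0.035,"fingers": 1},
    {"rx": 0,"ry": 0,"rz": -0.133,"x": 0.41,"y": -0.058,"z": -0.035,"fingers": 1},
    {"rx": 0,"ry": 0,"rz": -0.133,"x": 0.41,"y": -0.058,"z": -0.035,"fingers": 0.6},
    {"rx": 0,"ry": 0,"rz": -0.133,"x": 0.41,"y": -0.058,"z": -0.035,"fingers": 0.6},
    {"rx": 0,"ry": 0,"rz": -0.133,"x": 0.41,"y": -0.058,"z": -0.035,"fingers": 0.6}
  ]
}}

```text
time: 3.35
ee_pos: [0.5778, -0.3035, 0.3324]
eef_rot: [0.781, 0.624, -0.0, 0.0]
ft_force: [-0.4, -0.1, -0.2]
width: 0.0649
```

Run:
```python
from plan import *
P=w(BOX,rail(.09))[0]; a=BOX[2]
rows([(P[0],P[1],.28,a),(P[0],P[1],P[2],a)])
```

```text
now grasp [ 0.5777 -0.3035  0.2814] jaw -0.223 tilt [-0.001 -0.001 -1.   ] w 0.0649 F [-0.4 -0.1 -0.2] t 3.35 j1,j7 [0.71 0.08]
{'x': -0.0038, 'y': -0.0012, 'z': 0.0014, 'rx': -0.0001, 'ry': 0.0001, 'rz': 0.0009}
{'x': -0.0038, 'y': -0.0012, 'z': 0.1047, 'rx': -0.0001, 'ry': 0.0001, 'rz': 0.0009}
```

Descend onto the rail and close.

{"name": "drive_tool", "arguments": {
  "plan": [
    {"rx": 0,"ry": 0,"rz": 0.001,"x": -0.004,"y": -0.001,"z": 0.05,"fingers": 0.6},
    {"rx": 0,"ry": 0,"rz": 0.001,"x": -0.004,"y": -0.001,"z": 0.104,"fingers": 0.6},
    {"rx": 0,"ry": 0,"rz": 0.001,"x": -0.004,"y": -0.001,"z": 0.104,"fingers": 0.6},
    {"rx": 0,"ry": 0,"rz": 0.001,"x": -0.004,"y": -0.001,"z": 0.104,"fingers": 0},
    {"rx": 0,"ry": 0,"rz": 0.001,"x": -0.004,"y": -0.001,"z": 0.104,"fingers": 0},
    {"rx": 0,"ry": 0,"rz": 0.001,"x": -0.004,"y": -0.001,"z": 0.104,"fingers": 0},
    {"rx": 0,"ry": 0,"rz": 0.001,"x": -0.004,"y": -0.001,"z": 0.104,"fingers": 0}
  ]
}}

```text
time: 4.22
ee_pos: [0.5767, -0.3064, 0.2293]
eef_rot: [0.783, 0.622, 0.0, 0.001]
ft_force: [1.2, -0.1, 0.3]
width: 0.0198
```

Run:
```python
from plan import *
a=BOX[2]
s=monitor.read_state();g=loc((s["ee_pos"]-[0,0,.051])[None],BOX)[0];print("grasp in box",g)
# offset between grasp & rail model kept
fs=np.linspace(.09,1.83,19)[1:]
R0=np.array(rail(.09)); 
T=[]
for f in fs:
    P=w(BOX,np.array(rail(f)))[0]; T.append((P[0],P[1],P[2],a))
rows(T)
```

```text
grasp in box [ 0.02932525 -0.01923417  0.17833462]
now grasp [ 0.5768 -0.3064  0.1783] jaw -0.228 tilt [ 0.001 -0.001 -1.   ] w 0.0198 F [ 1.2 -0.1  0.3] t 4.22 j1,j7 [0.72 0.06]
{'x': -0.0008, 'y': -0.0126, 'z': -0.0088, 'rx': 0.0002, 'ry': 0.0001, 'rz': -0.0}
{'x': -0.0008, 'y': -0.0253, 'z': -0.018, 'rx': 0.0002, 'ry': 0.0001, 'rz': -0.0}
{'x': -0.0008, 'y': -0.0389, 'z': -0.026, 'rx': 0.0002, 'ry': 0.0001, 'rz': -0.0}
{'x': -0.0008, 'y': -0.0532, 'z': -0.0326, 'rx': 0.0002, 'ry': 0.0001, 'rz': -0.0}
{'x': -0.0008, 'y': -0.068, 'z': -0.0378, 'rx': 0.0002, 'ry': 0.0001, 'rz': -0.0}
{'x': -0.0008, 'y': -0.0833, 'z': -0.0416, 'rx': 0.0002, 'ry': 0.0001, 'rz': -0.0}
{'x': -0.0008, 'y': -0.0988, 'z': -0.0438, 'rx': 0.0002, 'ry': 0.0001, 'rz': -0.0}
{'x': -0.0008, 'y': -0.1146, 'z': -0.0446, 'rx': 0.0002, 'ry': 0.0001, 'rz': -0.0}
{'x': -0.0008, 'y': -0.1303, 'z': -0.0438, 'rx': 0.0002, 'ry': 0.0001, 'rz': -0.0}
{'x': -0.0008, 'y': -0.1458, 'z': -0.0415, 'rx': 0.0002, 'ry': 0.0001, 'rz': -0.0}
{'x': -0.0008, 'y': -0.1611, 'z': -0.0377, 'rx': 0.0002, 'ry': 0.0001, 'rz': -0.0}
{'x': -0.0008, 'y': -0.1759, 'z': -0.0325, 'rx': 0.0002, 'ry': 0.0001, 'rz': -0.0}
{'x': -0.0008, 'y': -0.1902, 'z': -0.0259, 'rx': 0.0002, 'ry': 0.0001, 'rz': -0.0}
{'x': -0.0008, 'y': -0.2037, 'z': -0.0179, 'rx': 0.0002, 'ry': 0.0001, 'rz': -0.0}
{'x': -0.0008, 'y': -0.2165, 'z': -0.0086, 'rx': 0.0002, 'ry': 0.0001, 'rz': -0.0}
{'x': -0.0008, 'y': -0.2282, 'z': 0.0018, 'rx': 0.0002, 'ry': 0.0001, 'rz': -0.0}
{'x': -0.0008, 'y': -0.2389, 'z': 0.0133, 'rx': 0.0002, 'ry': 0.0001, 'rz': -0.0}
{'x': -0.0008, 'y': -0.2485, 'z': 0.0258, 'rx': 0.0002, 'ry': 0.0001, 'rz': -0.0}
```

{"name": "drive_tool", "arguments": {
  "plan": [
    {"rx": 0,"ry": 0,"rz": 0,"x": 0,"y": 0,"z": 0,"fingers": 0},
    {"rx": 0,"ry": 0,"rz": 0,"x": -0.001,"y": 0,"z": 0,"fingers": 0},
    {"rx": 0,"ry": 0,"rz": 0,"x": -0.001,"y": -0.013,"z": -0.009,"fingers": 0},
    {"rx": 0,"ry": 0,"rz": 0,"x": -0.001,"y": -0.025,"z": -0.018,"fingers": 0},
    {"rx": 0,"ry": 0,"rz": 0,"x": -0.001,"y": -0.039,"z": -0.026,"fingers": 0},
    {"rx": 0,"ry": 0,"rz": 0,"x": -0.001,"y": -0.053,"z": -0.033,"fingers": 0},
    {"rx": 0,"ry": 0,"rz": 0,"x": -0.001,"y": -0.068,"z": -0.038,"fingers": 0},
    {"rx": 0,"ry": 0,"rz": 0,"x": -0.001,"y": -0.083,"z": -0.042,"fingers": 0}
  ]
}}

```text
time: 5.22
ee_pos: [0.4979, -0.2879, 0.2738]
eef_rot: [0.782, 0.623, 0.002, 0.003]
ft_force: [6.9, 2.0, 9.9]
width: 0.0087
```

Run:
```python
from plan import *
a=BOX[2]
s=monitor.read_state();g=loc((s["ee_pos"]-[0,0,.051])[None],BOX)[0];print("grasp in box",g)
for f in (.6,.65,.7): print(f,rail(f))
fs=np.linspace(.09,1.83,19)[6:]
T=[]
for f in list(fs)+[1.88]:
    P=w(BOX,np.array(rail(f)))[0]; T.append((P[0],P[1],P[2],a))
rows(T)
```

```text
grasp in box [-0.05165633 -0.01911714  0.22284782]
0.6 [np.float64(-0.04289048002762287), -0.02, np.float64(0.2172475383835816)]
0.65 [np.float64(-0.05080220730075183), -0.02, np.float64(0.21915561873367603)]
0.7 [np.float64(-0.058799411245762746), -0.02, np.float64(0.2206658929235802)]
now grasp [ 0.4983 -0.2881  0.2228] jaw -0.226 tilt [ 0.008 -0.002 -1.   ] w 0.0087 F [6.9 2.  9.9] t 5.22 j1,j7 [0.81 0.13]
{'x': -0.0009, 'y': -0.0024, 'z': 0.003, 'rx': 0.0014, 'ry': 0.0001, 'rz': 0.0002}
{'x': -0.0009, 'y': -0.0179, 'z': 0.0006, 'rx': 0.0014, 'ry': 0.0001, 'rz': 0.0002}
{'x': -0.0008, 'y': -0.0336, 'z': -0.0002, 'rx': 0.0014, 'ry': 0.0001, 'rz': 0.0002}
{'x': -0.0008, 'y': -0.0493, 'z': 0.0004, 'rx': 0.0014, 'ry': 0.0001, 'rz': 0.0002}
{'x': -0.0008, 'y': -0.0649, 'z': 0.0026, 'rx': 0.0014, 'ry': 0.0001, 'rz': 0.0002}
{'x': -0.0008, 'y': -0.0802, 'z': 0.0063, 'rx': 0.0014, 'ry': 0.0001, 'rz': 0.0002}
{'x': -0.0007, 'y': -0.0951, 'z': 0.0114, 'rx': 0.0014, 'ry': 0.0001, 'rz': 0.0002}
{'x': -0.0007, 'y': -0.1094, 'z': 0.0179, 'rx': 0.0014, 'ry': 0.0001, 'rz': 0.0002}
{'x': -0.0007, 'y': -0.123, 'z': 0.0258, 'rx': 0.0014, 'ry': 0.0001, 'rz': 0.0002}
{'x': -0.0007, 'y': -0.1358, 'z': 0.0349, 'rx': 0.0014, 'ry': 0.0001, 'rz': 0.0002}
{'x': -0.0006, 'y': -0.1476, 'z': 0.0453, 'rx': 0.0014, 'ry': 0.0001, 'rz': 0.0002}
{'x': -0.0006, 'y': -0.1584, 'z': 0.0567, 'rx': 0.0014, 'ry': 0.0001, 'rz': 0.0002}
{'x': -0.0006, 'y': -0.1681, 'z': 0.0692, 'rx': 0.0014, 'ry': 0.0001, 'rz': 0.0002}
{'x': -0.0006, 'y': -0.1726, 'z': 0.0759, 'rx': 0.0014, 'ry': 0.0001, 'rz': 0.0002}
```

{"name": "drive_tool", "arguments": {
  "plan": [
    {"rx": 0.001,"ry": 0,"rz": 0,"x": -0.001,"y": -0.018,"z": 0.001,"fingers": 0},
    {"rx": 0.001,"ry": 0,"rz": 0,"x": -0.001,"y": -0.034,"z": 0,"fingers": 0},
    {"rx": 0.001,"ry": 0,"rz": 0,"x": -0.001,"y": -0.049,"z": 0,"fingers": 0},
    {"rx": 0.001,"ry": 0,"rz": 0,"x": -0.001,"y": -0.065,"z": 0.003,"fingers": 0},
    {"rx": 0.001,"ry": 0,"rz": 0,"x": -0.001,"y": -0.08,"z": 0.006,"fingers": 0},
    {"rx": 0.001,"ry": 0,"rz": 0,"x": -0.001,"y": -0.095,"z": 0.011,"fingers": 0},
    {"rx": 0.001,"ry": 0,"rz": 0,"x": -0.001,"y": -0.109,"z": 0.018,"fingers": 0},
    {"rx": 0.001,"ry": 0,"rz": 0,"x": -0.001,"y": -0.123,"z": 0.026,"fingers": 0},
    {"rx": 0.001,"ry": 0,"rz": 0,"x": -0.001,"y": -0.136,"z": 0.035,"fingers": 0},
    {"rx": 0.001,"ry": 0,"rz": 0,"x": -0.001,"y": -0.148,"z": 0.045,"fingers": 0},
    {"rx": 0.001,"ry": 0,"rz": 0,"x": -0.001,"y": -0.158,"z": 0.057,"fingers": 0},
    {"rx": 0.001,"ry": 0,"rz": 0,"x": -0.001,"y": -0.168,"z": 0.069,"fingers": 0}
  ]
}}

```text
time: 6.72
ee_pos: [0.3333, -0.2503, 0.202]
eef_rot: [0.782, 0.623, -0.0, -0.001]
ft_force: [26.8, 4.4, 42.8]
width: 0.0091
```

Run:
```python
from plan import *
a=BOX[2]
s=monitor.read_state();g=loc((s["ee_pos"]-[0,0,.051])[None],BOX)[0];print("grasp in box",g)
for f in (1.7,1.75,1.83): print(f,rail(f))
T=[]
for f in [1.83,1.88]:
    P=w(BOX,np.array(rail(f)))[0]; T.append((P[0],P[1],P[2],a))
rows(T)
```

```text
grasp in box [-0.22051118 -0.01961537  0.15104982]
1.7 [np.float64(-0.20603944862442786), -0.02, np.float64(0.16885518764254875)]
1.75 [np.float64(-0.21132867268088884), -0.02, np.float64(0.16266969591210861)]
1.83 [np.float64(-0.2191294538119793), -0.02, np.float64(0.15224581085393593)]
now grasp [ 0.3332 -0.2502  0.151 ] jaw -0.227 tilt [-0.002  0.002 -1.   ] w 0.0091 F [26.8  4.4 42.8] t 6.72 j1,j7 [0.94 0.33]
{'x': -0.0004, 'y': 0.0014, 'z': -0.0012, 'rx': -0.0004, 'ry': -0.0002, 'rz': 0.0002}
{'x': -0.0004, 'y': -0.003, 'z': 0.0056, 'rx': -0.0004, 'ry': -0.0002, 'rz': 0.0002}
```

{"name": "drive_tool", "arguments": {
  "plan": [
    {"rx": 0,"ry": 0,"rz": 0,"x": 0,"y": 0.003,"z": -0.002,"fingers": 0},
    {"rx": 0,"ry": 0,"rz": 0,"x": 0,"y": 0.003,"z": -0.002,"fingers": 0},
    {"rx": 0,"ry": 0,"rz": 0,"x": 0,"y": 0.003,"z": -0.002,"fingers": 0.5},
    {"rx": 0,"ry": 0,"rz": 0,"x": 0,"y": 0.003,"z": -0.002,"fingers": 0.5},
    {"rx": 0,"ry": 0,"rz": 0,"x": 0,"y": 0.003,"z": -0.002,"fingers": 0.5},
    {"rx": 0,"ry": 0,"rz": 0,"x": 0,"y": 0.003,"z": -0.06,"fingers": 0.5},
    {"rx": 0,"ry": 0,"rz": 0,"x": 0,"y": 0.003,"z": -0.12,"fingers": 1},
    {"rx": 0,"ry": 0,"rz": 0,"x": 0,"y": 0.003,"z": -0.17,"fingers": 1},
    {"rx": 0,"ry": 0,"rz": 0,"x": 0,"y": 0.003,"z": -0.17,"fingers": 1}
  ]
}}

```text
time: 7.85
ee_pos: [0.3364, -0.2531, 0.3753]
eef_rot: [0.783, 0.622, -0.001, 0.001]
ft_force: [0.5, -0.2, 0.4]
width: 0.0657
```

Run:
```python
from plan import *
for cam,cr,s in (("top",(180,130,490,300),2.5),("scene",(170,110,490,390),2.1)):
    c=viewer.camera(cam); im=c["color"][:,:,::-1]; cv2.imwrite(f"pics/b_{cam}.png",cv2.resize(im[cr[1]:cr[3],cr[0]:cr[2]],None,fx=s,fy=s,interpolation=cv2.INTER_CUBIC))
    W=cloud(c).reshape(-1,3);L=loc(W,BOX)
    for l in ("votive_mid","soap_a_mid","front_rail"):
        for q in nets.find_in(l,cam)[:4]: print(cam,l,np.round(q["centre"],3),"box",np.round(loc(np.array(q["centre"])[None],BOX)[0],3),round(q["confidence"],2))
    m=(L[:,2]>.035)&(L[:,2]<.09)&(L[:,0]>-.07)&(L[:,0]<.048)&(L[:,1]>-.175)&(L[:,1]<.135)
    V=L[m];print(len(V));rc=cv2.minAreaRect((V[:,:2]*1000).astype(np.float32));print(rc,np.median(V,0),V.min(0),V.max(0))
    m=(L[:,2]>.13)&(L[:,2]<.2)&(L[:,0]>-.3)&(L[:,0]<-.19)&(abs(L[:,1]+.02)<.07)
    print("rail",m.sum(),np.median(L[m],0) if m.any() else "")
```

```text
top votive_mid [ 0.519 -0.323  0.043] box [-0.023 -0.048  0.043] 0.53
top soap_a_mid [0.506 0.353 0.034] box [-0.188  0.607  0.034] 0.63
top soap_a_mid [ 0.518 -0.323  0.042] box [-0.024 -0.049  0.042] 0.3
top front_rail [ 0.438 -0.19   0.12 ] box [-0.132  0.063  0.12 ] 0.8
top front_rail [0.622 0.194 0.025] box [-0.04   0.478  0.025] 0.63
top front_rail [ 0.578 -0.093  0.111] box [-0.018  0.189  0.111] 0.58
top front_rail [ 0.518 -0.321  0.045] box [-0.025 -0.047  0.045] 0.45
143
((-28.04892349243164, -44.857093811035156), (56.91038513183594, 55.780967712402344), 73.47650909423828) [-0.03353446 -0.04085144  0.05738932] [-0.05579526 -0.07475927  0.03506879] [ 0.00159045 -0.01580649  0.07100632]
rail 69 [-0.21731905  0.03814219  0.15545302]
scene votive_mid [ 0.514 -0.319  0.046] box [-0.028 -0.045  0.046] 0.95
scene front_rail [ 0.394 -0.259  0.14 ] box [-0.16  -0.015  0.14 ] 0.64
scene front_rail [ 0.547 -0.258  0.08 ] box [-0.011  0.022  0.08 ] 0.2
311
((-4.989200592041016, -77.34860229492188), (106.10811614990234, 195.27734375), 0.31781578063964844) [-0.02778897 -0.04284084  0.05076371] [-0.05823009 -0.17494003  0.03512864] [0.04790971 0.02058287 0.08369717]
rail 220 [-0.22107169 -0.01516473  0.1544411 ]
```

View pics/b_top.png

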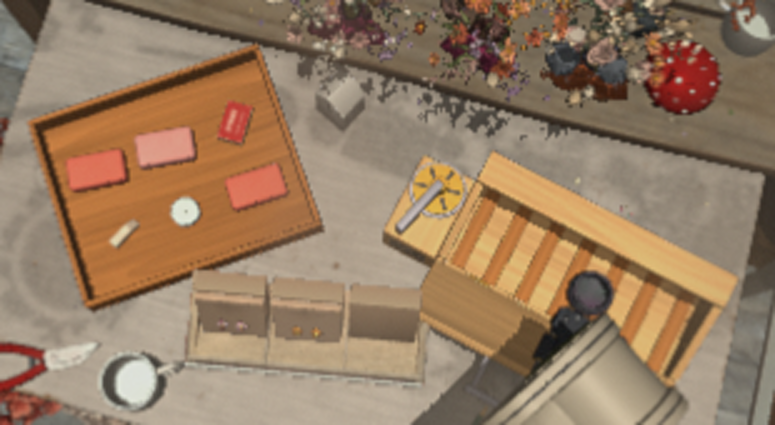

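View pics/b_scene.png

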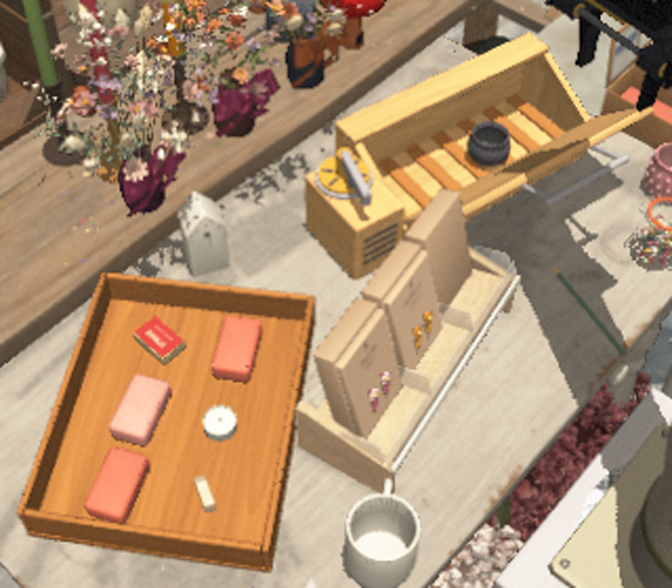

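Run:
```python
from plan import *
pts={"pink":(.562,.278),"redL":(.508,.3575),"redR":(.541,.1435),"tea":(.486,.226),"wedge":(.434,.299),"match":(.621,.198)}
for k,v in pts.items(): print(k,np.round(loc(np.array([[*v,.03]]),CR)[0],3))
P=[]
for cam in ("top","scene"):
    W=cloud(viewer.camera(cam)).reshape(-1,3)
    m=(W[:,2]>.08)&(W[:,2]<.21)&(W[:,0]>.28)&(W[:,0]<.56)&(W[:,1]>-.12)&(W[:,1]<.24); P.append(W[m])
P=np.vstack(P);L=loc(P,CR)
for x0 in np.arange(.28,.56,.02):
    q=P[(P[:,0]>=x0)&(P[:,0]<x0+.02)]
    if len(q)>3: print(round(x0,2),len(q),"y",np.round(np.percentile(q[:,1],[1,99]),3),"zmax",round(q[:,2].max(),3))
```

```text
pink [0.044 0.003 0.03 ]
redL [0.045 0.099 0.03 ]
redR [-0.049 -0.096  0.03 ]
tea [-0.048  0.003  0.03 ]
wedge [-0.049  0.093  0.03 ]
match [ 0.047 -0.097  0.03 ]
0.28 46 y [0.149 0.239] zmax 0.088
0.3 201 y [0.039 0.167] zmax 0.1
0.32 231 y [-0.073  0.17 ] zmax 0.099
0.34 721 y [-0.112  0.172] zmax 0.152
0.36 1679 y [-0.029  0.168] zmax 0.185
0.38 1597 y [-0.095  0.178] zmax 0.187
0.4 1369 y [-0.115  0.174] zmax 0.185
0.42 475 y [-0.118  0.037] zmax 0.184
0.44 70 y [-0.119 -0.063] zmax 0.177
0.46 28 y [-0.12  -0.104] zmax 0.115
0.48 20 y [-0.119 -0.102] zmax 0.096
0.5 365 y [-0.114 -0.039] zmax 0.154
0.52 380 y [-0.118 -0.041] zmax 0.156
0.54 347 y [-0.118 -0.045] zmax 0.156
```

Run:
```python
from plan import *
rows([(.541,.1437,.27,.581),(.541,.1437,.031,.581)])
```

```text
now grasp [ 0.3351 -0.2522  0.3201] jaw -0.228 tilt [-0.007  0.002 -1.   ] w 0.0867 F [-0.1  0.8 -0.3] t 8.35 j1,j7 [0.96 0.36]
{'x': 0.4322, 'y': 0.1111, 'z': 0.0495, 'rx': -0.001, 'ry': -0.0005, 'rz': -0.1288}
{'x': 0.4321, 'y': 0.1127, 'z': 0.2885, 'rx': -0.001, 'ry': -0.0005, 'rz': -0.1288}
```

{"name": "drive_tool", "arguments": {
  "plan": [
    {"rx": -0.001,"ry": 0,"rz": -0.129,"x": 0.432,"y": 0.111,"z": 0.04,"fingers": 1},
    {"rx": -0.001,"ry": 0,"rz": -0.129,"x": 0.432,"y": 0.111,"z": 0.04,"fingers": 1},
    {"rx": -0.001,"ry": 0,"rz": -0.129,"x": 0.432,"y": 0.111,"z": 0.04,"fingers": 1},
    {"rx": -0.001,"ry": 0,"rz": -0.129,"x": 0.432,"y": 0.111,"z": 0.04,"fingers": 1},
    {"rx": -0.001,"ry": 0,"rz": -0.129,"x": 0.432,"y": 0.111,"z": 0.04,"fingers": 1},
    {"rx": -0.001,"ry": 0,"rz": -0.129,"x": 0.432,"y": 0.111,"z": 0.04,"fingers": 1},
    {"rx": -0.001,"ry": 0,"rz": -0.129,"x": 0.432,"y": 0.111,"z": 0.04,"fingers": 1},
    {"rx": -0.001,"ry": 0,"rz": -0.129,"x": 0.432,"y": 0.111,"z": 0.04,"fingers": 1},
    {"rx": -0.001,"ry": 0,"rz": -0.129,"x": 0.432,"y": 0.111,"z": 0.08,"fingers": 1},
    {"rx": -0.001,"ry": 0,"rz": -0.129,"x": 0.432,"y": 0.111,"z": 0.13,"fingers": 1},
    {"rx": -0.001,"ry": 0,"rz": -0.129,"x": 0.432,"y": 0.111,"z": 0.18,"fingers": 1},
    {"rx": -0.001,"ry": 0,"rz": -0.129,"x": 0.432,"y": 0.111,"z": 0.18,"fingers": 1}
  ]
}}

```text
time: 9.85
ee_pos: [0.5384, 0.142, 0.1879]
eef_rot: [0.475, 0.88, -0.001, -0.003]
ft_force: [0.1, 0.2, 0.5]
width: 0.087
```

Run:
```python
from plan import *
rows([(.541,.1437,.031,.581)])
c=viewer.camera("scene"); im=c["color"][:,:,::-1]; cv2.imwrite("pics/c_s.png",cv2.resize(im[110:390,170:490],None,fx=2.1,fy=2.1))
```

```text
now grasp [0.5381 0.142  0.1369] jaw 0.582 tilt [-0.006  0.001 -1.   ] w 0.087 F [0.1 0.2 0.5] t 9.85 j1,j7 [0.34 0.02]
{'x': -0.0004, 'y': 0.0036, 'z': 0.1059, 'rx': -0.0008, 'ry': -0.0007, 'rz': 0.0001}
```

View pics/c_s.png

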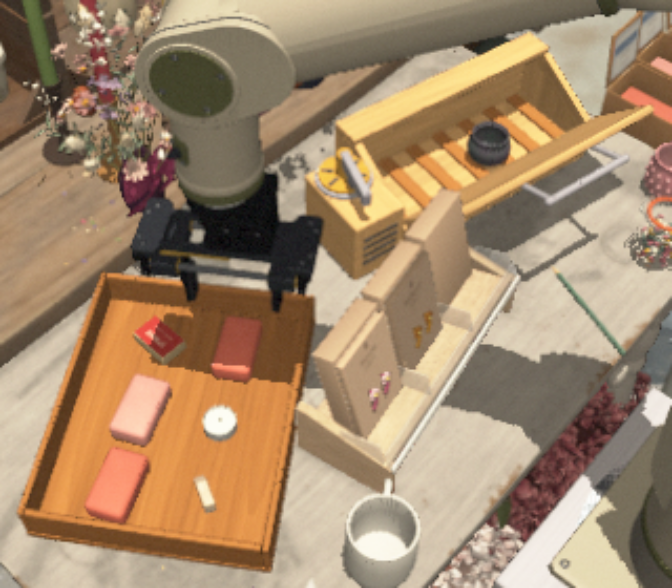

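{"name": "drive_tool", "arguments": {
  "plan": [
    {"rx": -0.001,"ry": -0.001,"rz": 0,"x": 0,"y": 0.003,"z": 0.055,"fingers": 1},
    {"rx": -0.001,"ry": -0.001,"rz": 0,"x": 0,"y": 0.003,"z": 0.09,"fingers": 1},
    {"rx": -0.001,"ry": -0.001,"rz": 0,"x": 0,"y": 0.003,"z": 0.106,"fingers": 1},
    {"rx": -0.001,"ry": -0.001,"rz": 0,"x": 0,"y": 0.003,"z": 0.106,"fingers": 1},
    {"rx": -0.001,"ry": -0.001,"rz": 0,"x": 0,"y": 0.003,"z": 0.106,"fingers": 0.3},
    {"rx": -0.001,"ry": -0.001,"rz": 0,"x": 0,"y": 0.003,"z": 0.106,"fingers": 0.3},
    {"rx": -0.001,"ry": -0.001,"rz": 0,"x": 0,"y": 0.003,"z": 0.106,"fingers": 0.3},
    {"rx": -0.001,"ry": -0.001,"rz": 0,"x": 0,"y": 0.003,"z": 0.106,"fingers": 0.3},
    {"rx": -0.001,"ry": -0.001,"rz": 0,"x": 0,"y": 0.003,"z": 0.05,"fingers": 0.3},
    {"rx": -0.001,"ry": -0.001,"rz": 0,"x": 0,"y": 0.003,"z": -0.01,"fingers": 0.3},
    {"rx": -0.001,"ry": -0.001,"rz": 0,"x": 0,"y": 0.003,"z": -0.07,"fingers": 0.3},
    {"rx": -0.001,"ry": -0.001,"rz": 0,"x": 0,"y": 0.003,"z": -0.11,"fingers": 0.3}
  ],
  "squeeze": 30
}}

```text
time: 11.4
ee_pos: [0.5429, 0.1453, 0.3039]
eef_rot: [0.474, 0.88, 0.003, 0.005]
ft_force: [0.2, 0.6, -0.4]
width: 0.0266
```

Run:
```python
from plan import *
P=w(BOX,(-.029,.05,.046))[0]
rows([(P[0],P[1],.27,BOX[2]+np.pi/2),(P[0],P[1],.044,BOX[2]+np.pi/2)])
c=viewer.camera("scene"); im=c["color"][:,:,::-1]; cv2.imwrite("pics/c_s2.png",cv2.resize(im[50:390,170:490],None,fx=1.7,fy=1.7))
```

```text
now grasp [0.5435 0.1453 0.2529] jaw 0.583 tilt [ 0.011  0.001 -1.   ] w 0.0266 F [ 0.2  0.6 -0.4] t 11.4 j1,j7 [0.38 0.08]
{'x': -0.3059, 'y': -0.2101, 'z': -0.0175, 'rx': 0.0012, 'ry': 0.0014, 'rz': -0.121}
{'x': -0.3046, 'y': -0.2124, 'z': 0.2085, 'rx': 0.0012, 'ry': 0.0014, 'rz': -0.121}
```

View pics/c_s2.png

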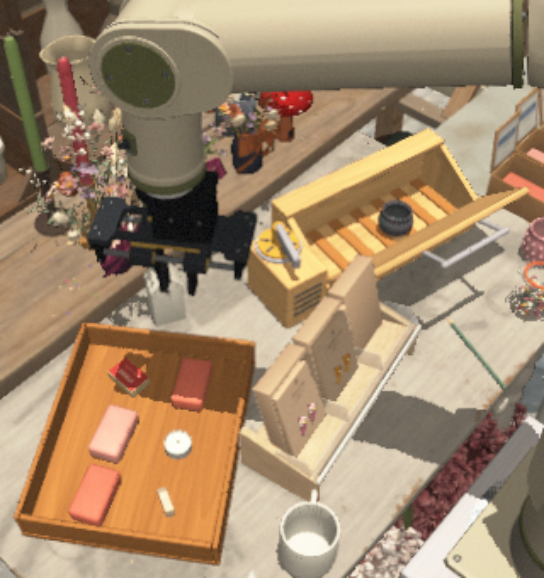

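```bash
cat > look.py <<'E'
from plan import *
def crate_items(cams=("top","scene"),zlo=.018):
    for cam in cams:
        c=viewer.camera(cam);W=cloud(c);h=loc(W.reshape(-1,3),CR).reshape(W.shape)
        ins=(np.abs(h[...,0])<.122)&(np.abs(h[...,1])<.152)&(h[...,2]>zlo)&(h[...,2]<.06)
        n,lab,st,_=cv2.connectedComponentsWithStats(ins.astype(np.uint8))
        for i in range(1,n):
            if st[i,4]<30: continue
            P=W[lab==i]; zt=np.percentile(P[:,2],60); T=P[P[:,2]>zt-.006]
            rc=cv2.minAreaRect((T[:,:2]*1000).astype(np.float32)); bx=cv2.boxPoints(rc); e=bx[1]-bx[0];g=bx[2]-bx[1]; l=e if np.linalg.norm(e)>np.linalg.norm(g) else g
            print(cam,st[i,4],"rect",np.round(rc[0]),np.round(rc[1]),"ztop",round(zt,3),"long deg",round(np.degrees(np.arctan2(l[1],l[0])),1),"crate",np.round(loc(np.array([[rc[0][0]/1e3,rc[0][1]/1e3,0]]),CR)[0,:2],3),"rgb",np.median(c["color"][lab==i],0))
def snap(fn,cam="scene",cr=(170,110,490,390),s=2.1):
    c=viewer.camera(cam); im=c["color"][:,:,::-1]; cv2.imwrite(fn,cv2.resize(im[cr[1]:cr[3],cr[0]:cr[2]],None,fx=s,fy=s,interpolation=cv2.INTER_CUBIC))
E
python3 -c "
from look import *
crate_items()"
```

```text
top 148 rect [554. 295.] [47. 37.] ztop 0.034 long deg 25.2 crate [0.048 0.021] rgb [219. 150. 132.]
top 323 rect [507. 356.] [47. 77.] ztop 0.035 long deg -62.0 crate [0.044 0.098] rgb [220. 112.  87.]
top 51 rect [435. 298.] [14. 37.] ztop 0.026 long deg -30.5 crate [-0.049  0.091] rgb [202. 180. 142.]
scene 281 rect [622. 198.] [38. 59.] ztop 0.023 long deg -0.5 crate [ 0.048 -0.097] rgb [132.  63.  50.]
scene 536 rect [540. 144.] [46. 79.] ztop 0.033 long deg -57.6 crate [-0.05  -0.095] rgb [157.  79.  61.]
scene 592 rect [561. 279.] [48. 78.] ztop 0.032 long deg -65.2 crate [0.044 0.004] rgb [253. 201. 174.]
scene 148 rect [485. 226.] [36. 38.] ztop 0.02 long deg -43.2 crate [-0.049  0.004] rgb [254. 253. 245.]
scene 678 rect [507. 358.] [48. 79.] ztop 0.032 long deg -63.7 crate [0.045 0.1  ] rgb [252. 149. 114.]
scene 74 rect [432. 300.] [12. 37.] ztop 0.024 long deg -24.3 crate [-0.05   0.095] rgb [250.5 237.5 203. ]
```

Run:
```python
from plan import *
rows([(.541,.1437,.03,.575)])
```

```text
now grasp [0.544  0.1454 0.2519] jaw 0.582 tilt [ 0.012  0.001 -1.   ] w 0.0262 F [ 0.2  0.6 -1. ] t 11.55 j1,j7 [0.37 0.08]
{'x': 0.0012, 'y': -0.0053, 'z': 0.2218, 'rx': 0.0017, 'ry': 0.0009, 'rz': 0.0012}
```

{"name": "drive_tool", "arguments": {
  "plan": [
    {"rx": 0.001,"ry": 0.001,"rz": 0.001,"x": 0.001,"y": -0.004,"z": 0.05,"fingers": 1},
    {"rx": 0.001,"ry": 0.001,"rz": 0.001,"x": 0.001,"y": -0.004,"z": 0.1,"fingers": 1},
    {"rx": 0.001,"ry": 0.001,"rz": 0.001,"x": 0.001,"y": -0.004,"z": 0.15,"fingers": 1},
    {"rx": 0.001,"ry": 0.001,"rz": 0.001,"x": 0.001,"y": -0.004,"z": 0.17,"fingers": 1},
    {"rx": 0.001,"ry": 0.001,"rz": 0.001,"x": 0.001,"y": -0.004,"z": 0.18,"fingers": 1},
    {"rx": 0.001,"ry": 0.001,"rz": 0.001,"x": 0.001,"y": -0.004,"z": 0.2,"fingers": 1},
    {"rx": 0.001,"ry": 0.001,"rz": 0.001,"x": 0.001,"y": -0.004,"z": 0.221,"fingers": 1},
    {"rx": 0.001,"ry": 0.001,"rz": 0.001,"x": 0.001,"y": -0.004,"z": 0.221,"fingers": 1},
    {"rx": 0.001,"ry": 0.001,"rz": 0.001,"x": 0.001,"y": -0.004,"z": 0.221,"fingers": 0},
    {"rx": 0.001,"ry": 0.001,"rz": 0.001,"x": 0.001,"y": -0.004,"z": 0.221,"fingers": 0},
    {"rx": 0.001,"ry": 0.001,"rz": 0.001,"x": 0.001,"y": -0.004,"z": 0.221,"fingers": 0},
    {"rx": 0.001,"ry": 0.001,"rz": 0.001,"x": 0.001,"y": -0.004,"z": 0.221,"fingers": 0}
  ],
  "squeeze": 30
}}

```text
time: 13.05
ee_pos: [0.5408, 0.1437, 0.0798]
eef_rot: [0.477, 0.879, 0.001, -0.001]
ft_force: [0.0, -0.2, -0.7]
width: 0.0545
```

{"name": "drive_tool", "arguments": {
  "plan": [
    {"rx": 0,"ry": 0,"rz": 0,"x": 0,"y": 0,"z": 0,"fingers": 0},
    {"rx": 0,"ry": 0,"rz": 0,"x": 0,"y": 0,"z": 0,"fingers": 0}
  ]
}}

```text
time: 13.3
ee_pos: [0.5408, 0.1437, 0.0798]
eef_rot: [0.477, 0.879, 0.001, -0.001]
ft_force: [-0.1, 0.2, -0.3]
width: 0.0452
```

Run:
```python
from look import *
rows([(.541,.1437,.03,.575)])
snap("pics/d.png")
```

```text
now grasp [0.5408 0.1438 0.0288] jaw 0.576 tilt [ 0.     0.002 -1.   ] w 0.0452 F [-0.1  0.2 -0.3] t 13.3 j1,j7 [ 0.28 -0.08]
{'x': -0.0001, 'y': 0.0002, 'z': -0.0012, 'rx': 0.0002, 'ry': -0.0003, 'rz': 0.0002}
```

View pics/d.png

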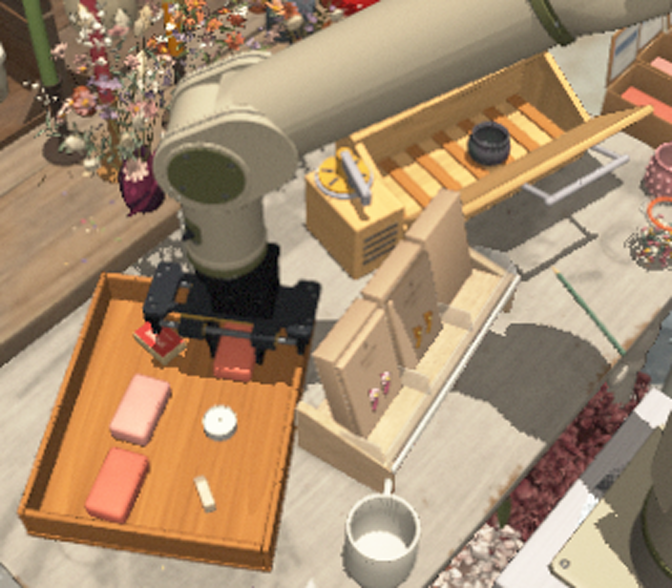

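{"name": "drive_tool", "arguments": {
  "plan": [
    {"rx": 0,"ry": 0,"rz": 0,"x": 0,"y": 0,"z": 0,"fingers": 0},
    {"rx": 0,"ry": 0,"rz": 0,"x": 0,"y": 0,"z": -0.02,"fingers": 0},
    {"rx": 0,"ry": 0,"rz": 0,"x": 0,"y": 0,"z": -0.06,"fingers": 0},
    {"rx": 0,"ry": 0,"rz": 0,"x": 0,"y": 0,"z": -0.1,"fingers": 0},
    {"rx": 0,"ry": 0,"rz": 0,"x": 0,"y": 0,"z": -0.15,"fingers": 0},
    {"rx": 0,"ry": 0,"rz": 0,"x": 0,"y": 0,"z": -0.2,"fingers": 0},
    {"rx": 0,"ry": 0,"rz": 0,"x": 0,"y": 0,"z": -0.22,"fingers": 0},
    {"rx": 0,"ry": 0,"rz": 0,"x": 0,"y": 0,"z": -0.22,"fingers": 0}
  ]
}}

```text
time: 14.35
ee_pos: [0.541, 0.1437, 0.3022]
eef_rot: [0.477, 0.879, 0.002, 0.001]
ft_force: [0.7, 0.1, -1.7]
width: 0.045
```

Run:
```python
from plan import *
P=w(BOX,(-.029,.05,.046))[0]
rows([(P[0],P[1],.25,BOX[2]+np.pi/2),(P[0],P[1],.044,BOX[2]+np.pi/2)])
```

```text
now grasp [0.5412 0.1439 0.2512] jaw 0.577 tilt [ 0.004  0.003 -1.   ] w 0.045 F [ 0.7  0.1 -1.7] t 14.35 j1,j7 [0.38 0.07]
{'x': -0.3068, 'y': -0.206, 'z': 0.0001, 'rx': 0.0007, 'ry': 0.0002, 'rz': -0.1219}
{'x': -0.3069, 'y': -0.207, 'z': 0.2061, 'rx': 0.0007, 'ry': 0.0002, 'rz': -0.1219}
```

{"name": "drive_tool", "arguments": {
  "plan": [
    {"rx": 0,"ry": 0,"rz": -0.122,"x": -0.307,"y": -0.206,"z": 0,"fingers": 0},
    {"rx": 0,"ry": 0,"rz": -0.122,"x": -0.307,"y": -0.206,"z": 0,"fingers": 0},
    {"rx": 0,"ry": 0,"rz": -0.122,"x": -0.307,"y": -0.206,"z": 0,"fingers": 0},
    {"rx": 0,"ry": 0,"rz": -0.122,"x": -0.307,"y": -0.206,"z": 0,"fingers": 0},
    {"rx": 0,"ry": 0,"rz": -0.122,"x": -0.307,"y": -0.206,"z": 0,"fingers": 0},
    {"rx": 0,"ry": 0,"rz": -0.122,"x": -0.307,"y": -0.206,"z": 0,"fingers": 0},
    {"rx": 0,"ry": 0,"rz": -0.122,"x": -0.307,"y": -0.206,"z": 0,"fingers": 0},
    {"rx": 0,"ry": 0,"rz": -0.122,"x": -0.307,"y": -0.206,"z": 0,"fingers": 0},
    {"rx": 0,"ry": 0,"rz": -0.122,"x": -0.307,"y": -0.206,"z": 0.03,"fingers": 0},
    {"rx": 0,"ry": 0,"rz": -0.122,"x": -0.307,"y": -0.206,"z": 0.08,"fingers": 0},
    {"rx": 0,"ry": 0,"rz": -0.122,"x": -0.307,"y": -0.206,"z": 0.08,"fingers": 0}
  ]
}}

```text
time: 15.72
ee_pos: [0.5337, -0.2235, 0.2159]
eef_rot: [0.112, 0.994, 0.003, -0.003]
ft_force: [0.4, 0.3, -0.0]
width: 0.0449
```

Run:
```python
from look import *
P=w(BOX,(-.029,.047,.043))[0]
rows([(P[0],P[1],.043,BOX[2]+np.pi/2)])
snap("pics/e.png",cr=(250,60,490,240),s=3)
```

```text
now grasp [ 0.5334 -0.2232  0.1649] jaw 1.346 tilt [-0.006  0.006 -1.   ] w 0.0449 F [ 0.4  0.3 -0. ] t 15.72 j1,j7 [0.93 1.46]
{'x': -0.0031, 'y': -0.0054, 'z': 0.1218, 'rx': 0.0007, 'ry': -0.0011, 'rz': 0.0005}
```

View pics/e.png

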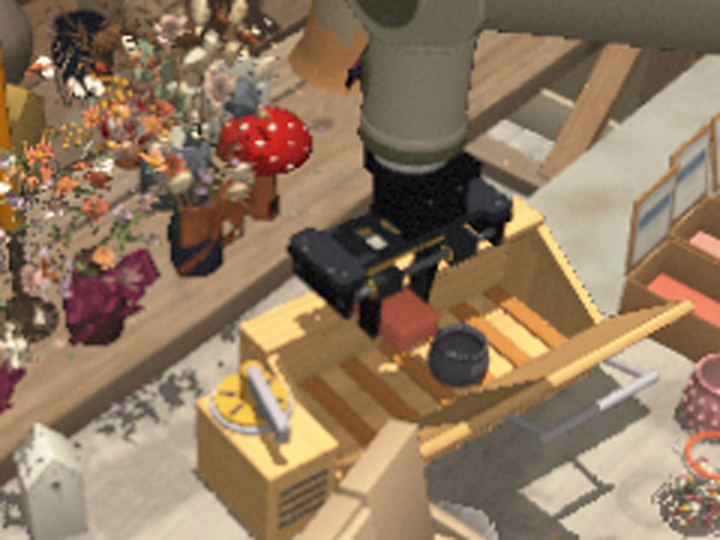

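{"name": "drive_tool", "arguments": {
  "plan": [
    {"rx": 0.001,"ry": -0.001,"rz": 0,"x": -0.003,"y": -0.005,"z": 0.03,"fingers": 0},
    {"rx": 0.001,"ry": -0.001,"rz": 0,"x": -0.003,"y": -0.005,"z": 0.06,"fingers": 0},
    {"rx": 0.001,"ry": -0.001,"rz": 0,"x": -0.003,"y": -0.005,"z": 0.09,"fingers": 0},
    {"rx": 0.001,"ry": -0.001,"rz": 0,"x": -0.003,"y": -0.005,"z": 0.11,"fingers": 0},
    {"rx": 0.001,"ry": -0.001,"rz": 0,"x": -0.003,"y": -0.005,"z": 0.121,"fingers": 0},
    {"rx": 0.001,"ry": -0.001,"rz": 0,"x": -0.003,"y": -0.005,"z": 0.121,"fingers": 0}
  ]
}}

```text
time: 16.52
ee_pos: [0.5373, -0.2314, 0.0982]
eef_rot: [0.114, 0.994, -0.002, 0.003]
ft_force: [0.3, 0.5, -0.6]
width: 0.0453
```

{"name": "drive_tool", "arguments": {
  "plan": [
    {"rx": 0,"ry": 0,"rz": 0,"x": 0,"y": 0,"z": 0.002,"fingers": 0},
    {"rx": 0,"ry": 0,"rz": 0,"x": 0,"y": 0,"z": 0.004,"fingers": 0},
    {"rx": 0,"ry": 0,"rz": 0,"x": 0,"y": 0,"z": 0.004,"fingers": 0}
  ]
}}

```text
time: 16.9
ee_pos: [0.5371, -0.2317, 0.094]
eef_rot: [0.114, 0.993, -0.002, 0.003]
ft_force: [0.0, -0.5, -0.8]
width: 0.0451
```

Run:
```python
from look import *
P=w(BOX,(-.029,.047,.043))[0]
rows([(P[0],P[1],.041,BOX[2]+np.pi/2)])
```

```text
now grasp [ 0.5373 -0.2319  0.043 ] jaw 1.343 tilt [ 0.005 -0.005 -1.   ] w 0.0451 F [ 0.  -0.5 -0.8] t 16.9 j1,j7 [0.88 1.39]
{'x': 0.0028, 'y': 0.0024, 'z': 0.002, 'rx': -0.0006, 'ry': 0.0009, 'rz': -0.0}
```

Release with a small opening and rise.

{"name": "drive_tool", "arguments": {
  "plan": [
    {"rx": 0,"ry": 0,"rz": 0,"x": 0,"y": 0,"z": 0.002,"fingers": 0},
    {"rx": 0,"ry": 0,"rz": 0,"x": 0,"y": 0,"z": 0.002,"fingers": 0.68},
    {"rx": 0,"ry": 0,"rz": 0,"x": 0,"y": 0,"z": 0.002,"fingers": 0.68},
    {"rx": 0,"ry": 0,"rz": 0,"x": 0,"y": 0,"z": 0.002,"fingers": 0.68},
    {"rx": 0,"ry": 0,"rz": 0,"x": 0,"y": 0,"z": -0.03,"fingers": 0.68},
    {"rx": 0,"ry": 0,"rz": 0,"x": 0,"y": 0,"z": -0.08,"fingers": 0.68},
    {"rx": 0,"ry": 0,"rz": 0,"x": 0,"y": 0,"z": -0.13,"fingers": 1},
    {"rx": 0,"ry": 0,"rz": 0,"x": 0,"y": 0,"z": -0.13,"fingers": 1}
  ]
}}

```text
time: 17.9
ee_pos: [0.5382, -0.2312, 0.228]
eef_rot: [0.114, 0.993, -0.004, 0.006]
ft_force: [1.0, 0.8, -0.1]
width: 0.0721
```

Run:
```python
from look import *
P=w(BOX,(-.028,-.045,.045))[0]
rows([(P[0],P[1],.17,BOX[2]+np.pi/2),(P[0],P[1],.046,BOX[2]+np.pi/2)])
snap("pics/f.png",cr=(250,60,490,240),s=3)
for q in nets.find_in("votive_mid","scene"): print(q["confidence"],loc(np.array(q["centre"])[None],BOX))
```

```text
now grasp [ 0.5388 -0.2316  0.177 ] jaw 1.343 tilt [ 0.011 -0.008 -1.   ] w 0.0721 F [ 1.   0.8 -0.1] t 17.9 j1,j7 [0.94 1.47]
{'x': 0.0029, 'y': -0.0903, 'z': 0.0075, 'rx': -0.0009, 'ry': 0.002, 'rz': -0.0}
{'x': 0.0044, 'y': -0.0896, 'z': 0.1315, 'rx': -0.0009, 'ry': 0.002, 'rz': -0.0}
0.81 [[-0.02743072 -0.04547709  0.0419    ]]
0.55 [[-0.01996053  0.03160628  0.0783    ]]
```

View pics/f.png

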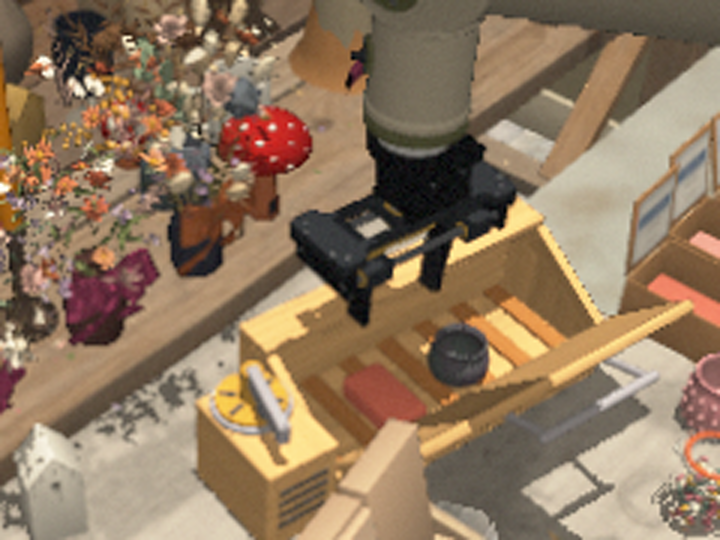

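{"name": "drive_tool", "arguments": {
  "plan": [
    {"rx": -0.001,"ry": 0.002,"rz": 0,"x": 0.003,"y": -0.09,"z": 0,"fingers": 1},
    {"rx": -0.001,"ry": 0.002,"rz": 0,"x": 0.003,"y": -0.09,"z": 0,"fingers": 1},
    {"rx": -0.001,"ry": 0.002,"rz": 0,"x": 0.004,"y": -0.09,"z": 0,"fingers": 1},
    {"rx": -0.001,"ry": 0.002,"rz": 0,"x": 0.004,"y": -0.09,"z": 0.05,"fingers": 1},
    {"rx": -0.001,"ry": 0.002,"rz": 0,"x": 0.004,"y": -0.09,"z": 0.07,"fingers": 1},
    {"rx": -0.001,"ry": 0.002,"rz": 0,"x": 0.004,"y": -0.09,"z": 0.07,"fingers": 1}
  ]
}}

```text
time: 18.75
ee_pos: [0.512, -0.3168, 0.1526]
eef_rot: [0.113, 0.994, 0.003, -0.005]
ft_force: [-0.9, -0.2, 0.5]
width: 0.0869
```

Run:
```python
from look import *
P=w(BOX,(-.028,-.045,.045))[0]
rows([(P[0],P[1],.046,BOX[2]+np.pi/2)])
```

```text
now grasp [ 0.5115 -0.3165  0.1016] jaw 1.344 tilt [-0.009  0.006 -1.   ] w 0.0869 F [-0.9 -0.2  0.5] t 18.75 j1,j7 [1.02 1.58]
{'x': -0.004, 'y': -0.0012, 'z': 0.0556, 'rx': 0.0007, 'ry': -0.0016, 'rz': 0.0002}
```

{"name": "drive_tool", "arguments": {
  "plan": [
    {"rx": 0.001,"ry": -0.002,"rz": 0,"x": -0.004,"y": -0.001,"z": 0.03,"fingers": 1},
    {"rx": 0.001,"ry": -0.002,"rz": 0,"x": -0.004,"y": -0.001,"z": 0.055,"fingers": 1},
    {"rx": 0.001,"ry": -0.002,"rz": 0,"x": -0.004,"y": -0.001,"z": 0.055,"fingers": 1},
    {"rx": 0.001,"ry": -0.002,"rz": 0,"x": -0.004,"y": -0.001,"z": 0.055,"fingers": 0},
    {"rx": 0.001,"ry": -0.002,"rz": 0,"x": -0.004,"y": -0.001,"z": 0.055,"fingers": 0},
    {"rx": 0.001,"ry": -0.002,"rz": 0,"x": -0.004,"y": -0.001,"z": 0.055,"fingers": 0},
    {"rx": 0.001,"ry": -0.002,"rz": 0,"x": -0.004,"y": -0.001,"z": 0.055,"fingers": 0},
    {"rx": 0.001,"ry": -0.002,"rz": 0,"x": -0.004,"y": -0.001,"z": 0.055,"fingers": 0},
    {"rx": 0.001,"ry": -0.002,"rz": 0,"x": -0.004,"y": -0.001,"z": 0.055,"fingers": 0}
  ],
  "squeeze": 25
}}

```text
time: 19.88
ee_pos: [0.5161, -0.32, 0.0997]
eef_rot: [0.114, 0.993, -0.003, 0.003]
ft_force: [-1.5, -0.4, 6.4]
width: 0.0579
```

Run:
```python
from look import *
P=w(BOX,(-.028,-.045,.045))[0]
rows([(P[0],P[1],.046,BOX[2]+np.pi/2)])
```

```text
now grasp [ 0.5163 -0.3203  0.0487] jaw 1.342 tilt [ 0.005 -0.006 -1.   ] w 0.0579 F [-1.5 -0.4  6.4] t 19.88 j1,j7 [1.   1.55]
{'x': 0.0013, 'y': 0.0012, 'z': 0.0027, 'rx': -0.0007, 'ry': 0.001, 'rz': -0.0}
```

{"name": "drive_tool", "arguments": {
  "plan": [
    {"rx": -0.001,"ry": 0.001,"rz": 0,"x": 0,"y": 0,"z": -0.02,"fingers": 0},
    {"rx": -0.001,"ry": 0.001,"rz": 0,"x": 0,"y": 0,"z": -0.06,"fingers": 0},
    {"rx": -0.001,"ry": 0.001,"rz": 0,"x": 0,"y": 0,"z": -0.11,"fingers": 0},
    {"rx": -0.001,"ry": 0.001,"rz": 0,"x": 0,"y": 0,"z": -0.16,"fingers": 0},
    {"rx": -0.001,"ry": 0.001,"rz": 0,"x": 0,"y": 0,"z": -0.2,"fingers": 0},
    {"rx": -0.001,"ry": 0.001,"rz": 0,"x": 0,"y": 0,"z": -0.2,"fingers": 0}
  ]
}}

```text
time: 20.62
ee_pos: [0.516, -0.3188, 0.3023]
eef_rot: [0.114, 0.994, 0.0, 0.002]
ft_force: [0.6, 0.6, -1.0]
width: 0.0581
```

Run:
```python
from look import *
P=w(CR,(-.05,-.096,0))[0];print(P)
rows([(P[0],P[1],.25,CR[2]),(P[0],P[1],.038,CR[2])])
snap("pics/g.png")
```

```text
[0.54058345 0.14311522 0.        ]
now grasp [ 0.5162 -0.3188  0.2513] jaw 1.343 tilt [ 0.004 -0.    -1.   ] w 0.0581 F [ 0.6  0.6 -1. ] t 20.62 j1,j7 [1.05 1.65]
{'x': 0.0805, 'y': 0.4555, 'z': 0.0013, 'rx': 0.0003, 'ry': 0.0006, 'rz': 0.1173}
{'x': 0.0814, 'y': 0.4554, 'z': 0.2133, 'rx': 0.0003, 'ry': 0.0006, 'rz': 0.1173}
```

View pics/g.png

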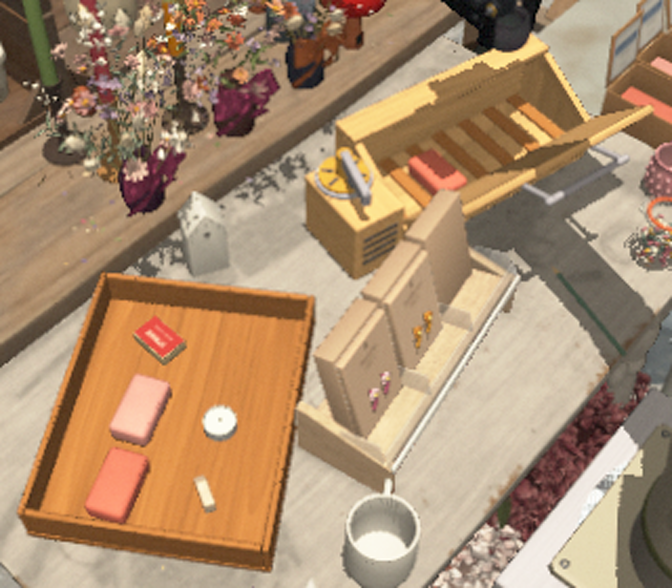

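{"name": "drive_tool", "arguments": {
  "plan": [
    {"rx": 0,"ry": 0.001,"rz": 0.117,"x": 0.081,"y": 0.455,"z": 0,"fingers": 0},
    {"rx": 0,"ry": 0.001,"rz": 0.117,"x": 0.081,"y": 0.455,"z": 0,"fingers": 0},
    {"rx": 0,"ry": 0.001,"rz": 0.117,"x": 0.081,"y": 0.455,"z": 0,"fingers": 0},
    {"rx": 0,"ry": 0.001,"rz": 0.117,"x": 0.081,"y": 0.455,"z": 0,"fingers": 0},
    {"rx": 0,"ry": 0.001,"rz": 0.117,"x": 0.081,"y": 0.455,"z": 0,"fingers": 0},
    {"rx": 0,"ry": 0.001,"rz": 0.117,"x": 0.081,"y": 0.455,"z": 0,"fingers": 0},
    {"rx": 0,"ry": 0.001,"rz": 0.117,"x": 0.081,"y": 0.455,"z": 0,"fingers": 0},
    {"rx": 0,"ry": 0.001,"rz": 0.117,"x": 0.081,"y": 0.455,"z": 0,"fingers": 0},
    {"rx": 0,"ry": 0.001,"rz": 0.117,"x": 0.081,"y": 0.455,"z": 0,"fingers": 0},
    {"rx": 0,"ry": 0.001,"rz": 0.117,"x": 0.081,"y": 0.455,"z": 0.04,"fingers": 0},
    {"rx": 0,"ry": 0.001,"rz": 0.117,"x": 0.081,"y": 0.455,"z": 0.09,"fingers": 0},
    {"rx": 0,"ry": 0.001,"rz": 0.117,"x": 0.081,"y": 0.455,"z": 0.12,"fingers": 0}
  ]
}}

```text
time: 22.18
ee_pos: [0.5377, 0.1408, 0.1767]
eef_rot: [0.464, 0.886, -0.0, -0.005]
ft_force: [1.7, -0.6, -1.3]
width: 0.0578
```

Run:
```python
from look import *
P=w(CR,(-.05,-.096,0))[0];print(P)
rows([(P[0],P[1],.038,CR[2])])
snap("pics/g2.png")
```

```text
[0.54058345 0.14311522 0.        ]
now grasp [0.5373 0.141  0.1257] jaw 0.606 tilt [-0.009  0.004 -1.   ] w 0.0578 F [ 1.7 -0.6 -1.3] t 22.18 j1,j7 [0.37 0.03]
{'x': -0.0005, 'y': 0.0041, 'z': 0.0877, 'rx': -0.0008, 'ry': -0.0014, 'rz': -0.0}
```

View pics/g2.png

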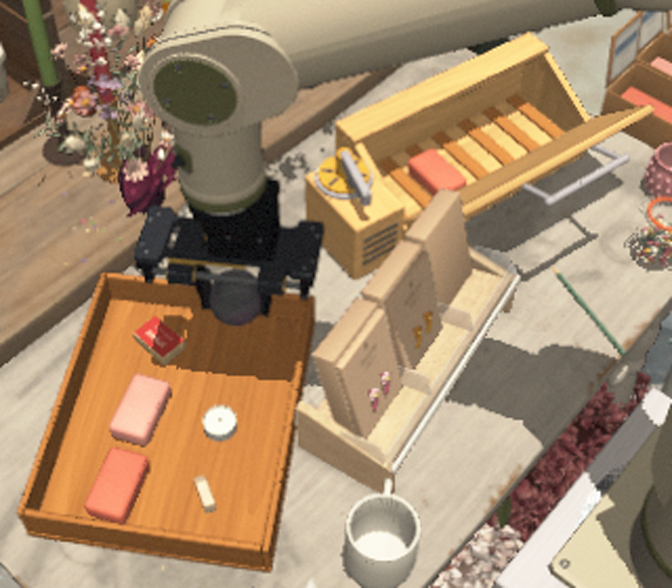

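Run:
```python
from look import *
snap("pics/g3.png",cr=(220,200,340,290),s=6)
```

```text
(no output)
```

View pics/g3.png

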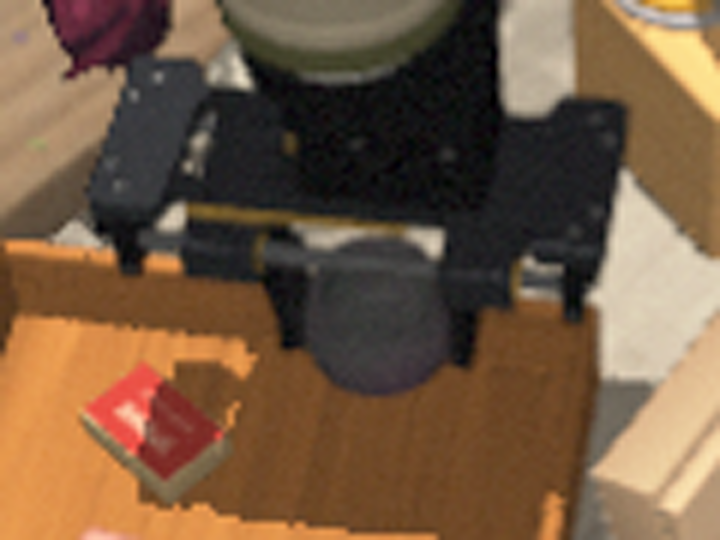

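Run:
```python
from look import *
s=monitor.read_state(); g=s["ee_pos"]-[0,0,.051]
for cam in ("scene","top"):
    c=viewer.camera(cam);W=cloud(c)
    m=(np.linalg.norm(W-g,axis=-1)<.055)&(W[...,2]<.16)
    P=W[m];rgb=c["color"][m]; print(cam,len(P),P.min(0),P.max(0))
    if cam=="scene":
        u,v=proj(c,g)[0]; print("grasp pix",u,v)
        vv,uu=np.where(m)
        q=(uu>272)&(uu<294)&(vv>243)&(vv<264)
        A=P[q]; 
        for it in range(4):
            mu=A.mean(0);U,S,Vt=np.linalg.svd(A-mu);n=Vt[2];d=np.abs((A-mu)@n);A=A[d<np.percentile(d,85)]
        print(len(A),mu-g,n,S/np.sqrt(len(A)))
        # print z along rows at u=282
        for vq in range(236,268,2): print(vq,np.round(W[vq,282]-g,3),np.round(W[vq,276]-g,3),c["color"][vq,282])
```

```text
scene 613 [0.49677486 0.111796   0.09805554] [0.56954346 0.17330857 0.1582641 ]
grasp pix 282.02128577670794 249.74227973893233
198 [-0.00329698  0.00140712 -0.00888734] [-0.33394915  0.33785082 -0.87996295] [0.02619466 0.0138699  0.00462616]
236 [-0.021  0.013  0.08 ] [-0.011  0.021  0.078] [90 72 34]
238 [ 0.015 -0.016  0.016] [ 0.115 -0.078 -0.123] [111  97  77]
240 [ 0.016 -0.016  0.008] [-0.012  0.024  0.067] [68 61 62]
242 [-0.026  0.019  0.068] [-0.014  0.026  0.065] [64 64 64]
244 [-0.027  0.021  0.064] [ 0.026 -0.005 -0.006] [62 63 63]
246 [ 0.018 -0.016 -0.017] [ 0.027 -0.005 -0.014] [63 59 59]
248 [ 0.018 -0.016 -0.024] [ 0.023 -0.001 -0.015] [62 59 61]
250 [ 0.012 -0.01  -0.021] [ 0.025 -0.002 -0.024] [63 61 61]
252 [ 0.011 -0.008 -0.026] [ 0.022  0.001 -0.027] [57 60 57]
254 [-0.016  0.015  0.013] [-0.008  0.025  0.015] [54 54 56]
256 [-0.018  0.017  0.009] [-0.006  0.025  0.006] [62 62 59]
258 [-0.019  0.018  0.003] [-0.008  0.027  0.002] [68 66 67]
260 [-0.02   0.02  -0.002] [-0.009  0.028 -0.004] [67 62 63]
262 [-0.022  0.022 -0.005] [-0.01  0.03 -0.01] [63 53 58]
264 [-0.019  0.02  -0.019] [ 0.052 -0.017 -0.122] [58 51 58]
266 [ 0.034 -0.022 -0.12 ] [ 0.045 -0.011 -0.119] [110  69  39]Traceback (most recent call last):
  File "<stdin>", line 6, in <module>
    return umr_minimum(a, axis, None, out, keepdims, initial, where)
ValueError: zero-size array to reduction operation minimum which has no identity
```

{"name": "drive_tool", "arguments": {
  "plan": [
    {"rx": -0.001,"ry": -0.001,"rz": 0,"x": -0.001,"y": 0.003,"z": 0.04,"fingers": 0},
    {"rx": -0.001,"ry": -0.001,"rz": 0,"x": -0.001,"y": 0.003,"z": 0.07,"fingers": 0},
    {"rx": -0.001,"ry": -0.001,"rz": 0,"x": -0.001,"y": 0.003,"z": 0.085,"fingers": 0},
    {"rx": -0.001,"ry": -0.001,"rz": 0,"x": -0.001,"y": 0.003,"z": 0.087,"fingers": 0},
    {"rx": -0.001,"ry": -0.001,"rz": 0,"x": -0.001,"y": 0.003,"z": 0.087,"fingers": 0}
  ]
}}

```text
time: 23.0
ee_pos: [0.5422, 0.1447, 0.0946]
eef_rot: [0.463, 0.886, 0.003, 0.001]
ft_force: [0.3, 0.1, -0.7]
width: 0.0582
```

Run:
```python
from look import *
P=w(CR,(-.05,-.096,0))[0]
rows([(P[0],P[1],.038,CR[2])])
```

```text
now grasp [0.5425 0.145  0.0436] jaw 0.607 tilt [ 0.005  0.005 -1.   ] w 0.0582 F [ 0.3  0.1 -0.7] t 23.0 j1,j7 [ 0.31 -0.05]
{'x': -0.0004, 'y': -0.0023, 'z': 0.0056, 'rx': 0.0011, 'ry': -0.0001, 'rz': 0.0002}
```

{"name": "drive_tool", "arguments": {
  "plan": [
    {"rx": 0.001,"ry": 0,"rz": 0,"x": 0,"y": -0.002,"z": 0.003,"fingers": 0},
    {"rx": 0.001,"ry": 0,"rz": 0,"x": 0,"y": -0.002,"z": 0.006,"fingers": 0},
    {"rx": 0.001,"ry": 0,"rz": 0,"x": 0,"y": -0.002,"z": 0.006,"fingers": 0},
    {"rx": 0.001,"ry": 0,"rz": 0,"x": 0,"y": -0.002,"z": 0.006,"fingers": 0.85},
    {"rx": 0.001,"ry": 0,"rz": 0,"x": 0,"y": -0.002,"z": 0.006,"fingers": 0.85},
    {"rx": 0.001,"ry": 0,"rz": 0,"x": 0,"y": -0.002,"z": 0.006,"fingers": 0.85},
    {"rx": 0.001,"ry": 0,"rz": 0,"x": 0,"y": -0.002,"z": 0.006,"fingers": 0.85},
    {"rx": 0.001,"ry": 0,"rz": 0,"x": 0,"y": -0.002,"z": -0.03,"fingers": 0.85},
    {"rx": 0.001,"ry": 0,"rz": 0,"x": 0,"y": -0.002,"z": -0.08,"fingers": 1},
    {"rx": 0.001,"ry": 0,"rz": 0,"x": 0,"y": -0.002,"z": -0.14,"fingers": 1},
    {"rx": 0.001,"ry": 0,"rz": 0,"x": 0,"y": -0.002,"z": -0.15,"fingers": 1}
  ]
}}

```text
time: 24.38
ee_pos: [0.5407, 0.1437, 0.2474]
eef_rot: [0.463, 0.886, 0.002, 0.002]
ft_force: [0.0, -0.3, -0.9]
width: 0.0864
```

Run:
```python
from look import *
crate_items()
rows([(.5075,.3575,.15,np.radians(26.8)),(.5075,.3575,.029,np.radians(26.8))])
snap("pics/h.png")
```

```text
top 205 rect [556. 289.] [47. 50.] ztop 0.035 long deg -62.9 crate [0.046 0.015] rgb [220. 150. 132.]
top 324 rect [508. 356.] [47. 78.] ztop 0.034 long deg -64.0 crate [0.045 0.098] rgb [219. 112.  87.]
top 73 rect [483. 230.] [37. 25.] ztop 0.024 long deg 27.7 crate [-0.047  0.008] rgb [216. 221. 202.]
top 48 rect [435. 299.] [15. 38.] ztop 0.025 long deg -19.0 crate [-0.048  0.092] rgb [203.5 180.  145.5]
scene 278 rect [620. 198.] [37. 59.] ztop 0.023 long deg -0.1 crate [ 0.047 -0.096] rgb [130.   62.5  50.5]
scene 398 rect [537. 145.] [55. 57.] ztop 0.04 long deg -72.9 crate [-0.052 -0.093] rgb [58. 54. 53.]
scene 588 rect [563. 279.] [48. 77.] ztop 0.032 long deg -66.5 crate [0.045 0.003] rgb [253. 197. 170.]
scene 140 rect [484. 227.] [37. 37.] ztop 0.021 long deg 67.9 crate [-0.048  0.005] rgb [253. 252. 242.]
scene 687 rect [507. 358.] [48. 79.] ztop 0.032 long deg -61.5 crate [0.045 0.1  ] rgb [251. 146. 112.]
scene 73 rect [433. 300.] [12. 38.] ztop 0.024 long deg -25.1 crate [-0.05   0.094] rgb [250. 236. 200.]
now grasp [0.5398 0.1429 0.1932] jaw 0.607 tilt [ 0.001  0.001 -1.   ] w 0.0867 F [ 0.4 -0.4  0.3] t 24.48 j1,j7 [0.4  0.06]
{'x': 0.1947, 'y': 0.096, 'z': 0.0433, 'rx': 0.0001, 'ry': -0.0, 'rz': 0.0222}
{'x': 0.1947, 'y': 0.0959, 'z': 0.1643, 'rx': 0.0001, 'ry': -0.0, 'rz': 0.0222}
```

View pics/h.png

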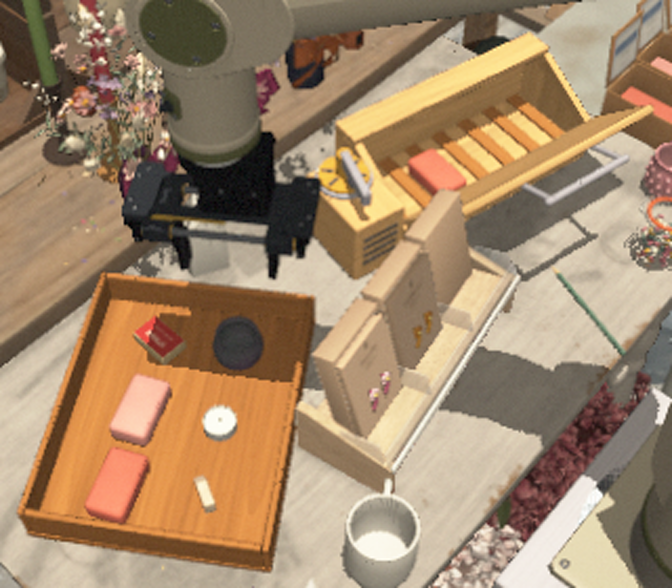

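{"name": "drive_tool", "arguments": {
  "plan": [
    {"rx": 0,"ry": 0,"rz": 0.022,"x": 0.195,"y": 0.096,"z": 0.02,"fingers": 1},
    {"rx": 0,"ry": 0,"rz": 0.022,"x": 0.195,"y": 0.096,"z": 0.03,"fingers": 1},
    {"rx": 0,"ry": 0,"rz": 0.022,"x": 0.195,"y": 0.096,"z": 0.04,"fingers": 1},
    {"rx": 0,"ry": 0,"rz": 0.022,"x": 0.195,"y": 0.096,"z": 0.05,"fingers": 1},
    {"rx": 0,"ry": 0,"rz": 0.022,"x": 0.195,"y": 0.096,"z": 0.07,"fingers": 1},
    {"rx": 0,"ry": 0,"rz": 0.022,"x": 0.195,"y": 0.096,"z": 0.07,"fingers": 1},
    {"rx": 0,"ry": 0,"rz": 0.022,"x": 0.195,"y": 0.096,"z": 0.07,"fingers": 1}
  ]
}}

```text
time: 25.4
ee_pos: [0.5075, 0.3563, 0.1734]
eef_rot: [0.524, 0.852, -0.0, -0.001]
ft_force: [-0.2, 0.0, 1.3]
width: 0.0868
```

Run:
```python
from look import *
rows([(.5075,.3575,.029,np.radians(27))])
```

```text
now grasp [0.5074 0.3563 0.1224] jaw 0.467 tilt [-0.002 -0.    -1.   ] w 0.0868 F [-0.2  0.   1.3] t 25.4 j1,j7 [-0.05 -0.51]
{'x': 0.001, 'y': 0.0007, 'z': 0.0934, 'rx': -0.0002, 'ry': -0.0001, 'rz': -0.0006}
```

{"name": "drive_tool", "arguments": {
  "plan": [
    {"rx": 0,"ry": 0,"rz": 0,"x": 0.001,"y": 0.001,"z": 0.05,"fingers": 1},
    {"rx": 0,"ry": 0,"rz": 0,"x": 0.001,"y": 0.001,"z": 0.08,"fingers": 1},
    {"rx": 0,"ry": 0,"rz": 0,"x": 0.001,"y": 0.001,"z": 0.092,"fingers": 1},
    {"rx": 0,"ry": 0,"rz": 0,"x": 0.001,"y": 0.001,"z": 0.092,"fingers": 1},
    {"rx": 0,"ry": 0,"rz": 0,"x": 0.001,"y": 0.001,"z": 0.092,"fingers": 0},
    {"rx": 0,"ry": 0,"rz": 0,"x": 0.001,"y": 0.001,"z": 0.092,"fingers": 0},
    {"rx": 0,"ry": 0,"rz": 0,"x": 0.001,"y": 0.001,"z": 0.092,"fingers": 0},
    {"rx": 0,"ry": 0,"rz": 0,"x": 0.001,"y": 0.001,"z": 0.092,"fingers": 0},
    {"rx": 0,"ry": 0,"rz": 0,"x": 0.001,"y": 0.001,"z": 0.092,"fingers": 0},
    {"rx": 0,"ry": 0,"rz": 0,"x": 0.001,"y": 0.001,"z": 0.092,"fingers": 0},
    {"rx": 0,"ry": 0,"rz": 0,"x": 0.001,"y": 0.001,"z": 0.092,"fingers": 0}
  ],
  "squeeze": 35
}}

```text
time: 26.78
ee_pos: [0.5071, 0.3592, 0.0816]
eef_rot: [0.523, 0.852, -0.0, -0.001]
ft_force: [0.5, -0.0, 1.6]
width: 0.0461
```

Run:
```python
from look import *
P=w(BOX,(-.029,-.075,.046))[0];print(P)
rows([(P[0],P[1],.25,BOX[2]+np.pi/2),(P[0],P[1],.044,BOX[2]+np.pi/2)])
```

```text
[ 0.50729828 -0.34750417  0.046     ]
now grasp [0.507  0.3592 0.0306] jaw 0.469 tilt [-0.001  0.001 -1.   ] w 0.0461 F [ 0.5 -0.   1.6] t 26.77 j1,j7 [-0.1  -0.57]
{'x': -0.6301, 'y': -0.3196, 'z': -0.22, 'rx': -0.0, 'ry': -0.0003, 'rz': -0.139}
{'x': -0.6304, 'y': -0.3194, 'z': -0.014, 'rx': -0.0, 'ry': -0.0003, 'rz': -0.139}
```

{"name": "drive_tool", "arguments": {
  "plan": [
    {"rx": 0,"ry": 0,"rz": 0,"x": 0,"y": 0,"z": -0.02,"fingers": 0},
    {"rx": 0,"ry": 0,"rz": 0,"x": 0,"y": 0,"z": -0.06,"fingers": 0},
    {"rx": 0,"ry": 0,"rz": 0,"x": 0,"y": 0,"z": -0.11,"fingers": 0},
    {"rx": 0,"ry": 0,"rz": -0.01,"x": -0.04,"y": -0.02,"z": -0.16,"fingers": 0},
    {"rx": 0,"ry": 0,"rz": -0.02,"x": -0.08,"y": -0.04,"z": -0.2,"fingers": 0},
    {"rx": 0,"ry": 0,"rz": -0.035,"x": -0.13,"y": -0.065,"z": -0.22,"fingers": 0},
    {"rx": 0,"ry": 0,"rz": -0.05,"x": -0.18,"y": -0.09,"z": -0.22,"fingers": 0},
    {"rx": 0,"ry": 0,"rz": -0.06,"x": -0.23,"y": -0.115,"z": -0.22,"fingers": 0},
    {"rx": 0,"ry": 0,"rz": -0.07,"x": -0.28,"y": -0.14,"z": -0.22,"fingers": 0},
    {"rx": 0,"ry": 0,"rz": -0.08,"x": -0.33,"y": -0.165,"z": -0.22,"fingers": 0},
    {"rx": 0,"ry": 0,"rz": -0.09,"x": -0.38,"y": -0.19,"z": -0.22,"fingers": 0},
    {"rx": 0,"ry": 0,"rz": -0.1,"x": -0.43,"y": -0.215,"z": -0.22,"fingers": 0}
  ]
}}

```text
time: 28.28
ee_pos: [0.5097, -0.1231, 0.3025]
eef_rot: [0.233, 0.972, -0.0, -0.0]
ft_force: [1.5, 0.3, -1.0]
width: 0.0456
```

Run:
```python
from look import *
P=w(BOX,(-.029,-.075,.046))[0]
rows([(P[0],P[1],.25,BOX[2]+np.pi/2),(P[0],P[1],.044,BOX[2]+np.pi/2)])
```

```text
now grasp [ 0.5097 -0.1231  0.2515] jaw 1.1 tilt [-0. -0. -1.] w 0.0456 F [ 1.5  0.3 -1. ] t 28.27 j1,j7 [0.91 1.14]
{'x': -0.0995, 'y': -0.2012, 'z': 0.0015, 'rx': -0.0001, 'ry': -0.0, 'rz': -0.0386}
{'x': -0.0996, 'y': -0.2011, 'z': 0.2075, 'rx': -0.0001, 'ry': -0.0, 'rz': -0.0386}
```

{"name": "drive_tool", "arguments": {
  "plan": [
    {"rx": 0,"ry": 0,"rz": -0.039,"x": -0.1,"y": -0.201,"z": 0,"fingers": 0},
    {"rx": 0,"ry": 0,"rz": -0.039,"x": -0.1,"y": -0.201,"z": 0,"fingers": 0},
    {"rx": 0,"ry": 0,"rz": -0.039,"x": -0.1,"y": -0.201,"z": 0,"fingers": 0},
    {"rx": 0,"ry": 0,"rz": -0.039,"x": -0.1,"y": -0.201,"z": 0,"fingers": 0},
    {"rx": 0,"ry": 0,"rz": -0.039,"x": -0.1,"y": -0.201,"z": 0.02,"fingers": 0},
    {"rx": 0,"ry": 0,"rz": -0.039,"x": -0.1,"y": -0.201,"z": 0.07,"fingers": 0},
    {"rx": 0,"ry": 0,"rz": -0.039,"x": -0.1,"y": -0.201,"z": 0.11,"fingers": 0},
    {"rx": 0,"ry": 0,"rz": -0.039,"x": -0.1,"y": -0.201,"z": 0.12,"fingers": 0},
    {"rx": 0,"ry": 0,"rz": -0.039,"x": -0.1,"y": -0.201,"z": 0.12,"fingers": 0}
  ]
}}

```text
time: 29.4
ee_pos: [0.5077, -0.3456, 0.1819]
eef_rot: [0.113, 0.994, 0.0, -0.001]
ft_force: [-0.1, -0.4, -0.3]
width: 0.0458
```

Run:
```python
from look import *
P=w(BOX,(-.029,-.075,.046))[0]
rows([(P[0],P[1],.044,BOX[2]+np.pi/2)])
snap("pics/i.png",cr=(250,60,490,240),s=3)
```

```text
now grasp [ 0.5076 -0.3455  0.1309] jaw 1.344 tilt [-0.001  0.001 -1.   ] w 0.0458 F [-0.1 -0.4 -0.3] t 29.4 j1,j7 [1.07 1.64]
{'x': -0.0002, 'y': -0.002, 'z': 0.0869, 'rx': 0.0001, 'ry': -0.0002, 'rz': 0.0001}
```

View pics/i.png

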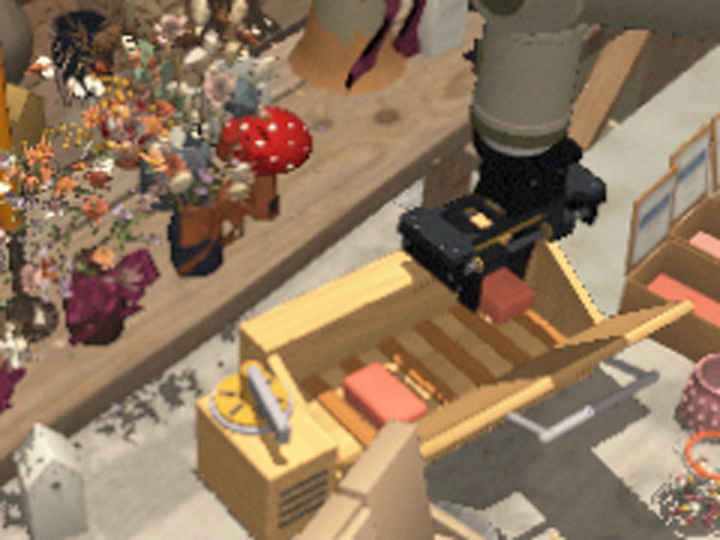

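{"name": "drive_tool", "arguments": {
  "plan": [
    {"rx": 0,"ry": 0,"rz": 0,"x": 0,"y": -0.002,"z": 0.03,"fingers": 0},
    {"rx": 0,"ry": 0,"rz": 0,"x": 0,"y": -0.002,"z": 0.06,"fingers": 0},
    {"rx": 0,"ry": 0,"rz": 0,"x": 0,"y": -0.002,"z": 0.08,"fingers": 0},
    {"rx": 0,"ry": 0,"rz": 0,"x": 0,"y": -0.002,"z": 0.086,"fingers": 0},
    {"rx": 0,"ry": 0,"rz": 0,"x": 0,"y": -0.002,"z": 0.087,"fingers": 0},
    {"rx": 0,"ry": 0,"rz": 0,"x": 0,"y": -0.002,"z": 0.087,"fingers": 0}
  ]
}}

```text
time: 30.2
ee_pos: [0.5073, -0.3483, 0.0951]
eef_rot: [0.114, 0.994, -0.0, -0.0]
ft_force: [0.5, -0.3, -0.2]
width: 0.0459
```

Run:
```python
from look import *
P=w(BOX,(-.029,-.075,.046))[0]
rows([(P[0],P[1],.0425,BOX[2]+np.pi/2)])
```

```text
now grasp [ 0.5073 -0.3483  0.0441] jaw 1.343 tilt [-0. -0. -1.] w 0.0459 F [ 0.5 -0.3 -0.2] t 30.2 j1,j7 [1.04 1.59]
{'x': 0.0002, 'y': 0.0008, 'z': 0.0016, 'rx': -0.0, 'ry': -0.0, 'rz': -0.0}
```

{"name": "drive_tool", "arguments": {
  "plan": [
    {"rx": 0,"ry": 0,"rz": 0,"x": 0,"y": 0.001,"z": 0.002,"fingers": 0},
    {"rx": 0,"ry": 0,"rz": 0,"x": 0,"y": 0.001,"z": 0.002,"fingers": 0.68},
    {"rx": 0,"ry": 0,"rz": 0,"x": 0,"y": 0.001,"z": 0.002,"fingers": 0.68},
    {"rx": 0,"ry": 0,"rz": 0,"x": 0,"y": 0.001,"z": 0.002,"fingers": 0.68},
    {"rx": 0,"ry": 0,"rz": 0,"x": 0,"y": 0.001,"z": -0.03,"fingers": 0.68},
    {"rx": 0,"ry": 0,"rz": 0,"x": 0,"y": 0.001,"z": -0.06,"fingers": 0.68},
    {"rx": 0,"ry": 0,"rz": 0,"x": 0,"y": 0.001,"z": -0.06,"fingers": 0},
    {"rx": 0,"ry": 0,"rz": 0,"x": 0,"y": 0.048,"z": -0.06,"fingers": 0},
    {"rx": 0,"ry": 0,"rz": 0,"x": 0,"y": 0.048,"z": -0.06,"fingers": 0},
    {"rx": 0,"ry": 0,"rz": 0,"x": 0,"y": 0.048,"z": -0.06,"fingers": 0}
  ]
}}

```text
time: 31.45
ee_pos: [0.5173, -0.3016, 0.1533]
eef_rot: [0.114, 0.994, 0.0, -0.001]
ft_force: [0.3, 0.3, -0.5]
width: 0.0269
```

```bash
cat >> look.py <<'E'
def bay_items(cams=("top","scene")):
    for cam in cams:
        c=viewer.camera(cam);W=cloud(c);h=loc(W.reshape(-1,3),BOX).reshape(W.shape)
        ins=(h[...,0]>-.08)&(h[...,0]<.05)&(h[...,1]>-.178)&(h[...,1]<.138)&(h[...,2]>.03)&(h[...,2]<.07)
        red=(c["color"][...,0].astype(int)-c["color"][...,2]>50)&(c["color"][...,0].astype(int)-c["color"][...,1]>45)
        n,lab,st,_=cv2.connectedComponentsWithStats((ins).astype(np.uint8))
        for i in range(1,n):
            if st[i,4]<40: continue
            P=h[lab==i]; zt=np.percentile(P[:,2],60); T=P[P[:,2]>zt-.006]
            rc=cv2.minAreaRect((T[:,:2]*1000).astype(np.float32)); bx=cv2.boxPoints(rc); e=bx[1]-bx[0];g=bx[2]-bx[1]; l=e if np.linalg.norm(e)>np.linalg.norm(g) else g
            print("BAY",cam,st[i,4],"boxrect",np.round(rc[0]),np.round(rc[1]),"ztop",round(zt,3),"long deg",round(np.degrees(np.arctan2(l[1],l[0])),1),"rgb",np.median(c["color"][lab==i],0))
E
python3 - <<'E'
from look import *
bay_items()
T=[]
for y in (-.025,-.0765):
    P=w(BOX,(-.029,y,0))[0]; T.append((P[0],P[1],.046,BOX[2]+np.pi/2))
rows(T)
snap("pics/j.png",cr=(250,60,490,240),s=3)
E
```

```text
BAY top 139 boxrect [-27.  46.] [76. 43.] ztop 0.045 long deg 1.2 rgb [122.  61.  47.]
BAY top 50 boxrect [ -19. -176.] [ 3. 54.] ztop 0.051 long deg -1.2 rgb [82. 67. 49.]
BAY scene 74 boxrect [ -29. -176.] [ 3. 58.] ztop 0.051 long deg -0.1 rgb [120.  92.  58.]
BAY scene 286 boxrect [-32. -72.] [74. 48.] ztop 0.044 long deg 0.2 rgb [156.  79.  61.]
BAY scene 342 boxrect [-27.  47.] [79. 49.] ztop 0.045 long deg 4.1 rgb [158.  80.  62.]
now grasp [ 0.517  -0.3024  0.1024] jaw 1.341 tilt [-0.002  0.001 -1.   ] w 0.0195 F [-0.1  0.7  0.2] t 31.55 j1,j7 [1.01 1.55]
{'x': -0.0008, 'y': 0.0038, 'z': 0.0564, 'rx': 0.0, 'ry': -0.0004, 'rz': -0.0003}
{'x': -0.0009, 'y': -0.0477, 'z': 0.0564, 'rx': 0.0, 'ry': -0.0004, 'rz': -0.0003}
```

View pics/j.png

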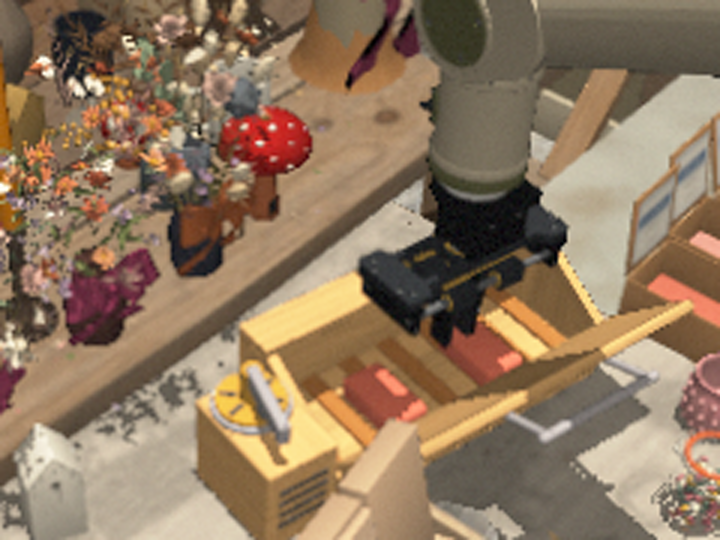

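{"name": "drive_tool", "arguments": {
  "plan": [
    {"rx": 0,"ry": 0,"rz": 0,"x": -0.001,"y": 0.014,"z": 0,"fingers": 0},
    {"rx": 0,"ry": 0,"rz": 0,"x": -0.001,"y": 0.014,"z": 0,"fingers": 0},
    {"rx": 0,"ry": 0,"rz": 0,"x": -0.001,"y": 0.014,"z": 0.03,"fingers": 0},
    {"rx": 0,"ry": 0,"rz": 0,"x": -0.001,"y": 0.014,"z": 0.056,"fingers": 0},
    {"rx": 0,"ry": 0,"rz": 0,"x": -0.001,"y": 0.014,"z": 0.058,"fingers": 0},
    {"rx": 0,"ry": 0,"rz": 0,"x": -0.001,"y": 0.004,"z": 0.058,"fingers": 0},
    {"rx": 0,"ry": 0,"rz": 0,"x": -0.001,"y": -0.006,"z": 0.058,"fingers": 0},
    {"rx": 0,"ry": 0,"rz": 0,"x": -0.001,"y": -0.016,"z": 0.058,"fingers": 0},
    {"rx": 0,"ry": 0,"rz": 0,"x": -0.001,"y": -0.026,"z": 0.058,"fingers": 0},
    {"rx": 0,"ry": 0,"rz": 0,"x": -0.001,"y": -0.036,"z": 0.058,"fingers": 0},
    {"rx": 0,"ry": 0,"rz": 0,"x": -0.001,"y": -0.046,"z": 0.058,"fingers": 0},
    {"rx": 0,"ry": 0,"rz": 0,"x": -0.001,"y": -0.046,"z": 0.058,"fingers": 0}
  ]
}}

```text
time: 33.1
ee_pos: [0.5076, -0.3476, 0.0957]
eef_rot: [0.115, 0.993, 0.0, -0.001]
ft_force: [-0.1, 0.8, -0.5]
width: 0.0008
```

Run:
```python
from look import *
bay_items()
T=[]
for y in (-.065,0,.0465):
    P=w(BOX,(-.029,y,0))[0]; T.append((P[0],P[1],.046,BOX[2]+np.pi/2))
rows(T)
snap("pics/k.png",cr=(250,60,490,240),s=3)
```

```text
BAY top 335 boxrect [-26.  45.] [78. 45.] ztop 0.047 long deg 0.1 rgb [222. 114.  89.]
BAY scene 256 boxrect [-45. -96.] [72. 48.] ztop 0.045 long deg 87.9 rgb [151.   77.5  58. ]
BAY scene 346 boxrect [-26.  46.] [79. 49.] ztop 0.045 long deg 3.5 rgb [252.  148.5 113.5]
now grasp [ 0.5077 -0.3465  0.0447] jaw 1.342 tilt [-0.002  0.001 -1.   ] w 0.0004 F [ 1.   0.6 -0.4] t 33.2 j1,j7 [1.04 1.59]
{'x': 0.0003, 'y': 0.0089, 'z': -0.0013, 'rx': 0.0, 'ry': -0.0003, 'rz': -0.0001}
{'x': 0.0004, 'y': 0.0739, 'z': -0.0013, 'rx': 0.0, 'ry': -0.0003, 'rz': -0.0001}
{'x': 0.0004, 'y': 0.1204, 'z': -0.0013, 'rx': 0.0, 'ry': -0.0003, 'rz': -0.0001}
```

View pics/k.png

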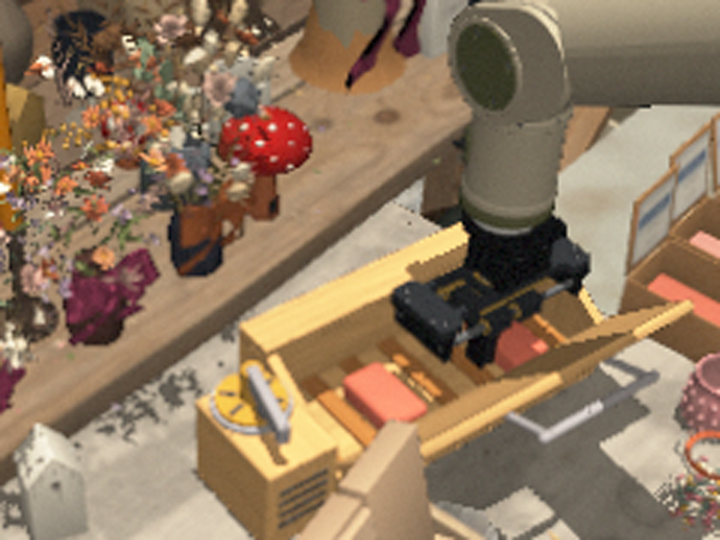

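{"name": "drive_tool", "arguments": {
  "plan": [
    {"rx": 0,"ry": 0,"rz": 0,"x": 0.001,"y": 0.03,"z": 0,"fingers": 0},
    {"rx": 0,"ry": 0,"rz": 0,"x": 0.001,"y": 0.06,"z": 0,"fingers": 0},
    {"rx": 0,"ry": 0,"rz": 0,"x": 0.001,"y": 0.075,"z": 0,"fingers": 0},
    {"rx": 0,"ry": 0,"rz": 0,"x": 0.001,"y": 0.085,"z": 0,"fingers": 0},
    {"rx": 0,"ry": 0,"rz": 0,"x": 0.001,"y": 0.095,"z": 0,"fingers": 0},
    {"rx": 0,"ry": 0,"rz": 0,"x": 0.001,"y": 0.105,"z": 0,"fingers": 0},
    {"rx": 0,"ry": 0,"rz": 0,"x": 0.001,"y": 0.113,"z": 0,"fingers": 0},
    {"rx": 0,"ry": 0,"rz": 0,"x": 0.001,"y": 0.12,"z": 0,"fingers": 0},
    {"rx": 0,"ry": 0,"rz": 0,"x": 0.001,"y": 0.12,"z": 0,"fingers": 0},
    {"rx": 0,"ry": 0,"rz": 0,"x": 0.001,"y": 0.1,"z": -0.03,"fingers": 0},
    {"rx": 0,"ry": 0,"rz": 0,"x": 0.001,"y": 0.08,"z": -0.09,"fingers": 0},
    {"rx": 0,"ry": 0,"rz": 0,"x": 0.001,"y": 0.08,"z": -0.15,"fingers": 1}
  ]
}}

```text
time: 34.75
ee_pos: [0.5244, -0.2704, 0.2473]
eef_rot: [0.115, 0.993, 0.0, -0.001]
ft_force: [0.5, -1.1, 0.4]
width: 0.0049
```

Run:
```python
from look import *
bay_items()
crate_items(("scene",))
rows([(.562,.279,.2,np.radians(25.5)),(.562,.279,.03,np.radians(25.5))])
snap("pics/l.png",cr=(170,60,490,390),s=1.8)
```

```text
BAY top 213 boxrect [-24.  81.] [79. 45.] ztop 0.046 long deg 0.3 rgb [128.  67.  51.]
BAY top 47 boxrect [ -20. -177.] [67.  2.] ztop 0.05 long deg 0.5 rgb [82. 67. 49.]
BAY scene 66 boxrect [ -24. -175.] [ 5. 55.] ztop 0.05 long deg -0.5 rgb [119.5  91.   58. ]
BAY scene 324 boxrect [ -30. -106.] [48. 79.] ztop 0.044 long deg -0.3 rgb [251.5 148.  113. ]
BAY scene 342 boxrect [-26.  83.] [47. 80.] ztop 0.045 long deg -2.2 rgb [157.  80.  62.]
scene 275 rect [621. 198.] [59. 38.] ztop 0.023 long deg 0.4 crate [ 0.048 -0.097] rgb [235.  92.  76.]
scene 393 rect [538. 144.] [55. 55.] ztop 0.041 long deg 8.6 crate [-0.052 -0.093] rgb [77. 72. 71.]
scene 591 rect [562. 279.] [46. 77.] ztop 0.032 long deg -65.2 crate [0.045 0.003] rgb [253. 197. 171.]
scene 152 rect [485. 226.] [36. 38.] ztop 0.02 long deg -42.5 crate [-0.049  0.004] rgb [253. 252. 243.]
scene 73 rect [432. 300.] [12. 34.] ztop 0.025 long deg -25.1 crate [-0.05   0.095] rgb [250. 236. 201.]
now grasp [ 0.527  -0.2691  0.1984] jaw 1.342 tilt [ 0.004 -0.002 -1.   ] w 0.0147 F [-0.3  0.1 -1.2] t 34.9 j1,j7 [1.01 1.54]
{'x': 0.09, 'y': 0.5417, 'z': -0.0028, 'rx': 0.0001, 'ry': 0.0007, 'rz': 0.1427}
{'x': 0.0907, 'y': 0.5419, 'z': 0.1672, 'rx': 0.0001, 'ry': 0.0007, 'rz': 0.1427}
```

View pics/l.png

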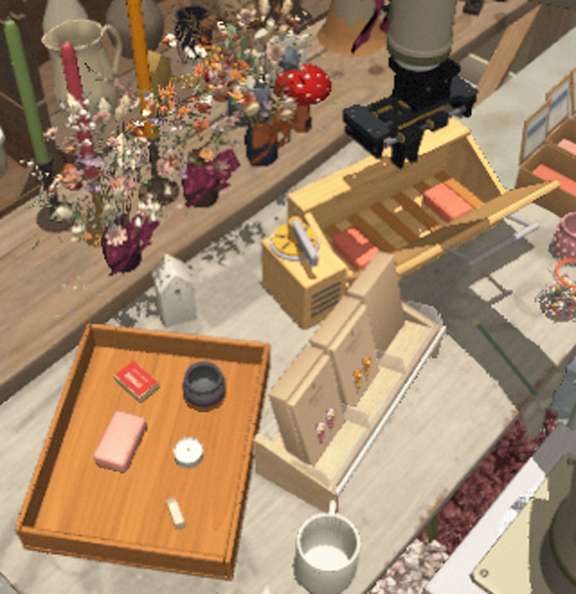

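{"name": "drive_tool", "arguments": {
  "plan": [
    {"rx": 0,"ry": 0.001,"rz": 0.02,"x": 0.01,"y": 0.05,"z": -0.04,"fingers": 1},
    {"rx": 0,"ry": 0.001,"rz": 0.04,"x": 0.02,"y": 0.11,"z": -0.06,"fingers": 1},
    {"rx": 0,"ry": 0.001,"rz": 0.06,"x": 0.03,"y": 0.17,"z": -0.06,"fingers": 1},
    {"rx": 0,"ry": 0.001,"rz": 0.08,"x": 0.04,"y": 0.23,"z": -0.06,"fingers": 1},
    {"rx": 0,"ry": 0.001,"rz": 0.1,"x": 0.05,"y": 0.29,"z": -0.06,"fingers": 1},
    {"rx": 0,"ry": 0.001,"rz": 0.12,"x": 0.06,"y": 0.35,"z": -0.06,"fingers": 1},
    {"rx": 0,"ry": 0.001,"rz": 0.142,"x": 0.07,"y": 0.41,"z": -0.06,"fingers": 1},
    {"rx": 0,"ry": 0.001,"rz": 0.142,"x": 0.08,"y": 0.47,"z": -0.05,"fingers": 1},
    {"rx": 0,"ry": 0.001,"rz": 0.142,"x": 0.09,"y": 0.53,"z": -0.02,"fingers": 1},
    {"rx": 0,"ry": 0.001,"rz": 0.142,"x": 0.09,"y": 0.541,"z": 0.02,"fingers": 1},
    {"rx": 0,"ry": 0.001,"rz": 0.142,"x": 0.09,"y": 0.541,"z": 0.06,"fingers": 1},
    {"rx": 0,"ry": 0.001,"rz": 0.142,"x": 0.09,"y": 0.541,"z": 0.06,"fingers": 1}
  ]
}}

```text
time: 36.45
ee_pos: [0.5581, 0.278, 0.1818]
eef_rot: [0.531, 0.847, -0.003, -0.006]
ft_force: [-0.1, -1.1, -0.2]
width: 0.0874
```

Run:
```python
from look import *
crate_items(("scene",))
rows([(.562,.279,.03,np.radians(25.5))])
```

```text
scene 396 rect [537. 146.] [56. 56.] ztop 0.041 long deg -86.3 crate [-0.051 -0.092] rgb [60. 56. 56.]
scene 453 rect [601. 265.] [47. 64.] ztop 0.032 long deg -65.8 crate [ 0.069 -0.031] rgb [157. 102.  89.]
scene 150 rect [485. 226.] [36. 39.] ztop 0.021 long deg -42.1 crate [-0.049  0.004] rgb [162.  152.  133.5]
scene 75 rect [432. 300.] [12. 36.] ztop 0.025 long deg -23.0 crate [-0.05   0.095] rgb [249. 234. 198.]
now grasp [0.5588 0.2787 0.1337] jaw 0.451 tilt [-0.01   0.003 -1.   ] w 0.0871 F [ 0.4 -0.3  0.2] t 36.5 j1,j7 [ 0.08 -0.36]
{'x': -0.0015, 'y': 0.0034, 'z': 0.1037, 'rx': -0.0012, 'ry': -0.0011, 'rz': 0.0009}
```

{"name": "drive_tool", "arguments": {
  "plan": [
    {"rx": 0,"ry": 0,"rz": 0,"x": -0.08,"y": -0.03,"z": -0.05,"fingers": 1},
    {"rx": 0,"ry": 0,"rz": 0,"x": -0.16,"y": -0.06,"z": -0.1,"fingers": 1},
    {"rx": 0,"ry": 0,"rz": 0,"x": -0.16,"y": -0.06,"z": -0.1,"fingers": 1},
    {"rx": 0,"ry": 0,"rz": 0,"x": -0.16,"y": -0.06,"z": -0.1,"fingers": 1}
  ]
}}

```text
time: 37.0
ee_pos: [0.5782, 0.104, 0.2894]
eef_rot: [0.534, 0.845, 0.001, -0.001]
ft_force: [0.7, -0.3, -0.3]
width: 0.087
```

Run:
```python
from look import *
crate_items()
snap("pics/m.png",cr=(170,110,490,390),s=2.1)
```

```text
top 323 rect [605. 257.] [47. 76.] ztop 0.034 long deg -69.1 crate [ 0.068 -0.039] rgb [219. 149. 130.]
top 80 rect [486. 226.] [35. 34.] ztop 0.024 long deg 13.5 crate [-0.048  0.003] rgb [217.5 222.  205. ]
top 42 rect [435. 298.] [13. 37.] ztop 0.027 long deg -23.6 crate [-0.049  0.092] rgb [204.  182.5 148. ]
scene 830 rect [611. 235.] [ 52. 130.] ztop 0.031 long deg -73.4 crate [ 0.06  -0.061] rgb [249.5 183.  156. ]
scene 395 rect [538. 145.] [55. 58.] ztop 0.041 long deg -43.7 crate [-0.051 -0.093] rgb [77. 69. 69.]
scene 139 rect [485. 227.] [37. 38.] ztop 0.02 long deg -10.5 crate [-0.048  0.004] rgb [254. 253. 245.]
scene 76 rect [433. 300.] [12. 36.] ztop 0.025 long deg -24.4 crate [-0.049  0.094] rgb [251. 239. 204.]
```

View pics/m.png

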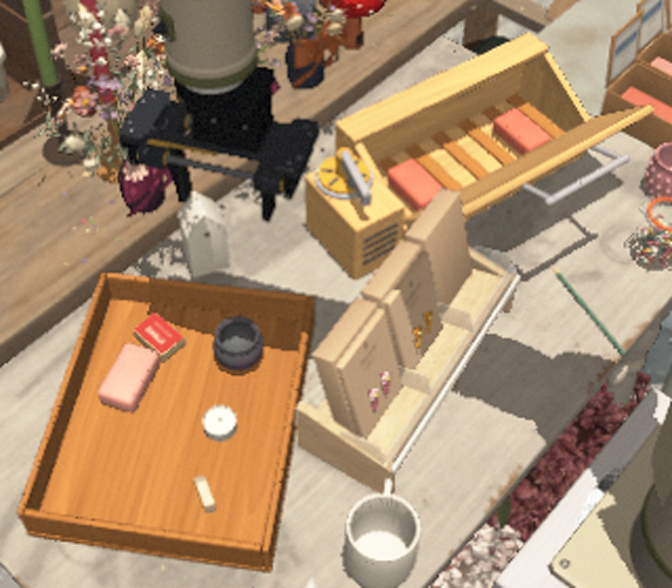

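Run:
```python
from look import *
P=np.vstack([cloud(viewer.camera(c)).reshape(-1,3) for c in ("top","scene")])
for x0 in np.arange(.66,.9,.02):
    q=P[(P[:,0]>=x0)&(P[:,0]<x0+.02)&(P[:,1]>.15)&(P[:,1]<.38)]
    if len(q)>3: print(round(x0,2),len(q),np.round(np.percentile(q[:,2],[5,50,99]),3))
rows([(.604,.258,.12,np.radians(21.5)),(.604,.258,.03,np.radians(21.5))])
```

```text
0.66 822 [-0.004  0.006  0.056]
0.68 779 [-0.004  0.004  0.056]
0.7 731 [-0.005  0.001  0.056]
0.72 1446 [-0.004  0.022  0.215]
0.74 873 [-0.003  0.048  0.213]
0.76 798 [0.045 0.049 0.565]
0.78 872 [0.045 0.049 0.603]
0.8 1035 [0.045 0.05  0.618]
0.82 930 [0.045 0.049 0.625]
0.84 1008 [0.045 0.049 0.625]
0.86 983 [0.045 0.05  0.623]
0.88 836 [0.045 0.049 0.617]
now grasp [0.5754 0.1106 0.2344] jaw 0.453 tilt [-0.007  0.005 -1.   ] w 0.087 F [ 0.  -0.3 -0.5] t 37.25 j1,j7 [ 0.42 -0.01]
{'x': 0.1196, 'y': 0.0905, 'z': 0.1149, 'rx': -0.0006, 'ry': -0.0012, 'rz': 0.0124}
{'x': 0.1189, 'y': 0.0908, 'z': 0.2049, 'rx': -0.0006, 'ry': -0.0012, 'rz': 0.0124}
```

Run:
```python
from look import *
P=np.vstack([cloud(viewer.camera(c)).reshape(-1,3) for c in ("top","scene")])
q=P[(P[:,0]>=.69)&(P[:,0]<.76)&(P[:,1]>.1)&(P[:,1]<.45)&(P[:,2]>.07)&(P[:,2]<.4)]
for y0 in np.arange(.1,.45,.025):
    k=q[(q[:,1]>=y0)&(q[:,1]<y0+.025)]
    if len(k): print(round(y0,3),len(k),np.round(k[:,0].min(),3),np.round(k[:,2].min(),3),np.round(k[:,2].max(),3))
```

```text
0.1 245 0.698 0.077 0.311
0.125 92 0.698 0.114 0.329
0.15 55 0.712 0.191 0.293
0.175 8 0.735 0.197 0.271
```

{"name": "drive_tool", "arguments": {
  "plan": [
    {"rx": 0,"ry": -0.001,"rz": 0.012,"x": 0.06,"y": 0.045,"z": 0.05,"fingers": 0.76},
    {"rx": 0,"ry": -0.001,"rz": 0.012,"x": 0.12,"y": 0.09,"z": 0.1,"fingers": 0.76},
    {"rx": 0,"ry": -0.001,"rz": 0.012,"x": 0.12,"y": 0.09,"z": 0.11,"fingers": 0.76},
    {"rx": 0,"ry": -0.001,"rz": 0.012,"x": 0.12,"y": 0.09,"z": 0.11,"fingers": 0.76},
    {"rx": 0,"ry": -0.001,"rz": 0.012,"x": 0.12,"y": 0.09,"z": 0.11,"fingers": 0.76}
  ]
}}

```text
time: 37.98
ee_pos: [0.6041, 0.2568, 0.1757]
eef_rot: [0.562, 0.827, -0.002, -0.002]
ft_force: [-0.6, -1.7, 0.3]
width: 0.0662
```

Run:
```python
from look import *
rows([(.604,.258,.03,np.radians(21.5))])
snap("pics/n.png",cr=(190,160,350,330),s=3.4)
```

```text
now grasp [0.6039 0.2568 0.1247] jaw 0.376 tilt [-0.005 -0.001 -1.   ] w 0.0662 F [-0.6 -1.7  0.3] t 37.98 j1,j7 [ 0.09 -0.38]
{'x': 0.0011, 'y': 0.0008, 'z': 0.0947, 'rx': -0.0007, 'ry': -0.0001, 'rz': 0.0002}
```

View pics/n.png

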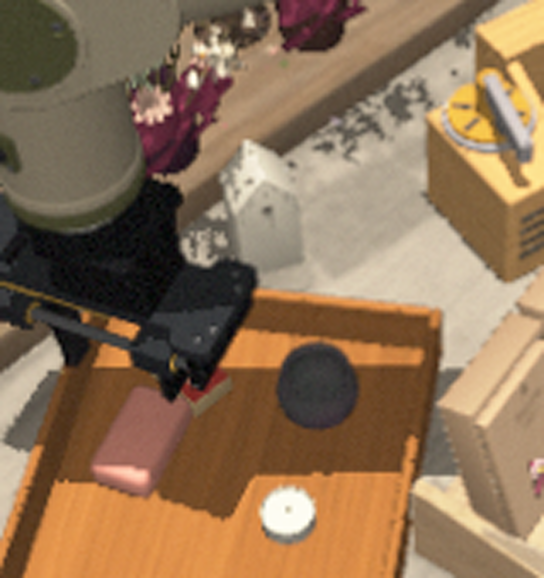

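{"name": "drive_tool", "arguments": {
  "plan": [
    {"rx": 0,"ry": 0,"rz": 0,"x": 0.001,"y": 0.001,"z": 0.03,"fingers": 0.76},
    {"rx": 0,"ry": 0,"rz": 0,"x": 0.001,"y": 0.001,"z": 0.05,"fingers": 0.76},
    {"rx": 0,"ry": 0,"rz": 0,"x": 0.001,"y": 0.001,"z": 0.06,"fingers": 0.76},
    {"rx": 0,"ry": 0,"rz": 0,"x": 0.001,"y": 0.001,"z": 0.06,"fingers": 0.76}
  ]
}}

```text
time: 38.52
ee_pos: [0.6048, 0.257, 0.1158]
eef_rot: [0.563, 0.826, -0.002, -0.001]
ft_force: [0.5, 0.6, 1.0]
width: 0.066
```

Run:
```python
from look import *
rows([(.604,.258,.03,np.radians(21.5))])
snap("pics/n2.png",cr=(190,160,350,330),s=3.4)
```

```text
now grasp [0.6045 0.2569 0.0648] jaw 0.375 tilt [-0.004 -0.002 -1.   ] w 0.066 F [0.5 0.6 1. ] t 38.52 j1,j7 [ 0.07 -0.41]
{'x': 0.0012, 'y': -0.0002, 'z': 0.0348, 'rx': -0.0007, 'ry': -0.0, 'rz': -0.0001}
```

View pics/n2.png

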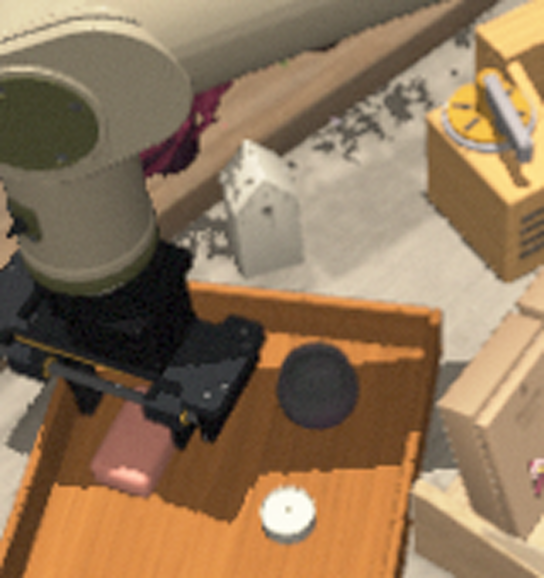

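{"name": "drive_tool", "arguments": {
  "plan": [
    {"rx": 0,"ry": 0,"rz": 0,"x": 0.001,"y": 0,"z": 0.02,"fingers": 0.76},
    {"rx": 0,"ry": 0,"rz": 0,"x": 0.001,"y": 0,"z": 0.033,"fingers": 0.76},
    {"rx": 0,"ry": 0,"rz": 0,"x": 0.001,"y": 0,"z": 0.034,"fingers": 0.76},
    {"rx": 0,"ry": 0,"rz": 0,"x": 0.001,"y": 0,"z": 0.034,"fingers": 0},
    {"rx": 0,"ry": 0,"rz": 0,"x": 0.001,"y": 0,"z": 0.034,"fingers": 0},
    {"rx": 0,"ry": 0,"rz": 0,"x": 0.001,"y": 0,"z": 0.034,"fingers": 0},
    {"rx": 0,"ry": 0,"rz": 0,"x": 0.001,"y": 0,"z": 0.034,"fingers": 0},
    {"rx": 0,"ry": 0,"rz": 0,"x": 0.001,"y": 0,"z": 0.034,"fingers": 0},
    {"rx": 0,"ry": 0,"rz": 0,"x": 0.001,"y": 0,"z": 0.034,"fingers": 0}
  ]
}}

```text
time: 39.7
ee_pos: [0.6046, 0.2584, 0.0824]
eef_rot: [0.563, 0.827, -0.001, -0.001]
ft_force: [0.5, -0.4, 5.2]
width: 0.0456
```

Run:
```python
from look import *
P=w(BOX,(-.029,-.012,.046))[0];print(P)
rows([(P[0],P[1],.25,BOX[2]+np.pi/2)])
```

```text
[ 0.52153815 -0.28613458  0.046     ]
now grasp [0.6044 0.2584 0.0314] jaw 0.375 tilt [-0.003 -0.001 -1.   ] w 0.0456 F [ 0.5 -0.4  5.2] t 39.7 j1,j7 [ 0.06 -0.43]
{'x': -0.4763, 'y': -0.2774, 'z': -0.2178, 'rx': -0.0004, 'ry': -0.0003, 'rz': -0.154}
```

{"name": "drive_tool", "arguments": {
  "plan": [
    {"rx": 0,"ry": 0,"rz": 0,"x": 0,"y": 0,"z": -0.02,"fingers": 0},
    {"rx": 0,"ry": 0,"rz": 0,"x": 0,"y": 0,"z": -0.06,"fingers": 0},
    {"rx": 0,"ry": 0,"rz": 0,"x": 0,"y": 0,"z": -0.12,"fingers": 0},
    {"rx": 0,"ry": 0,"rz": 0,"x": -0.01,"y": -0.01,"z": -0.17,"fingers": 0},
    {"rx": 0,"ry": 0,"rz": -0.01,"x": -0.04,"y": -0.03,"z": -0.21,"fingers": 0},
    {"rx": 0,"ry": 0,"rz": -0.03,"x": -0.09,"y": -0.055,"z": -0.22,"fingers": 0},
    {"rx": 0,"ry": 0,"rz": -0.05,"x": -0.14,"y": -0.085,"z": -0.22,"fingers": 0},
    {"rx": 0,"ry": 0,"rz": -0.07,"x": -0.19,"y": -0.112,"z": -0.22,"fingers": 0},
    {"rx": 0,"ry": 0,"rz": -0.09,"x": -0.24,"y": -0.141,"z": -0.22,"fingers": 0},
    {"rx": 0,"ry": 0,"rz": -0.11,"x": -0.29,"y": -0.17,"z": -0.22,"fingers": 0},
    {"rx": 0,"ry": 0,"rz": -0.13,"x": -0.34,"y": -0.199,"z": -0.22,"fingers": 0},
    {"rx": 0,"ry": 0,"rz": -0.145,"x": -0.39,"y": -0.228,"z": -0.22,"fingers": 0}
  ]
}}

```text
time: 41.2
ee_pos: [0.535, -0.1894, 0.3038]
eef_rot: [0.14, 0.99, -0.001, -0.002]
ft_force: [0.5, -0.5, -1.0]
width: 0.0457
```

Run:
```python
from look import *
P=w(BOX,(-.029,-.012,.046))[0]
rows([(P[0],P[1],.25,BOX[2]+np.pi/2),(P[0],P[1],.044,BOX[2]+np.pi/2)])
bay_items()
```

```text
now grasp [ 0.5348 -0.1895  0.2528] jaw 1.29 tilt [-0.003 -0.002 -1.   ] w 0.0457 F [ 0.5 -0.5 -1. ] t 41.2 j1,j7 [1.01 1.35]
{'x': -0.0139, 'y': -0.0967, 'z': 0.003, 'rx': -0.0004, 'ry': -0.0005, 'rz': -0.0084}
{'x': -0.0144, 'y': -0.0961, 'z': 0.209, 'rx': -0.0004, 'ry': -0.0005, 'rz': -0.0084}
BAY top 346 boxrect [ -28. -106.] [44. 77.] ztop 0.047 long deg -0.2 rgb [220. 114.  89.]
BAY top 52 boxrect [ -23. -177.] [60.  2.] ztop 0.053 long deg 0.4 rgb [84. 67. 48.]
BAY scene 43 boxrect [  -2. -176.] [53.  4.] ztop 0.058 long deg 0.5 rgb [120.  92.  58.]
BAY scene 42 boxrect [ -45. -175.] [47.  5.] ztop 0.045 long deg 0.2 rgb [119.  91.  57.]
BAY scene 328 boxrect [ -31. -106.] [78. 49.] ztop 0.044 long deg 1.0 rgb [252. 148. 113.]
BAY scene 344 boxrect [-24.  82.] [46. 80.] ztop 0.045 long deg -4.3 rgb [154.  78.  60.]
```

{"name": "drive_tool", "arguments": {
  "plan": [
    {"rx": 0,"ry": 0,"rz": -0.008,"x": -0.014,"y": -0.096,"z": 0,"fingers": 0},
    {"rx": 0,"ry": 0,"rz": -0.008,"x": -0.014,"y": -0.096,"z": 0,"fingers": 0},
    {"rx": 0,"ry": 0,"rz": -0.008,"x": -0.014,"y": -0.096,"z": 0.03,"fingers": 0},
    {"rx": 0,"ry": 0,"rz": -0.008,"x": -0.014,"y": -0.096,"z": 0.08,"fingers": 0},
    {"rx": 0,"ry": 0,"rz": -0.008,"x": -0.014,"y": -0.096,"z": 0.12,"fingers": 0},
    {"rx": 0,"ry": 0,"rz": -0.008,"x": -0.014,"y": -0.096,"z": 0.13,"fingers": 0},
    {"rx": 0,"ry": 0,"rz": -0.008,"x": -0.014,"y": -0.096,"z": 0.13,"fingers": 0}
  ]
}}

```text
time: 42.18
ee_pos: [0.5222, -0.2839, 0.1739]
eef_rot: [0.117, 0.993, -0.001, -0.002]
ft_force: [0.3, 0.1, -0.5]
width: 0.0458
```

Run:
```python
from look import *
P=w(BOX,(-.029,-.012,.046))[0]
rows([(P[0],P[1],.0435,BOX[2]+np.pi/2)])
snap("pics/o.png",cr=(250,60,490,240),s=3)
```

```text
now grasp [ 0.522  -0.2839  0.1229] jaw 1.337 tilt [-0.003 -0.001 -1.   ] w 0.0458 F [ 0.3  0.1 -0.5] t 42.17 j1,j7 [1.07 1.48]
{'x': -0.0002, 'y': -0.0022, 'z': 0.0794, 'rx': -0.0003, 'ry': -0.0005, 'rz': -0.001}
```

View pics/o.png

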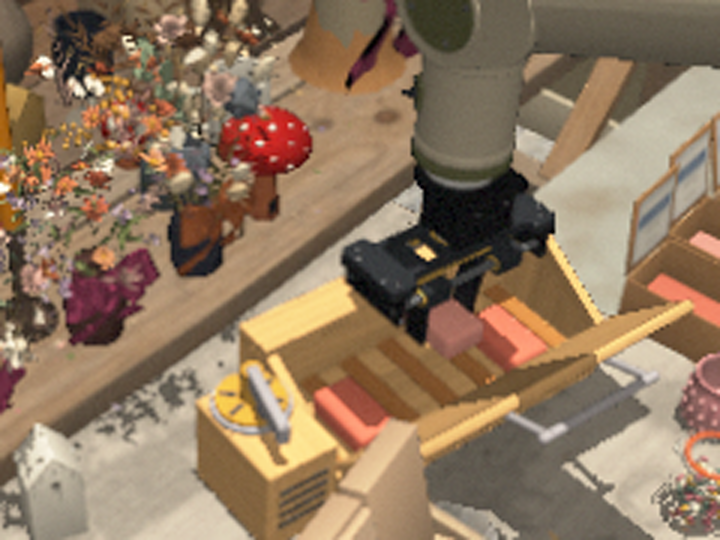

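{"name": "drive_tool", "arguments": {
  "plan": [
    {"rx": 0,"ry": 0,"rz": -0.001,"x": 0,"y": -0.002,"z": 0.03,"fingers": 0},
    {"rx": 0,"ry": 0,"rz": -0.001,"x": 0,"y": -0.002,"z": 0.06,"fingers": 0},
    {"rx": 0,"ry": 0,"rz": -0.001,"x": 0,"y": -0.002,"z": 0.075,"fingers": 0},
    {"rx": 0,"ry": 0,"rz": -0.001,"x": 0,"y": -0.002,"z": 0.079,"fingers": 0},
    {"rx": 0,"ry": 0,"rz": -0.001,"x": 0,"y": -0.002,"z": 0.079,"fingers": 0},
    {"rx": 0,"ry": 0,"rz": -0.001,"x": 0,"y": -0.002,"z": 0.08,"fingers": 0},
    {"rx": 0,"ry": 0,"rz": -0.001,"x": 0,"y": -0.002,"z": 0.08,"fingers": 0.68},
    {"rx": 0,"ry": 0,"rz": -0.001,"x": 0,"y": -0.002,"z": 0.08,"fingers": 0.68},
    {"rx": 0,"ry": 0,"rz": -0.001,"x": 0,"y": -0.002,"z": 0.08,"fingers": 0.68},
    {"rx": 0,"ry": 0,"rz": -0.001,"x": 0,"y": -0.002,"z": 0.05,"fingers": 0.68},
    {"rx": 0,"ry": 0,"rz": -0.001,"x": 0,"y": -0.002,"z": 0,"fingers": 0.68},
    {"rx": 0,"ry": 0,"rz": -0.001,"x": 0,"y": -0.002,"z": -0.06,"fingers": 0.68}
  ]
}}

```text
time: 43.72
ee_pos: [0.521, -0.2858, 0.2337]
eef_rot: [0.114, 0.994, -0.0, -0.003]
ft_force: [0.2, -0.9, -0.1]
width: 0.0594
```

Run:
```python
from look import *
P=w(BOX,rail(1.83))[0];print(P)
rows([(P[0],P[1],.30,BOX[2]),(P[0],P[1],.152,BOX[2])])
bay_items(); crate_items(("scene",))
snap("pics/p.png",cr=(170,60,490,390),s=1.8)
```

```text
[ 0.33452093 -0.25095264  0.15224581]
now grasp [ 0.5207 -0.2858  0.1827] jaw 1.343 tilt [-0.005 -0.    -1.   ] w 0.0594 F [ 0.2 -0.9 -0.1] t 43.73 j1,j7 [1.1  1.52]
{'x': 0.1901, 'y': -0.0084, 'z': -0.1163, 'rx': 0.0005, 'ry': -0.0008, 'rz': -0.25}
{'x': 0.1894, 'y': -0.0082, 'z': 0.0317, 'rx': 0.0005, 'ry': -0.0008, 'rz': -0.25}
BAY top 258 boxrect [-27.  81.] [45. 76.] ztop 0.047 long deg -1.6 rgb [175.  95.  71.]
BAY top 112 boxrect [-45.  -1.] [44. 25.] ztop 0.047 long deg 1.3 rgb [125.  80.  71.]
BAY top 49 boxrect [ -24. -177.] [74.  2.] ztop 0.05 long deg 0.8 rgb [82. 67. 50.]
BAY scene 66 boxrect [  -4. -176.] [ 3. 63.] ztop 0.058 long deg -0.2 rgb [120.  92.  59.]
BAY scene 329 boxrect [ -30. -107.] [50. 80.] ztop 0.044 long deg -4.8 rgb [230. 125.  91.]
BAY scene 338 boxrect [-31. -10.] [79. 49.] ztop 0.044 long deg 2.9 rgb [157. 102.  89.]
BAY scene 342 boxrect [-24.  83.] [46. 81.] ztop 0.046 long deg -2.1 rgb [179.   92.   69.5]
scene 275 rect [623. 195.] [58. 38.] ztop 0.023 long deg 0.7 crate [ 0.048 -0.1  ] rgb [235.  94.  76.]
scene 390 rect [538. 144.] [54. 58.] ztop 0.041 long deg -44.6 crate [-0.051 -0.094] rgb [77. 71. 71.]
scene 152 rect [485. 226.] [36. 39.] ztop 0.021 long deg -43.0 crate [-0.048  0.004] rgb [253. 252. 242.]
scene 72 rect [432. 300.] [12. 34.] ztop 0.024 long deg -24.7 crate [-0.05   0.095] rgb [251.  236.  200.5]
```

View pics/p.png

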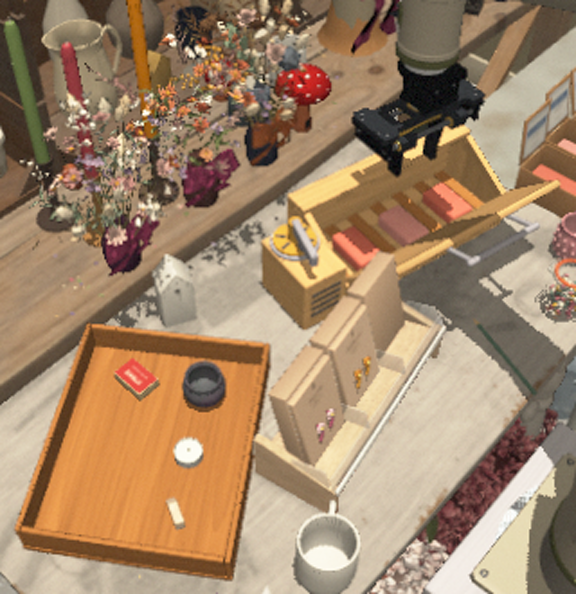

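{"name": "drive_tool", "arguments": {
  "plan": [
    {"rx": 0,"ry": -0.001,"rz": 0.028,"x": 0.02,"y": -0.001,"z": -0.04,"fingers": 0.6},
    {"rx": 0,"ry": -0.001,"rz": 0.056,"x": 0.05,"y": -0.002,"z": -0.08,"fingers": 0.6},
    {"rx": 0,"ry": -0.001,"rz": 0.084,"x": 0.08,"y": -0.004,"z": -0.11,"fingers": 0.6},
    {"rx": 0,"ry": -0.001,"rz": 0.112,"x": 0.11,"y": -0.005,"z": -0.11,"fingers": 0.6},
    {"rx": 0,"ry": -0.001,"rz": 0.14,"x": 0.14,"y": -0.006,"z": -0.11,"fingers": 0.6},
    {"rx": 0,"ry": -0.001,"rz": 0.168,"x": 0.17,"y": -0.008,"z": -0.11,"fingers": 0.6},
    {"rx": 0,"ry": -0.001,"rz": 0.196,"x": 0.19,"y": -0.008,"z": -0.11,"fingers": 0.6},
    {"rx": 0,"ry": -0.001,"rz": 0.224,"x": 0.19,"y": -0.008,"z": -0.11,"fingers": 0.6},
    {"rx": 0,"ry": -0.001,"rz": 0.25,"x": 0.19,"y": -0.008,"z": -0.11,"fingers": 0.6},
    {"rx": 0,"ry": -0.001,"rz": 0.25,"x": 0.19,"y": -0.008,"z": -0.11,"fingers": 0.6},
    {"rx": 0,"ry": -0.001,"rz": 0.25,"x": 0.19,"y": -0.008,"z": -0.11,"fingers": 0.6}
  ]
}}

```text
time: 45.3
ee_pos: [0.3348, -0.2507, 0.3429]
eef_rot: [0.782, 0.623, -0.002, 0.001]
ft_force: [-0.3, 0.3, -0.7]
width: 0.0521
```

Run:
```python
from look import *
P=w(BOX,rail(1.83))[0]
rows([(P[0],P[1],.152,BOX[2])])
```

```text
now grasp [ 0.3348 -0.2509  0.2919] jaw -0.225 tilt [-0.001 -0.005 -1.   ] w 0.0521 F [-0.3  0.3 -0.7] t 45.3 j1,j7 [1.41 0.43]
{'x': 0.0004, 'y': -0.0002, 'z': 0.1399, 'rx': -0.0001, 'ry': 0.0008, 'rz': 0.0005}
```

{"name": "drive_tool", "arguments": {
  "plan": [
    {"rx": 0,"ry": 0.001,"rz": 0,"x": 0,"y": 0,"z": 0.05,"fingers": 0.6},
    {"rx": 0,"ry": 0.001,"rz": 0,"x": 0,"y": 0,"z": 0.1,"fingers": 0.6},
    {"rx": 0,"ry": 0.001,"rz": 0,"x": 0,"y": 0,"z": 0.135,"fingers": 0.6},
    {"rx": 0,"ry": 0.001,"rz": 0,"x": 0,"y": 0,"z": 0.138,"fingers": 0.6},
    {"rx": 0,"ry": 0.001,"rz": 0,"x": 0,"y": 0,"z": 0.138,"fingers": 0},
    {"rx": 0,"ry": 0.001,"rz": 0,"x": 0,"y": 0,"z": 0.138,"fingers": 0},
    {"rx": 0,"ry": 0.001,"rz": 0,"x": 0,"y": 0,"z": 0.138,"fingers": 0},
    {"rx": 0,"ry": 0.001,"rz": 0,"x": 0,"y": 0,"z": 0.138,"fingers": 0},
    {"rx": 0,"ry": 0.001,"rz": 0,"x": 0,"y": 0,"z": 0.138,"fingers": 0},
    {"rx": 0,"ry": 0.001,"rz": 0,"x": 0,"y": 0,"z": 0.138,"fingers": 0}
  ],
  "squeeze": 30
}}

```text
time: 46.55
ee_pos: [0.3341, -0.2513, 0.2055]
eef_rot: [0.783, 0.622, -0.0, -0.001]
ft_force: [-5.1, 1.9, 5.1]
width: 0.009
```

Run:
```python
from look import *
s=monitor.read_state();g=loc((s["ee_pos"]-[0,0,.051])[None],BOX)[0];print("grasp in box",g)
fs=np.linspace(1.83,0,20)[1:]
rows([(*w(BOX,rail(f))[0],BOX[2]) for f in fs])
```

```text
grasp in box [-0.21948273 -0.02048735  0.15446252]
now grasp [ 0.334  -0.2513  0.1545] jaw -0.228 tilt [-0.002  0.001 -1.   ] w 0.009 F [-5.1  1.9  5.1] t 46.55 j1,j7 [1.39 0.34]
{'x': 0.0005, 'y': 0.0098, 'z': -0.0103, 'rx': -0.0003, 'ry': -0.0001, 'rz': -0.0001}
{'x': 0.0005, 'y': 0.0205, 'z': -0.0218, 'rx': -0.0003, 'ry': -0.0001, 'rz': -0.0001}
{'x': 0.0005, 'y': 0.0321, 'z': -0.0322, 'rx': -0.0003, 'ry': -0.0001, 'rz': -0.0001}
{'x': 0.0005, 'y': 0.0448, 'z': -0.0415, 'rx': -0.0003, 'ry': -0.0001, 'rz': -0.0001}
{'x': 0.0005, 'y': 0.0582, 'z': -0.0495, 'rx': -0.0003, 'ry': -0.0001, 'rz': -0.0001}
{'x': 0.0005, 'y': 0.0724, 'z': -0.0562, 'rx': -0.0003, 'ry': -0.0001, 'rz': -0.0001}
{'x': 0.0006, 'y': 0.0872, 'z': -0.0615, 'rx': -0.0003, 'ry': -0.0001, 'rz': -0.0001}
{'x': 0.0006, 'y': 0.1024, 'z': -0.0653, 'rx': -0.0003, 'ry': -0.0001, 'rz': -0.0001}
{'x': 0.0006, 'y': 0.1179, 'z': -0.0677, 'rx': -0.0003, 'ry': -0.0001, 'rz': -0.0001}
{'x': 0.0006, 'y': 0.1335, 'z': -0.0686, 'rx': -0.0003, 'ry': -0.0001, 'rz': -0.0001}
{'x': 0.0006, 'y': 0.1492, 'z': -0.0679, 'rx': -0.0003, 'ry': -0.0001, 'rz': -0.0001}
{'x': 0.0006, 'y': 0.1647, 'z': -0.0658, 'rx': -0.0003, 'ry': -0.0001, 'rz': -0.0001}
{'x': 0.0006, 'y': 0.1799, 'z': -0.0621, 'rx': -0.0003, 'ry': -0.0001, 'rz': -0.0001}
{'x': 0.0006, 'y': 0.1948, 'z': -0.0571, 'rx': -0.0003, 'ry': -0.0001, 'rz': -0.0001}
{'x': 0.0006, 'y': 0.209, 'z': -0.0506, 'rx': -0.0003, 'ry': -0.0001, 'rz': -0.0001}
{'x': 0.0006, 'y': 0.2226, 'z': -0.0428, 'rx': -0.0003, 'ry': -0.0001, 'rz': -0.0001}
{'x': 0.0006, 'y': 0.2354, 'z': -0.0337, 'rx': -0.0003, 'ry': -0.0001, 'rz': -0.0001}
{'x': 0.0006, 'y': 0.2472, 'z': -0.0234, 'rx': -0.0003, 'ry': -0.0001, 'rz': -0.0001}
{'x': 0.0006, 'y': 0.258, 'z': -0.012, 'rx': -0.0003, 'ry': -0.0001, 'rz': -0.0001}
```

{"name": "drive_tool", "arguments": {
  "plan": [
    {"rx": 0,"ry": 0,"rz": 0,"x": 0.001,"y": 0.01,"z": -0.011,"fingers": 0},
    {"rx": 0,"ry": 0,"rz": 0,"x": 0.001,"y": 0.02,"z": -0.022,"fingers": 0},
    {"rx": 0,"ry": 0,"rz": 0,"x": 0.001,"y": 0.032,"z": -0.033,"fingers": 0},
    {"rx": 0,"ry": 0,"rz": 0,"x": 0.001,"y": 0.045,"z": -0.042,"fingers": 0},
    {"rx": 0,"ry": 0,"rz": 0,"x": 0.001,"y": 0.058,"z": -0.05,"fingers": 0},
    {"rx": 0,"ry": 0,"rz": 0,"x": 0.001,"y": 0.072,"z": -0.057,"fingers": 0},
    {"rx": 0,"ry": 0,"rz": 0,"x": 0.001,"y": 0.087,"z": -0.062,"fingers": 0},
    {"rx": 0,"ry": 0,"rz": 0,"x": 0.001,"y": 0.102,"z": -0.066,"fingers": 0},
    {"rx": 0,"ry": 0,"rz": 0,"x": 0.001,"y": 0.118,"z": -0.068,"fingers": 0},
    {"rx": 0,"ry": 0,"rz": 0,"x": 0.001,"y": 0.134,"z": -0.069,"fingers": 0}
  ]
}}

```text
time: 47.8
ee_pos: [0.4653, -0.2819, 0.2747]
eef_rot: [0.783, 0.621, -0.001, -0.0]
ft_force: [-3.5, -1.9, 2.6]
width: 0.0088
```

Run:
```python
from look import *
s=monitor.read_state();g=loc((s["ee_pos"]-[0,0,.051])[None],BOX)[0];print("grasp in box",g)
fs=list(np.linspace(1.83,0,20)[10:])+[-.04,-.08]
print(rail(fs[0]))
rows([(*w(BOX,rail(f))[0],BOX[2]) for f in fs])
```

```text
grasp in box [-0.08477499 -0.02063748  0.22373633]
[np.float64(-0.08584487599139035), -0.02, np.float64(0.22278601347953444)]
now grasp [ 0.4652 -0.282   0.2237] jaw -0.23 tilt [-0.001 -0.001 -1.   ] w 0.0088 F [-3.5 -1.9  2.6] t 47.8 j1,j7 [1.21 0.07]
{'x': 0.0006, 'y': -0.0011, 'z': 0.001, 'rx': -0.0002, 'ry': 0.0002, 'rz': -0.0003}
{'x': 0.0007, 'y': 0.0146, 'z': 0.0016, 'rx': -0.0002, 'ry': 0.0002, 'rz': -0.0003}
{'x': 0.0007, 'y': 0.0301, 'z': 0.0038, 'rx': -0.0002, 'ry': 0.0002, 'rz': -0.0003}
{'x': 0.0007, 'y': 0.0454, 'z': 0.0074, 'rx': -0.0002, 'ry': 0.0002, 'rz': -0.0003}
{'x': 0.0007, 'y': 0.0602, 'z': 0.0125, 'rx': -0.0002, 'ry': 0.0002, 'rz': -0.0003}
{'x': 0.0008, 'y': 0.0744, 'z': 0.019, 'rx': -0.0002, 'ry': 0.0002, 'rz': -0.0003}
{'x': 0.0008, 'y': 0.088, 'z': 0.0268, 'rx': -0.0002, 'ry': 0.0002, 'rz': -0.0003}
{'x': 0.0008, 'y': 0.1008, 'z': 0.0359, 'rx': -0.0002, 'ry': 0.0002, 'rz': -0.0003}
{'x': 0.0009, 'y': 0.1126, 'z': 0.0462, 'rx': -0.0002, 'ry': 0.0002, 'rz': -0.0003}
{'x': 0.0009, 'y': 0.1234, 'z': 0.0576, 'rx': -0.0002, 'ry': 0.0002, 'rz': -0.0003}
{'x': 0.0009, 'y': 0.1275, 'z': 0.0626, 'rx': -0.0002, 'ry': 0.0002, 'rz': -0.0003}
{'x': 0.0009, 'y': 0.1315, 'z': 0.0678, 'rx': -0.0002, 'ry': 0.0002, 'rz': -0.0003}
```

{"name": "drive_tool", "arguments": {
  "plan": [
    {"rx": 0,"ry": 0,"rz": 0,"x": 0.001,"y": 0.015,"z": 0.002,"fingers": 0},
    {"rx": 0,"ry": 0,"rz": 0,"x": 0.001,"y": 0.03,"z": 0.004,"fingers": 0},
    {"rx": 0,"ry": 0,"rz": 0,"x": 0.001,"y": 0.045,"z": 0.007,"fingers": 0},
    {"rx": 0,"ry": 0,"rz": 0,"x": 0.001,"y": 0.06,"z": 0.012,"fingers": 0},
    {"rx": 0,"ry": 0,"rz": 0,"x": 0.001,"y": 0.074,"z": 0.019,"fingers": 0},
    {"rx": 0,"ry": 0,"rz": 0,"x": 0.001,"y": 0.088,"z": 0.027,"fingers": 0},
    {"rx": 0,"ry": 0,"rz": 0,"x": 0.001,"y": 0.101,"z": 0.036,"fingers": 0},
    {"rx": 0,"ry": 0,"rz": 0,"x": 0.001,"y": 0.113,"z": 0.046,"fingers": 0},
    {"rx": 0,"ry": 0,"rz": 0,"x": 0.001,"y": 0.123,"z": 0.058,"fingers": 0},
    {"rx": 0,"ry": 0,"rz": 0,"x": 0.001,"y": 0.125,"z": 0.06,"fingers": 0},
    {"rx": 0,"ry": 0,"rz": 0,"x": 0.001,"y": 0.125,"z": 0.06,"fingers": 0}
  ]
}}

```text
time: 49.18
ee_pos: [0.5849, -0.3096, 0.2151]
eef_rot: [0.784, 0.621, -0.003, -0.002]
ft_force: [-18.8, 1.1, 13.8]
width: 0.0089
```

Run:
```python
from look import *
s=monitor.read_state();g=loc((s["ee_pos"]-[0,0,.051])[None],BOX)[0];print("grasp in box",g)
print(rail(0),rail(.05))
rows([(*w(BOX,rail(f))[0],BOX[2]) for f in (0,-.05)])
```

```text
grasp in box [ 0.03803146 -0.02050742  0.16408115]
[np.float64(0.03854312556813954), -0.02, np.float64(0.1660051702741659)] [np.float64(0.03309067848248774), -0.02, np.float64(0.17204727419953464)]
now grasp [ 0.5846 -0.3096  0.1641] jaw -0.23 tilt [-0.007 -0.001 -1.   ] w 0.0089 F [-18.8   1.1  13.8] t 49.17 j1,j7 [ 0.96 -0.08]
{'x': 0.0005, 'y': 0.0005, 'z': -0.0019, 'rx': -0.001, 'ry': 0.0004, 'rz': -0.0004}
{'x': 0.0005, 'y': 0.0057, 'z': 0.0043, 'rx': -0.001, 'ry': 0.0004, 'rz': -0.0004}
```

{"name": "drive_tool", "arguments": {
  "plan": [
    {"rx": 0,"ry": 0,"rz": 0,"x": 0,"y": 0.001,"z": 0.001,"fingers": 0},
    {"rx": 0,"ry": 0,"rz": 0,"x": 0,"y": 0.001,"z": 0.001,"fingers": 0},
    {"rx": 0,"ry": 0,"rz": 0,"x": 0,"y": 0,"z": 0,"fingers": 0.5},
    {"rx": 0,"ry": 0,"rz": 0,"x": 0,"y": 0,"z": 0,"fingers": 0.5},
    {"rx": 0,"ry": 0,"rz": 0,"x": 0,"y": 0,"z": 0,"fingers": 0.5},
    {"rx": 0,"ry": 0,"rz": 0,"x": 0,"y": 0,"z": -0.04,"fingers": 0.5},
    {"rx": 0,"ry": 0,"rz": 0,"x": 0,"y": 0,"z": -0.1,"fingers": 0},
    {"rx": 0,"ry": 0,"rz": 0,"x": -0.02,"y": -0.02,"z": -0.14,"fingers": 0},
    {"rx": 0,"ry": 0,"rz": 0,"x": -0.05,"y": -0.05,"z": -0.14,"fingers": 0}
  ]
}}

```text
time: 50.3
ee_pos: [0.5291, -0.3445, 0.3582]
eef_rot: [0.782, 0.623, 0.002, 0.003]
ft_force: [0.1, -0.5, -0.3]
width: 0.0212
```

Run:
```python
from look import *
rows([])
for cam in ("top","scene"):
    W=cloud(viewer.camera(cam)).reshape(-1,3);L=loc(W,BOX)
    m=(L[:,2]>.155)&(L[:,2]<.2)&(abs(L[:,1]+.02)<.05)&(L[:,0]>-.03)&(L[:,0]<.07); print(cam,"rail",m.sum(),np.median(L[m],0))
    m=(abs(L[:,1]+.02)<.15)&(L[:,0]>-.08)&(L[:,0]<.018)&(L[:,2]>.05)&(L[:,2]<.14); q=L[m]
    if len(q)>50:
        a,b=np.polyfit(q[:,0],q[:,2],1); print("panel angle from upright",np.pi/2-np.arctan(a))
    m=(L[:,2]>.14)&(L[:,2]<.155)&(L[:,0]>-.13)&(L[:,0]<.03)&(L[:,1]>.16)&(L[:,1]<.25)
    k=L[m]; 
    if len(k)>20:
        mu=k.mean(0); u,s,vt=np.linalg.svd(k[:,:2]-mu[:2]); t=(k[:,:2]-mu[:2])@vt[0]; print("lever",len(k),mu,vt[0],mu[:2]+vt[0]*t.min(),mu[:2]+vt[0]*t.max())
snap("pics/q.png",cr=(250,60,490,240),s=3)
```

```text
now grasp [ 0.5294 -0.3446  0.3072] jaw -0.225 tilt [ 0.006 -0.002 -1.   ] w 0.0212 F [ 0.1 -0.5 -0.3] t 50.3 j1,j7 [1.09 0.08]
top rail 96 [ 0.03650952 -0.0154486   0.1703681 ]
panel angle from upright 1.052902679621445
lever 118 [-0.04271008  0.19924646  0.14745647] [-0.96922876  0.24616176] [-0.00159307  0.18880369] [-0.08617405  0.21028531]
scene rail 113 [ 0.03460837 -0.01798893  0.16747337]
panel angle from upright 1.0510592661158495
lever 146 [-0.04638635  0.20005629  0.14669135] [-0.96789976  0.25133654] [-9.68723209e-05  1.88036210e-01] [-0.08743381  0.21071517]
```

View pics/q.png

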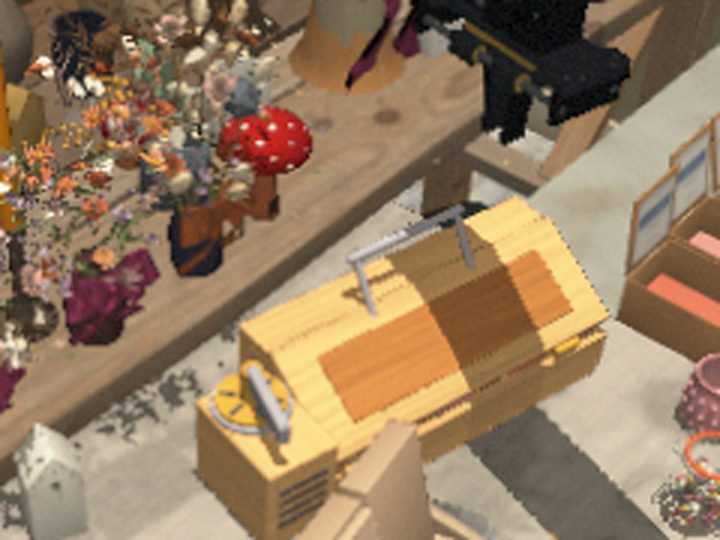

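Run:
```python
from look import *
for cam in ("top","scene"):
    c=viewer.camera(cam);W=cloud(c);L=loc(W.reshape(-1,3),BOX).reshape(W.shape);h=cv2.cvtColor(c["color"],cv2.COLOR_RGB2HSV)
    m=(L[...,2]>.098)&(L[...,2]<.125)&(L[...,0]>-.09)&(L[...,0]<.03)&(L[...,1]>.152)&(L[...,1]<.23)&(h[...,1]>185)&(h[...,0]>16)
    q=L[m];print(cam,m.sum(),q.min(0),q.max(0),(q.min(0)+q.max(0))/2)
A=np.array([-.0105,.19])
T=[]
for th in (.05,.25,.45,.65,.85,1.05,1.25,1.45,1.571,1.62):
    d=np.array([-np.cos(th),np.sin(th)]);n=np.array([np.sin(th),np.cos(th)])
    p=A+.055*d-n*(.006+.015*n[0]+.0095*n[1])
    P=w(BOX,(*p,0))[0];T.append((P[0],P[1],.137,BOX[2])); print(th,np.round(p,4))
T=[(T[0][0],T[0][1],.25,BOX[2])]+T
rows(T)
```

```text
Traceback (most recent call last):
ValueError: zero-size array to reduction operation minimum which has no identity
```

Run:
```python
from look import *
for cam in ("top","scene"):
    c=viewer.camera(cam);W=cloud(c);L=loc(W.reshape(-1,3),BOX).reshape(W.shape);h=cv2.cvtColor(c["color"],cv2.COLOR_RGB2HSV)
    z=(L[...,2]>.09)&(L[...,2]<.125)&(L[...,0]>-.09)&(L[...,0]<.03)&(L[...,1]>.152)&(L[...,1]<.23)
    S=h[...,1][z].astype(np.uint8).reshape(-1,1); t,_=cv2.threshold(S,0,255,cv2.THRESH_OTSU)
    m=z&(h[...,1]>t);q=L[m];print(cam,z.sum(),t,m.sum(),np.percentile(q,[3,97],axis=0),np.percentile(q,[3,97],axis=0).mean(0))
A=np.array([-.0105,.19])
T=[]
for th in (.05,.25,.45,.65,.85,1.05,1.25,1.45,1.571,1.62):
    d=np.array([-np.cos(th),np.sin(th)]);n=np.array([np.sin(th),np.cos(th)])
    p=A+.055*d-n*(.006+.015*n[0]+.0095*n[1])
    P=w(BOX,(*p,0))[0];T.append((P[0],P[1],.137,BOX[2])); print(th,np.round(p,4))
T=[(T[0][0],T[0][1],.25,BOX[2])]+T
rows(T)
```

```text
top 707 101.0 569 [[-0.08780182  0.15436822  0.09443279]
 [ 0.01772699  0.22535576  0.11679356]] [-0.03503742  0.18986199  0.10561317]
scene 811 88.0 718 [[-0.08878899  0.15358106  0.09311642]
 [ 0.01714798  0.22765983  0.11345349]] [-0.0358205   0.19062045  0.10328495]
0.05 [-0.0662  0.1765]
0.25 [-0.0685  0.1853]
0.45 [-0.0692  0.1949]
0.65 [-0.068   0.2053]
0.85 [-0.0645  0.2158]
1.05 [-0.0585  0.2259]
1.25 [-0.0499  0.2349]
1.45 [-0.039   0.2419]
1.571 [-0.0315  0.245 ]
1.62 [-0.0283  0.2459]
now grasp [ 0.5283 -0.3446  0.3034] jaw -0.227 tilt [ 0.001  0.001 -1.   ] w 0.0022 F [-0.4  0.1  0. ] t 50.6 j1,j7 [1.09 0.08]
{'x': 0.244, 'y': -0.0568, 'z': 0.0536, 'rx': 0.0001, 'ry': -0.0002, 'rz': 0.0002}
{'x': 0.2439, 'y': -0.0568, 'z': 0.1666, 'rx': 0.0001, 'ry': -0.0002, 'rz': 0.0002}
{'x': 0.2526, 'y': -0.059, 'z': 0.1667, 'rx': 0.0001, 'ry': -0.0002, 'rz': 0.0002}
{'x': 0.2623, 'y': -0.0598, 'z': 0.1667, 'rx': 0.0001, 'ry': -0.0002, 'rz': 0.0002}
{'x': 0.2726, 'y': -0.0585, 'z': 0.1667, 'rx': 0.0001, 'ry': -0.0002, 'rz': 0.0002}
{'x': 0.2831, 'y': -0.055, 'z': 0.1667, 'rx': 0.0001, 'ry': -0.0002, 'rz': 0.0002}
{'x': 0.2932, 'y': -0.049, 'z': 0.1667, 'rx': 0.0001, 'ry': -0.0002, 'rz': 0.0002}
{'x': 0.3022, 'y': -0.0404, 'z': 0.1667, 'rx': 0.0001, 'ry': -0.0002, 'rz': 0.0002}
{'x': 0.3093, 'y': -0.0295, 'z': 0.1667, 'rx': 0.0001, 'ry': -0.0002, 'rz': 0.0002}
{'x': 0.3123, 'y': -0.022, 'z': 0.1667, 'rx': 0.0001, 'ry': -0.0002, 'rz': 0.0002}
{'x': 0.3133, 'y': -0.0188, 'z': 0.1667, 'rx': 0.0001, 'ry': -0.0002, 'rz': 0.0002}
```

```bash
cat > lev.py <<'E'
from look import *
def lev(ths,hi=False,A=np.array([-.0105,.19]),rho=.055):
    T=[]
    for th in ths:
        d=np.array([-np.cos(th),np.sin(th)]);n=np.array([np.sin(th),np.cos(th)])
        p=A+rho*d-n*(.006+.0095*n[0]+.015*n[1])
        P=w(BOX,(*p,0))[0];T.append((P[0],P[1],.25 if hi else .14,BOX[2]+np.pi/2-1e-3))
    return T
E
python3 - <<'E'
from lev import *
s=monitor.read_state()
rows(lev([.02],True))
E
```

```text
now grasp [ 0.5283 -0.3446  0.3034] jaw -0.227 tilt [ 0.001  0.001 -1.   ] w 0.0022 F [-0.4  0.1  0. ] t 50.6 j1,j7 [1.09 0.08]
{'x': 0.2374, 'y': -0.0564, 'z': 0.0536, 'rx': 0.0002, 'ry': -0.0001, 'rz': -0.2497}
```

{"name": "drive_tool", "arguments": {
  "plan": [
    {"rx": 0,"ry": 0,"rz": -0.028,"x": 0.03,"y": -0.007,"z": 0,"fingers": 0},
    {"rx": 0,"ry": 0,"rz": -0.056,"x": 0.06,"y": -0.014,"z": 0,"fingers": 0},
    {"rx": 0,"ry": 0,"rz": -0.084,"x": 0.09,"y": -0.021,"z": 0,"fingers": 0},
    {"rx": 0,"ry": 0,"rz": -0.112,"x": 0.12,"y": -0.028,"z": 0,"fingers": 0},
    {"rx": 0,"ry": 0,"rz": -0.14,"x": 0.15,"y": -0.035,"z": 0,"fingers": 0},
    {"rx": 0,"ry": 0,"rz": -0.168,"x": 0.18,"y": -0.042,"z": 0,"fingers": 0},
    {"rx": 0,"ry": 0,"rz": -0.196,"x": 0.21,"y": -0.05,"z": 0,"fingers": 0},
    {"rx": 0,"ry": 0,"rz": -0.224,"x": 0.237,"y": -0.056,"z": 0,"fingers": 0},
    {"rx": 0,"ry": 0,"rz": -0.25,"x": 0.237,"y": -0.056,"z": 0.03,"fingers": 0},
    {"rx": 0,"ry": 0,"rz": -0.25,"x": 0.237,"y": -0.056,"z": 0.05,"fingers": 0},
    {"rx": 0,"ry": 0,"rz": -0.25,"x": 0.237,"y": -0.056,"z": 0.05,"fingers": 0},
    {"rx": 0,"ry": 0,"rz": -0.25,"x": 0.237,"y": -0.056,"z": 0.05,"fingers": 0}
  ]
}}

```text
time: 52.1
ee_pos: [0.5271, -0.1019, 0.3054]
eef_rot: [0.115, 0.993, 0.0, 0.001]
ft_force: [-0.4, -0.5, 0.3]
width: 0.0004
```

Run:
```python
from lev import *
rows(lev([.02]))
snap("pics/r.png",cr=(250,60,490,240),s=3)
```

```text
now grasp [ 0.5272 -0.1019  0.2544] jaw 1.341 tilt [ 0.001  0.    -1.   ] w 0.0004 F [-0.4 -0.5  0.3] t 52.1 j1,j7 [1.12 1.2 ]
{'x': 0.0008, 'y': 0.0012, 'z': 0.1144, 'rx': 0.0001, 'ry': 0.0002, 'rz': -0.0002}
```

View pics/r.png

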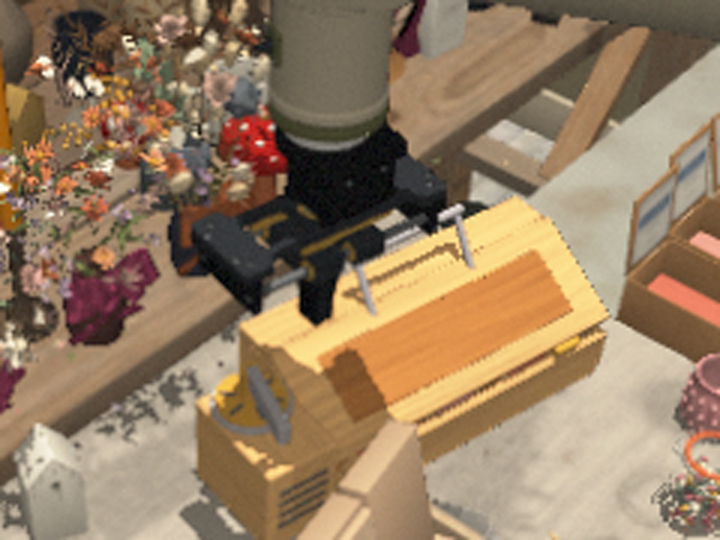

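{"name": "drive_tool", "arguments": {
  "plan": [
    {"rx": 0,"ry": 0,"rz": 0,"x": 0.001,"y": 0.001,"z": 0.04,"fingers": 0},
    {"rx": 0,"ry": 0,"rz": 0,"x": 0.001,"y": 0.001,"z": 0.08,"fingers": 0},
    {"rx": 0,"ry": 0,"rz": 0,"x": 0.001,"y": 0.001,"z": 0.105,"fingers": 0},
    {"rx": 0,"ry": 0,"rz": 0,"x": 0.001,"y": 0.001,"z": 0.114,"fingers": 0},
    {"rx": 0,"ry": 0,"rz": 0,"x": 0.001,"y": 0.001,"z": 0.114,"fingers": 0}
  ]
}}

```text
time: 52.78
ee_pos: [0.5264, -0.1008, 0.1914]
eef_rot: [0.114, 0.993, 0.0, 0.001]
ft_force: [1.3, 0.1, 0.5]
width: 0.0004
```

Run:
```python
from lev import *
rows(lev([.15,.3,.45,.6,.75,.9,1.05,1.2,1.3,1.4,1.5,1.571,1.6]))
snap("pics/s.png",cr=(250,60,490,240),s=3)
```

```text
now grasp [ 0.5265 -0.1008  0.1404] jaw 1.342 tilt [ 0.001  0.    -1.   ] w 0.0004 F [1.3 0.1 0.5] t 52.77 j1,j7 [1.05 1.12]
{'x': 0.0021, 'y': 0.0066, 'z': 0.0004, 'rx': 0.0001, 'ry': 0.0002, 'rz': 0.0001}
{'x': 0.0037, 'y': 0.0145, 'z': 0.0004, 'rx': 0.0001, 'ry': 0.0002, 'rz': 0.0001}
{'x': 0.0042, 'y': 0.023, 'z': 0.0004, 'rx': 0.0001, 'ry': 0.0002, 'rz': 0.0001}
{'x': 0.0032, 'y': 0.0318, 'z': 0.0004, 'rx': 0.0001, 'ry': 0.0002, 'rz': 0.0001}
{'x': 0.0006, 'y': 0.0407, 'z': 0.0004, 'rx': 0.0001, 'ry': 0.0002, 'rz': 0.0001}
{'x': -0.0036, 'y': 0.0493, 'z': 0.0004, 'rx': 0.0001, 'ry': 0.0002, 'rz': 0.0001}
{'x': -0.0094, 'y': 0.0573, 'z': 0.0004, 'rx': 0.0001, 'ry': 0.0002, 'rz': 0.0001}
{'x': -0.0168, 'y': 0.0643, 'z': 0.0004, 'rx': 0.0001, 'ry': 0.0002, 'rz': 0.0001}
{'x': -0.0224, 'y': 0.0682, 'z': 0.0004, 'rx': 0.0001, 'ry': 0.0002, 'rz': 0.0001}
{'x': -0.0286, 'y': 0.0715, 'z': 0.0004, 'rx': 0.0001, 'ry': 0.0002, 'rz': 0.0001}
{'x': -0.0352, 'y': 0.0741, 'z': 0.0004, 'rx': 0.0001, 'ry': 0.0002, 'rz': 0.0001}
{'x': -0.0401, 'y': 0.0754, 'z': 0.0004, 'rx': 0.0001, 'ry': 0.0002, 'rz': 0.0001}
{'x': -0.0422, 'y': 0.0758, 'z': 0.0004, 'rx': 0.0001, 'ry': 0.0002, 'rz': 0.0001}
```

View pics/s.png

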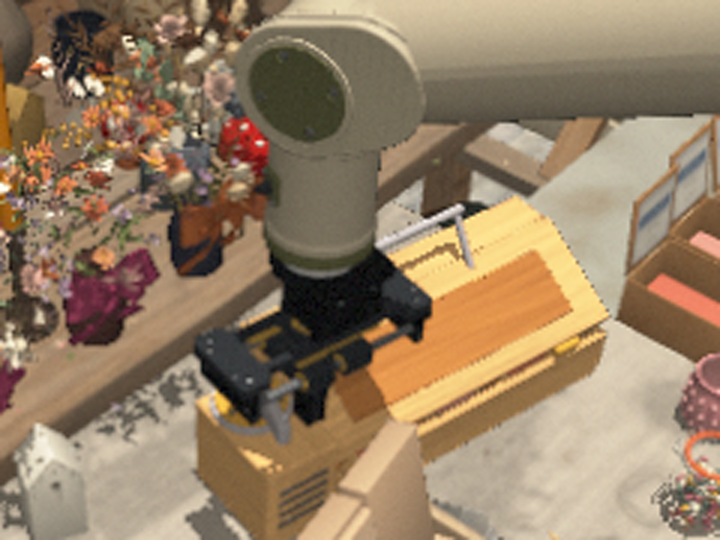

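{"name": "drive_tool", "arguments": {
  "plan": [
    {"rx": 0,"ry": 0,"rz": 0,"x": 0.002,"y": 0.007,"z": 0,"fingers": 0},
    {"rx": 0,"ry": 0,"rz": 0,"x": 0.004,"y": 0.015,"z": 0,"fingers": 0},
    {"rx": 0,"ry": 0,"rz": 0,"x": 0.004,"y": 0.023,"z": 0,"fingers": 0},
    {"rx": 0,"ry": 0,"rz": 0,"x": 0.003,"y": 0.032,"z": 0,"fingers": 0},
    {"rx": 0,"ry": 0,"rz": 0,"x": 0.001,"y": 0.041,"z": 0,"fingers": 0},
    {"rx": 0,"ry": 0,"rz": 0,"x": -0.004,"y": 0.049,"z": 0,"fingers": 0},
    {"rx": 0,"ry": 0,"rz": 0,"x": -0.009,"y": 0.057,"z": 0,"fingers": 0},
    {"rx": 0,"ry": 0,"rz": 0,"x": -0.017,"y": 0.064,"z": 0,"fingers": 0},
    {"rx": 0,"ry": 0,"rz": 0,"x": -0.022,"y": 0.068,"z": 0,"fingers": 0},
    {"rx": 0,"ry": 0,"rz": 0,"x": -0.029,"y": 0.072,"z": 0,"fingers": 0}
  ]
}}

```text
time: 54.08
ee_pos: [0.571, -0.0369, 0.1906]
eef_rot: [0.114, 0.994, 0.0, 0.0]
ft_force: [-1.0, -0.3, -0.3]
width: 0.0006
```

Run:
```python
from lev import *
rows(lev([1.4,1.5,1.571,1.62,1.7]))
snap("pics/t.png",cr=(250,60,490,240),s=3)
```

```text
now grasp [ 0.571  -0.0369  0.1396] jaw 1.343 tilt [ 0.  0. -1.] w 0.0006 F [-1.  -0.3 -0.3] t 54.08 j1,j7 [0.84 0.97]
{'x': 0.0003, 'y': -0.0008, 'z': -0.0004, 'rx': 0.0001, 'ry': 0.0, 'rz': 0.0002}
{'x': -0.0063, 'y': 0.0018, 'z': -0.0003, 'rx': 0.0001, 'ry': 0.0, 'rz': 0.0002}
{'x': -0.0112, 'y': 0.0031, 'z': -0.0003, 'rx': 0.0001, 'ry': 0.0, 'rz': 0.0002}
{'x': -0.0147, 'y': 0.0037, 'z': -0.0003, 'rx': 0.0001, 'ry': 0.0, 'rz': 0.0002}
{'x': -0.0204, 'y': 0.0044, 'z': -0.0003, 'rx': 0.0001, 'ry': 0.0, 'rz': 0.0002}
```

View pics/t.png

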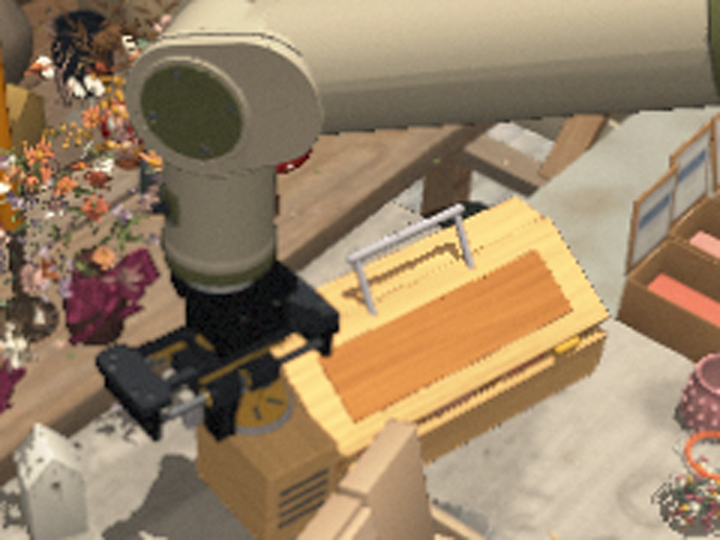

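{"name": "drive_tool", "arguments": {
  "plan": [
    {"rx": 0,"ry": 0,"rz": 0,"x": -0.004,"y": 0.001,"z": 0,"fingers": 0},
    {"rx": 0,"ry": 0,"rz": 0,"x": -0.008,"y": 0.002,"z": 0,"fingers": 0},
    {"rx": 0,"ry": 0,"rz": 0,"x": -0.012,"y": 0.003,"z": 0,"fingers": 0},
    {"rx": 0,"ry": 0,"rz": 0,"x": -0.012,"y": 0.003,"z": 0,"fingers": 0}
  ]
}}

```text
time: 54.62
ee_pos: [0.5811, -0.037, 0.1905]
eef_rot: [0.114, 0.993, -0.001, -0.002]
ft_force: [-15.1, -1.5, 9.0]
width: 0.0005
```

{"name": "drive_tool", "arguments": {
  "plan": [
    {"rx": 0,"ry": 0,"rz": 0,"x": -0.001,"y": 0,"z": 0,"fingers": 0},
    {"rx": 0,"ry": 0,"rz": 0,"x": -0.001,"y": 0,"z": 0,"fingers": 0},
    {"rx": 0,"ry": 0,"rz": 0,"x": 0.012,"y": 0,"z": 0,"fingers": 0},
    {"rx": 0,"ry": 0,"rz": 0,"x": 0.012,"y": 0,"z": -0.05,"fingers": 0},
    {"rx": 0,"ry": 0,"rz": 0,"x": 0.012,"y": 0,"z": -0.11,"fingers": 0},
    {"rx": 0,"ry": 0,"rz": 0,"x": 0.03,"y": -0.05,"z": -0.16,"fingers": 0},
    {"rx": 0,"ry": 0,"rz": 0,"x": 0.05,"y": -0.11,"z": -0.18,"fingers": 0},
    {"rx": 0,"ry": 0,"rz": 0,"x": 0.07,"y": -0.17,"z": -0.2,"fingers": 0},
    {"rx": 0,"ry": 0,"rz": 0,"x": 0.09,"y": -0.23,"z": -0.2,"fingers": 0},
    {"rx": 0,"ry": 0,"rz": 0,"x": 0.12,"y": -0.29,"z": -0.2,"fingers": 0},
    {"rx": 0,"ry": 0,"rz": 0,"x": 0.15,"y": -0.34,"z": -0.2,"fingers": 0},
    {"rx": 0,"ry": 0,"rz": 0,"x": 0.15,"y": -0.34,"z": -0.2,"fingers": 0}
  ]
}}

```text
time: 56.12
ee_pos: [0.3565, -0.3379, 0.3905]
eef_rot: [0.117, 0.993, -0.001, 0.0]
ft_force: [-0.1, 0.3, -0.6]
width: 0.0001
```

Run:
```python
from lev import *
rows([])
for cam in ("top","scene"):
    W=cloud(viewer.camera(cam)).reshape(-1,3);L=loc(W,BOX)
    m=(L[:,2]>.155)&(L[:,2]<.2)&(abs(L[:,1]+.02)<.05)&(L[:,0]>-.03)&(L[:,0]<.07)
    if m.any(): print(cam,"rail",m.sum(),np.median(L[m],0))
    m=(L[:,2]>.138)&(L[:,2]<.155)&(L[:,0]>-.13)&(L[:,0]<.05)&(L[:,1]>.16)&(L[:,1]<.3)
    k=L[m]; 
    if len(k)>20:
        mu=k.mean(0); u,s,vt=np.linalg.svd(k[:,:2]-mu[:2]); print("lever",len(k),mu,vt[0],np.degrees(np.arctan2(vt[0][1],vt[0][0])))
    print([ (np.round(q["centre"],3),round(q["confidence"],2)) for q in nets.find_in("house",cam)[:1]])
crate_items()
snap("pics/u.png",cr=(170,60,490,390),s=1.8)
```

```text
now grasp [ 0.3565 -0.338   0.3395] jaw 1.336 tilt [ 0.    -0.002 -1.   ] w 0.0001 F [-0.1  0.3 -0.6] t 56.12 j1,j7 [1.81 1.94]
top rail 109 [ 0.03663482 -0.02041562  0.16985278]
lever 123 [-0.01166208  0.22340452  0.14690193] [-0.00424265 -0.999991  ] -90.2430868233384
[(array([0.675, 0.058, 0.09 ]), 0.6)]
scene rail 111 [ 0.0342887  -0.01819588  0.16779785]
lever 186 [-0.01404655  0.22572905  0.14572545] [0.00406864 0.99999172] 89.76688354934626
[(array([0.669, 0.077, 0.07 ]), 0.95)]
top 168 rect [625. 194.] [36. 57.] ztop 0.025 long deg -0.3 crate [ 0.049 -0.102] rgb [189.   78.   62.5]
top 154 rect [539. 143.] [53. 51.] ztop 0.047 long deg 8.8 crate [-0.051 -0.095] rgb [79.5 68.  61. ]
top 89 rect [486. 225.] [36. 37.] ztop 0.023 long deg -73.9 crate [-0.048  0.002] rgb [221. 224. 207.]
top 45 rect [436. 298.] [12. 40.] ztop 0.026 long deg -26.2 crate [-0.048  0.09 ] rgb [207. 184. 150.]
scene 272 rect [625. 194.] [39. 58.] ztop 0.023 long deg -0.5 crate [ 0.049 -0.102] rgb [232.  92.  75.]
scene 394 rect [538. 145.] [55. 56.] ztop 0.041 long deg -45.4 crate [-0.051 -0.093] rgb [75. 69. 69.]
scene 157 rect [484. 227.] [36. 38.] ztop 0.021 long deg -41.5 crate [-0.049  0.006] rgb [252. 251. 240.]
scene 75 rect [431. 301.] [12. 35.] ztop 0.025 long deg -24.3 crate [-0.05   0.096] rgb [249. 233. 194.]
```

View pics/u.png

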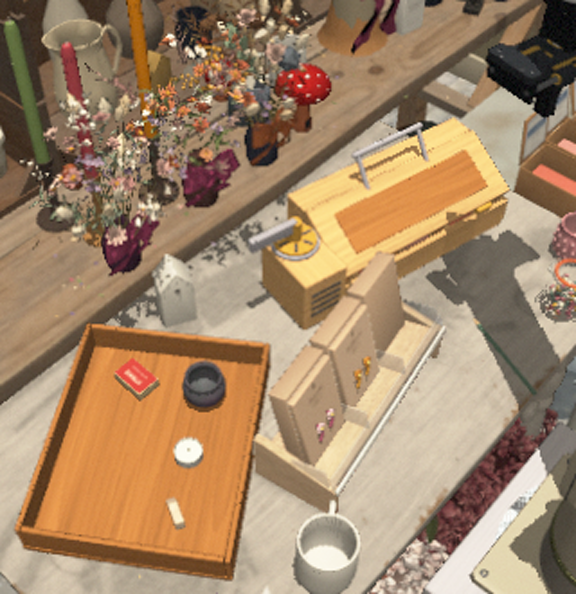

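Run:
```python
from bench import workorder
print(workorder.close_job())
```

```text
the job is handed in; nothing more can be done
None
```

The job is done and handed in at about 56 s of the 208 s allowed; the hand-in gives no verdict.

- **Front:** I pulled it down until it hit its stop. After loading the box I pushed it shut until the force rose at the stop. The last panel fit, taken before I turned the vent, read 1.051 to 1.053 rad from upright. Shut is 1.047, so that is well inside the 0.07 rad limit.
- **Votive:** it stands upright in the crate, at about (-0.051, -0.094) m in the crate's frame.
- **Soaps:** all three lie flat and separate on the slatted floor, at about y -0.106, -0.010 and +0.082 m in the box's frame. Their tops were at about 0.045 m. I last saw them just before shutting the front, because the panel now covers them.
- **Vent:** I turned the lever only after the front was shut and pressed it against its open stop. Both cameras show it within 0.3° of the box's +y direction.
- **Other things:** the tealight, matchbox and wedge are still in the crate. The detected position of the house did not shift. The arm is clear of everything.

Two things went wrong on the way and were fixed:
- **Soap grasp:** my first grasp of a soap closed too late and came up empty.
- **Moved soap:** the last soap had moved a few centimetres before I reached it, so I located it again before picking it up.

One check was slightly off. The camera reading of the front's rail sits 2 to 4 mm from its ideal shut position. I put that down to the cameras seeing only the rail's near surface, since the panel angle and the force at the stop both say it is shut.

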